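Sift the small beads out of the mixed ones with the tipping sifter

ROBOT

A 7-joint arm with a two-finger parallel gripper is mounted at the origin on the work surface. World frame = base frame: x ahead of the robot, y to its left, z up, the work surface at z = 0. Lengths are in m, angles in rad, forces in N, time in s.
With the tool pointing down it reaches from about 0.4 to 0.925 m from the base axis. Payload 5.6 kg.
Tool frame: the origin (TCP) lies on the centre line of the jaws, within the pads' length; the fingertips stand 17 mm ahead of it and the grasp point (between the pads) lies 2 mm behind it (env.nose_length is the distance from the TCP to the fingertips, in m); z points along the fingers, y is the direction in which the jaws open and shut (so a half turn about z gives the same grasp; the last joint's range is limited). The gripper opens to 85 mm and grips with 20 to 120 N. Pads are 22 mm wide; open, the fingers measure 114 mm over their backs; the gripper's body (76 mm by 85 mm) begins 54 mm behind the grasp point. The pads swing forward as they close: fully open they stand 13 mm farther back than shut.
Start: joints at [-1.261, 0.468, -0.012, 1.603, 0.006, 1.071, -0.056], TCP at [0.225, 0.61, 0.248] pointing down, gripper open.
Joint ranges: [-2.53, 2.53], [-0.31, 2.02], [-1.57, 1.55], [0.28, 2.44], [-1.29, 4.43], [0.15, 1.84], [-2.92, 2.92]. Speed limits (rad/s): [2.57, 2.57, 3.14, 3.14, 3.14, 3.14, 3.14].

INTERFACE

Orientations are given as a unit quaternion [x, y, z, w].
In Python, from plant import env gives the robot as it stands.
- The arm moves only by the shell command python3 -m jog 'ROWS' [FORCE]. ROWS is JSON, a list of rows, each a list of 5 numbers: the opening, from 0 (shut) to 1 (fully open), then the shift along the tool's x, y, z in mm, then the turn about the tool's z in degrees. A call has 1 to 20 rows; each row shifts and turns the pose as measured when the row begins, along the tool's axes as they then stand; what a row does not reach is not made up. A row lasts 1/8 s, in which the tool goes at most 62.5 mm and 10.7 degrees, less where a joint would pass 70% of its speed; a pose out of reach is approached as far as the arm can. A call with a gripper value outside its range is refused whole. The fingers move at their own pace and stop on an object; FORCE is the grip in N (left out, the last holds). Time passes only in rows, so rows that do not move let the fingers close. It gives the time, the measured TCP pose, the force and the opening at its end, in the units of the state.
- env.observe(): the state, without advancing time (a new reading comes with each control period).
- env.capture(name): name is "scene" or "top" or "wrist"; returns a dict with "image" (400x640x3 uint8, red, green, blue), "intrinsics" (3x3 intrinsics, pixels), "k1" (the pictures are not rectified: a ray, as slopes to the right and down, at radius r is drawn at 1 + k1 r^2 times it, then the intrinsics apply), "position" and "rotation" of the camera in the world; the wrist camera has in their place "mount" (4x4, takes a point from camera to tool coordinates, whose origin is the TCP and whose axes are the flange's). Camera axes: x right, y down, z forward; pixel columns grow to the right and rows downward; lengths in m; the calibration is good to about 2 mm. A picture is of the moment at which its call begins: read the wrist's pose just before it. There is no depth.
- env.job_done(): hands the job in, once; it reports no verdict.
Trained networks look in a picture, given as the dict that the camera call returned (one of the last four; its "shot" number tells which), for a name from the list of things; names that differ only in an ending like _2 or _b are one class to them, and where a whole thing is asked for, a point or a joint stands for the part that bears it (a point fixed in the world has none). Each returns a list of dicts, best first, with "conf" (0 to 1); they miss things now and then, are a little off and sometimes report something else, mostly with a low value. They report only what shows in the picture. A call takes as long as a camera call.
- env.boxes_of(picture, label): "bbox" ([left, top, width, height] in pixels, round what is visible of it).
- env.outline_of(picture, label): "pixels" (400x640 bool, what is visible of it) and "bbox" ([left, top, width, height] in pixels, round what is visible of it).
- env.pinpoint(picture, label): "point" ([column, row] in pixels: a listed point, or the origin of a listed thing).
The state is a dict: "time": time; "joints": joint angles; "joint_vel": joint speeds; "joint_torque": joint torques, N m; "ee_pos": TCP position; "ee_rot": TCP orientation; "contact_force": force on the tool from outside, world axes, zero at the start; "moment": the same for the moment, N m; "finger_gap": finger opening in m.
Only numpy, scipy, OpenCV 4.12 (cv2) and the standard library are available. Lean on these libraries where they do the work, as an engineer would, in place of code of your own. Each camera call takes 0.05 s, during which the arm holds its last target.

TASK

Put every loose steel bead on the table, the small ones and the large one, into the sifter's clear canister through its turning cap, then tip the canister right over with the catch tray slid fully home under it and the cap set to the pair of square-cornered holes that lets the small beads out and keeps the large one in. When all the small beads are in the tray, swing the canister back upright with the large bead still in it and draw the tray, with its beads, well clear of the sifter, standing flat on the table. Leave everything else on the table where it is.

Things in the scene. Friction and masses are not known exactly. Their poses are not given: they have to be found in the camera images.
- stand: Fixed aluminium stand of the sifter, may be turned a little. Origin on the table midway between its uprights, z up; the tray goes in from its +y side, crank on its -x side. Uprights 12 x 60 mm, 149 mm high, inner faces at x = -62 and 62 mm; foot rails 14 mm high from y -40 to 90 mm below them; a 20 mm high stop bar across, face at y = -28 mm. Tipping axis along x, 135 mm up
- drum (a joint): Tipping angle of the clear box canister: 0 = upright (stop), up to 2.65 rad (stop) as its top swings over to the stand's +y and down. Friction 0.35 N m holds it at any angle. Its top is shut but for an outlet opening on the +y half, 54 mm wide, 9 to 44 mm from its middle. Beads gather there when tipped; some may come out only after rocking it back and tipping again
- cap (a joint): Turn of the cap, a grey disc 112 mm wide, 4 mm thick; counter-clockwise from above, -0.05 to 4.8 rad, friction 0.08 N m. What lies over the outlet: at 0 the round 36 mm filling hole; at 1.571 two squarish holes, 23 x 25 mm, side by side (pass small beads, not the large); at 3.142 nothing, shut; at 4.712 fifteen 6 mm holes, too fine for beads. Starts between 2.1 and 3.1
- knob_grip (a point): Point on the cap's axis in its black square knob, at the height to grip: 206 mm above the table when upright. The knob is 16 x 16 mm, its sides along the stand's x and y when the cap is at a quarter turn (0, 1.571 ..), and rises from the cap's face (182 mm above the table) to 218 mm. Frame of the canister: it does not turn with the cap
- outlet (a point): Centre of the outlet, on the cap's top face (182 mm above the table), 27 mm from the cap's axis to the stand's +y when upright; with the cap at 0 the filling hole is centred here. A bead let go close above it falls in. Fingers that stand on a line along the stand's x are clear of the knob
- drum_in (a point): Middle of the canister's inside, on the tipping axis, 135 mm above the table. Frame of the canister: x as the stand's x, z towards the cap, y towards the outlet side. The inside reaches x -27 to 27, y -44 to 44, z -42 to 40 mm; walls 3 mm
- crank_grip (a point): Middle of the crank's black round bar, 13 mm thick, 62 mm long, along the stand's x, 122 mm to -x of the stand's middle, 60 mm from the tipping axis. Upright: 16 mm above the axis and 58 mm to -y; it swings over the top, and at 2.65 rad is 14 mm above the axis and 58 mm to +y. Can be pinched from above by fingers closing along the stand's y; it turns in their grip
- tray: White loose catch tray, an open box 104 (x) x 120 (y) x 45 mm high, walls and floor 4 mm, 0.3 kg; origin under its middle, z up. Fin handle on its +y end: 12 mm thick (x), y from 60 to 115 mm, 45 mm high. It goes between the uprights with 10 mm to spare each side, handle outwards; fully home its plain end meets the stop bar, its origin then 32 mm to the stand's +y from the stand's origin
- tray_handle (a point): Point to grip in the tray's fin handle, 92 mm from the tray's origin along its +y, 30 mm above its underside
- small0: Small 26-faced steel bead, nearly a ball: 16 mm across its square faces, 18.6 mm across its corners at most, 20 g; origin at its centre (8 mm above what it rests on). It starts on the table, can rest on any face, rolls a little when dropped. May be absent
- small1: Small 26-faced steel bead, nearly a ball: 16 mm across its square faces, 18.6 mm across its corners at most, 20 g; origin at its centre (8 mm above what it rests on). It starts on the table, can rest on any face, rolls a little when dropped. May be absent
- small2: Small 26-faced steel bead, nearly a ball: 16 mm across its square faces, 18.6 mm across its corners at most, 20 g; origin at its centre (8 mm above what it rests on). It starts on the table, can rest on any face, rolls a little when dropped. May be absent
- small3: Small 26-faced steel bead, nearly a ball: 16 mm across its square faces, 18.6 mm across its corners at most, 20 g; origin at its centre (8 mm above what it rests on). It starts on the table, can rest on any face, rolls a little when dropped. May be absent
- large: Large 26-faced steel bead, nearly a ball: 26 mm across its square faces, 30.2 mm across its corners at most, 75 g; origin at its centre (13 mm above what it rests on). It starts on the table, can rest on any face, rolls a little when dropped
- scraper: Bystander: flat scraper with grey handle, 200 mm long, lying near the robot
- bracket: Bystander: small white printed angle bracket, 36 by 26 mm and 36 mm high, standing among the beads
- vase: Bystander: white printed vase, 68 mm wide, 100 mm high; origin under its foot
- spool: Bystander: filament spool lying flat, 176 mm diameter, 56 mm high
- tape: Bystander: green tape dispenser, 130 by 50 mm, 90 mm high
- glue: Bystander: glue bottle, 34 mm diameter, 95 mm high
- cutters: Bystander: blue-handled side cutters lying flat, 130 mm long
- carton: Bystander: closed cardboard carton 90 by 110 by 70 mm

How it is judged:
By the outcome, as a careful person would: the job done as asked, in the order asked, and still so for the second after the job is handed in, with the robot touching nothing.
Of small0, small1, small2, small3 only 2 to 3 are there at a start; the rules pass over those that are not, and their reading is None.
At some moment in a run one of small0, small1, small2, small3, large, tray may be knocked a few centimetres aside while the robot is not near it.
Once in a run the grip may slacken for a moment while it holds something.
It also fails if it takes over 210 s, if anything falls off the work surface, if the arm or the gripper's body presses on something with over 40 N, if the wrist force passes 120 N, or if a joint passes its speed limit or range.

## Working session

There is one attempt and no reset: what is moved stays moved. The work goes in short steps, Python scripts to look and compute and a shell command to move; the robot and the scene stay as the last step left them, time stands still between calls to the robot, and variables do not carry over. Pictures are saved under pics/ and viewed, and the job is handed in when it is done.

```bash
ls; mkdir -p pics; python3 - <<'E'
from plant import env
import cv2,numpy as np
o=env.observe()
for k,v in o.items(): print(k,np.round(v,4) if v is not None else v)
for n in("scene","top","wrist"):
    p=env.capture(n); cv2.imwrite(f"pics/{n}0.png",p["image"][:,:,::-1]); print(n,p["intrinsics"],p["k1"],p.get("position"),p.get("rotation"),p.get("mount"))
E
```

```text
pics
time 0.0
joints [-1.261   0.4684 -0.0116  1.6037  0.006   1.0714 -0.0563]
joint_vel [-0.0005  0.0024  0.0003 -0.0005 -0.0004  0.0007  0.0012]
joint_torque [ 9.00000e-04 -5.32367e+01  2.16000e-02 -2.51311e+01  1.14000e-02
  7.70000e-03 -0.00000e+00]
ee_pos [0.2245 0.6094 0.2473]
ee_rot [ 1.755e-01  9.845e-01 -9.000e-04 -1.000e-04]
contact_force [-0.4516 -0.087  -0.9028]
moment [-0.05    0.0277  0.0017]
finger_gap 0.0855
scene [[448.70152166   0.         316.92909793]
 [  0.         448.70152166 197.21333807]
 [  0.           0.           1.        ]] -0.08140143305387525 [1.29591099 0.68450748 0.81825894] [ 0.35278806  0.81107648 -0.42512499 -0.19226094] None
top [[486.88594481   0.         324.54339018]
 [  0.         486.88594481 200.03907801]
 [  0.           0.           1.        ]] -0.13946564702357417 [0.44168464 0.02816406 1.66657958] [-0.69822319  0.71498844 -0.02369351  0.02673059] None
wrist [[309.72154612   0.         318.78711411]
 [  0.         309.72154612 199.22065142]
 [  0.           0.           1.        ]] -0.05921058391302956 None None [[ 3.20699478e-07 -9.54171561e-01 -2.99260142e-01  7.59832985e-02]
 [ 9.99999794e-01 -1.91652837e-04  6.12144286e-04  7.45915221e-05]
 [-6.41444725e-04 -2.99260081e-01  9.54171364e-01 -1.24710355e-01]
 [ 0.00000000e+00  0.00000000e+00  0.00000000e+00  1.00000000e+00]]
```

View pics/scene0.png

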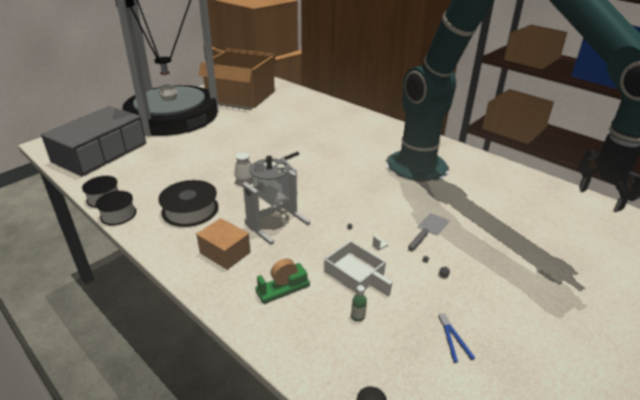

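View pics/top0.png

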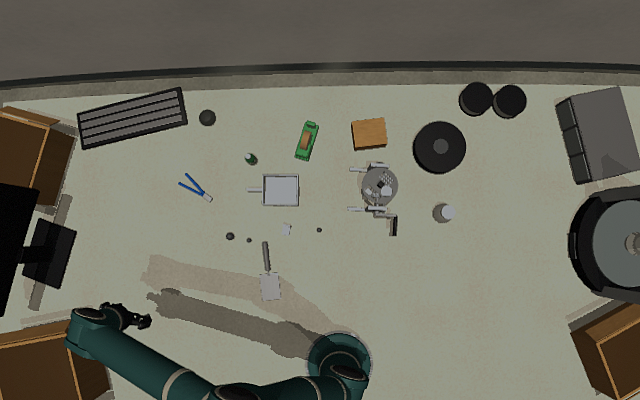

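View pics/wrist0.png

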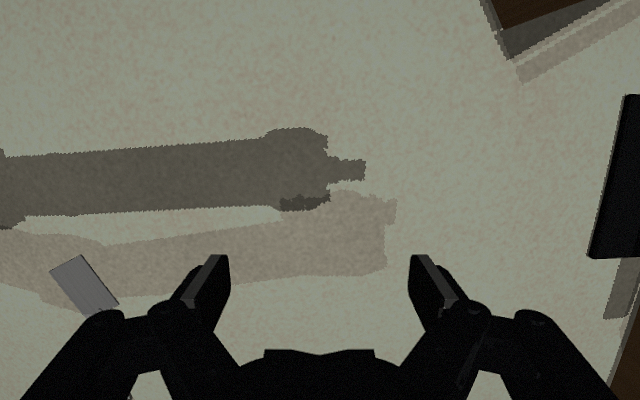

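```bash
cat > h.py <<'E'
from plant import env
import cv2,numpy as np
from scipy.spatial.transform import Rotation as R
from scipy.optimize import least_squares
def cap(name,save=None):
    o=env.observe()
    p=env.capture(name)
    if name=="wrist":
        T=np.eye(4);T[:3,:3]=R.from_quat(o["ee_rot"]).as_matrix();T[:3,3]=o["ee_pos"]
        M=T@np.array(p["mount"]);p["C"]=M[:3,3];p["Rm"]=M[:3,:3]
    else:
        p["C"]=np.array(p["position"]);p["Rm"]=R.from_quat(p["rotation"]).as_matrix()
    if save: cv2.imwrite(f"pics/{save}.png",p["image"][:,:,::-1])
    return p
def ray(p,px):
    K=np.array(p["intrinsics"]);d=np.array([(px[0]-K[0,2])/K[0,0],(px[1]-K[1,2])/K[1,1]])
    u=d.copy()
    for _ in range(20): u=d/(1+p["k1"]*(u@u))
    v=p["Rm"]@np.array([u[0],u[1],1]);return v/np.linalg.norm(v)
def onz(p,px,z):
    v=ray(p,px);return p["C"]+v*(z-p["C"][2])/v[2]
def proj(p,X):
    X=np.atleast_2d(X);c=(X-p["C"])@p["Rm"];u=c[:,:2]/c[:,2:]
    u=u*(1+p["k1"]*(u**2).sum(1))[:,None];K=np.array(p["intrinsics"])
    return u*[K[0,0],K[1,1]]+[K[0,2],K[1,2]]
def tri(ps,pxs):
    A=np.zeros((3,3));b=np.zeros(3)
    for p,x in zip(ps,pxs):
        v=ray(p,x);P=np.eye(3)-np.outer(v,v);A+=P;b+=P@p["C"]
    return np.linalg.solve(A,b)
def totool(X):
    "shift in mm in tool axes to bring TCP to X"
    o=env.observe();return R.from_quat(o["ee_rot"]).inv().apply(np.array(X)-o["ee_pos"])*1000
def st():
    o=env.observe();m=R.from_quat(o["ee_rot"]).as_matrix()
    print("t",round(o["time"],2),"pos",np.round(o["ee_pos"],4),"xdir",round(np.degrees(np.arctan2(m[1,0],m[0,0])),1),"zdir",np.round(m[:,2],3),"F",np.round(o["contact_force"],1),"M",np.round(o["moment"],2),"gap",round(o["finger_gap"],4),"j",np.round(o["joints"],2))
def rot(a): return np.array([[np.cos(a),-np.sin(a)],[np.sin(a),np.cos(a)]])
E
python3 - <<'E'
from h import *
st()
pt=cap("top");ps=cap("scene")
Z=dict(small0=.008,large=.013,tray=0,tray_handle=.03,knob_grip=.206,outlet=.182,drum_in=.135,crank_grip=.151,stand=0,bracket=0,vase=0,scraper=0,glue=0,spool=0,carton=0,tape=0,cutters=0)
for n,z in Z.items():
    a=env.pinpoint(pt,n);b=env.pinpoint(ps,n)
    f=lambda p,L:[(np.round(d["point"],0).tolist(),round(d["conf"],2),np.round(onz(p,d["point"],z)[:2],3).tolist()) for d in L[:5] if d["conf"]>.2]
    print(n,"T",f(pt,a),"S",f(ps,b))
    if a and b and n!="small0": print("    tri",np.round(tri([pt,ps],[a[0]["point"],b[0]["point"]]),3))
E
```

```text
t 0.15 pos [0.2245 0.6096 0.2475] xdir 159.8 zdir [-0.    -0.001 -1.   ] F [ 0.2 -0.5  0.1] M [-0.06 -0.   -0.06] gap 0.0854 j [-1.26  0.47 -0.01  1.6   0.01  1.07 -0.06]
small0 T [([381.0, 183.0], 0.56, [0.615, -0.161]), ([435.0, 151.0], 0.27, [0.72, -0.354])] S [([269.0, 161.0], 0.65, [0.367, -0.393]), ([429.0, 258.0], 0.59, [0.423, 0.304]), ([351.0, 226.0], 0.5, [0.46, 0.063])]
large T [([231.0, 234.0], 0.59, [0.451, 0.356])] S [([442.0, 271.0], 0.61, [0.45, 0.358])]
    tri [0.45  0.357 0.012]
tray T [([284.0, 191.0], 0.97, [0.596, 0.172])] S [([354.0, 272.0], 0.97, [0.598, 0.186]), ([423.0, 233.0], 0.49, [0.331, 0.232])]
    tri [ 0.594  0.177 -0.008]
tray_handle T [([252.0, 188.0], 0.96, [0.604, 0.28])] S [([382.0, 279.0], 0.69, [0.594, 0.271])]
    tri [0.603 0.277 0.041]
knob_grip T [([382.0, 181.0], 0.78, [0.599, -0.141]), ([437.0, 151.0], 0.73, [0.689, -0.313])] S [([267.0, 159.0], 0.63, [0.588, -0.143])]
    tri [ 0.597 -0.138  0.212]
outlet T [([374.0, 185.0], 0.72, [0.59, -0.118]), ([440.0, 211.0], 0.3, [0.506, -0.321])] S [([276.0, 170.0], 0.58, [0.587, -0.112]), ([445.
[... 1083 characters left out ...]
.35, [0.464, 0.159])] S [([192.0, 205.0], 0.9, [0.714, -0.373]), ([284.0, 289.0], 0.68, [0.765, 0.097])]
    tri [ 0.714 -0.366  0.003]
carton T [([368.0, 137.0], 0.82, [0.775, -0.123]), ([373.0, 185.0], 0.71, [0.61, -0.134]), ([285.0, 230.0], 0.48, [0.46, 0.171])] S [([221.0, 252.0], 0.8, [0.785, -0.13]), ([266.0, 159.0], 0.23, [0.356, -0.425])]
    tri [ 0.78  -0.127 -0.002]
tape T [([306.0, 142.0], 0.58, [0.764, 0.094])] S [([285.0, 285.0], 0.62, [0.753, 0.088])]
    tri [0.76  0.095 0.01 ]
cutters T [([206.0, 193.0], 0.69, [0.596, 0.443]), ([250.0, 160.0], 0.45, [0.706, 0.289])] S [([445.0, 324.0], 0.73, [0.588, 0.449]), ([188.0, 212.0], 0.34, [0.743, -0.35])]
    tri [0.594 0.446 0.003]
```

```bash
python3 - <<'E'
from h import *
pt=cap("top");ps=cap("scene")
a=cv2.resize(pt["image"][150:250,340:460],None,fx=5,fy=5,interpolation=cv2.INTER_CUBIC)
cv2.imwrite("pics/tz.png",a[:,:,::-1])
a=cv2.resize(ps["image"][130:250,220:330],None,fx=5,fy=5,interpolation=cv2.INTER_CUBIC)
cv2.imwrite("pics/sz.png",a[:,:,::-1])
a=cv2.resize(pt["image"][150:250,200:340],None,fx=5,fy=5,interpolation=cv2.INTER_CUBIC)
cv2.imwrite("pics/tz2.png",a[:,:,::-1])
E
```

```text
(no output)
```

View pics/tz.png

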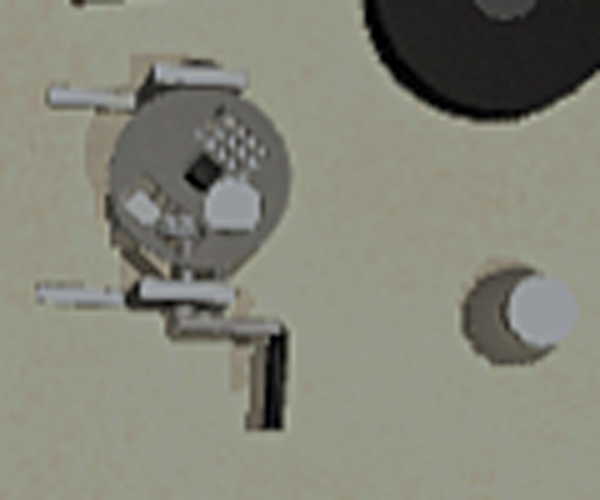

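View pics/sz.png

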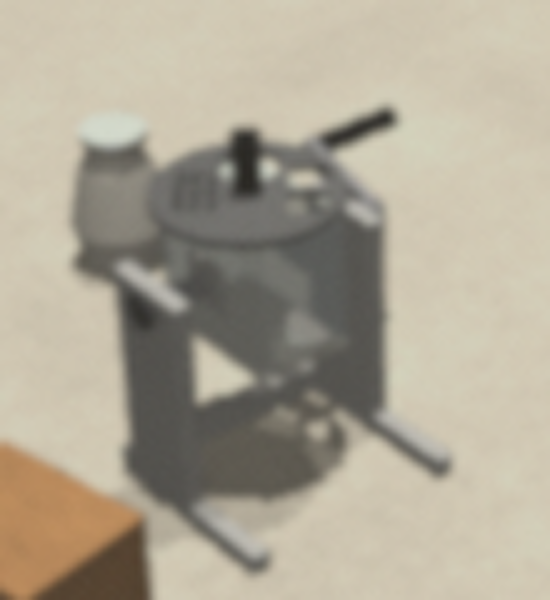

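View pics/tz2.png

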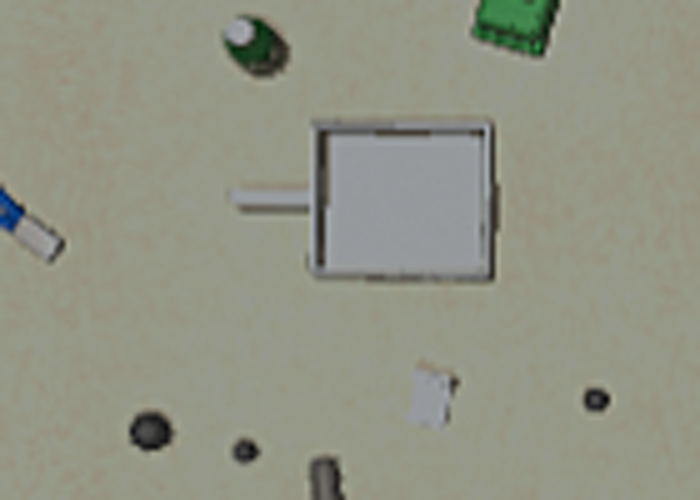

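```bash
python3 -m jog '[[1,0,0,-25,10],[1,0,0,-25,10],[1,0,0,-25,10],[1,0,0,-25,10],[1,0,0,-25,10],[1,0,0,-25,10],[1,0,0,-25,10],[1,-53,27,0,0],[1,-53,27,0,0],[1,-53,27,0,0],[1,-53,27,0,0],[1,-53,27,0,0],[1,-53,27,0,0],[1,-53,27,0,0],[1,-53,27,0,0],[1,-53,27,0,0],[1,-53,27,0,0],[1,-53,27,0,0],[1,-53,27,0,0],[1,-53,27,0,0]]' 60; python3 -c "
from h import *
st();cap('wrist','w1')"
```

```text
time: 4.55
ee_pos: [0.5537, -0.1109, 0.4298]
ee_rot: [0.718, 0.696, 0.006, -0.001]
contact_force: [1.0, 0.5, 0.0]
finger_gap: 0.0854
t 4.55 pos [ 0.5537 -0.1109  0.4298] xdir 88.2 zdir [ 0.008  0.009 -1.   ] F [1.  0.5 0. ] M [ 0.05 -0.05 -0.03] gap 0.0854 j [-0.6   0.23  0.91  1.62 -0.2   1.38  0.3 ]
```

View pics/w1.png

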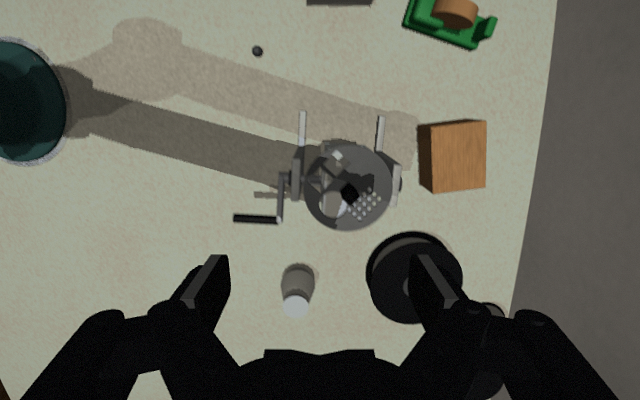

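```bash
python3 - <<'E'
from h import *
p=cap("wrist");pt=cap("top");ps=cap("scene")
for n in["knob_grip","outlet","drum_in","crank_grip","stand"]:
    for q in(p,pt,ps): print(n,[(np.round(d["point"],1).tolist(),round(d["conf"],2)) for d in env.pinpoint(q,n)[:2]])
a=cv2.resize(p["image"][100:240,225:415],None,fx=4,fy=4,interpolation=cv2.INTER_CUBIC)
cv2.imwrite("pics/w1z.png",a[:,:,::-1])
E
```

```text
knob_grip [([344.5, 182.9], 0.9)]
knob_grip []
knob_grip [([266.3, 157.0], 0.68)]
outlet [([345.9, 160.8], 0.96)]
outlet [([375.3, 184.9], 0.66)]
outlet [([273.0, 169.6], 0.63)]
drum_in [([343.1, 169.6], 0.56)]
drum_in [([379.6, 187.0], 0.5)]
drum_in [([269.2, 184.0], 0.97)]
crank_grip [([255.4, 210.2], 0.96)]
crank_grip []
crank_grip [([290.1, 156.1], 0.67)]
stand [([337.7, 155.4], 0.6), ([342.0, 170.8], 0.2)]
stand [([373.0, 189.7], 0.62)]
stand [([273.8, 221.2], 0.94)]
```

View pics/w1z.png

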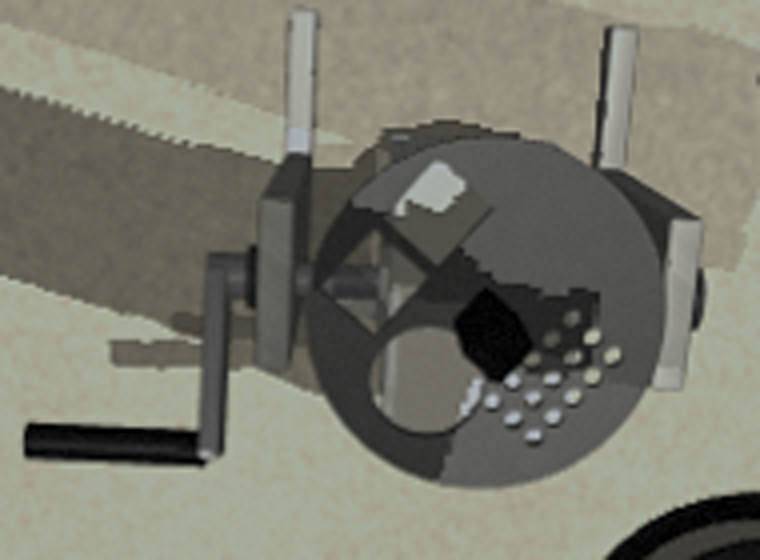

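```bash
cat >> h.py <<'E'
def S2W(s,X):
    X=np.atleast_2d(np.array(X,float))/1000;r=rot(s[2]);Y=X.copy();Y[:,:2]=X[:,:2]@r.T+np.array(s[:2]);return Y
E
python3 - <<'E'
from h import *
p=cap("wrist")
z=lambda x,y:((x+.5)/4-.5+225,(y+.5)/4-.5+100)
F=[((-68,90,14),z(303,11)),((68,90,14),z(622,28)),((-68,0,149),z(276,284)),((68,0,149),z(677,303)),((-153,-58,151),z(25,441)),((-91,-58,151),z(203,446)),((0,0,182),z(485,314))]
Pm=[f[0] for f in F];px=np.array([f[1] for f in F])
f=lambda s:(proj(p,S2W(s,Pm))-px).ravel()
r=least_squares(f,[.597,-.135,0],loss="soft_l1");print(r.x,np.degrees(r.x[2]));print(np.round(r.fun.reshape(-1,2),1))
s=r.x
for q in (cap("top"),cap("scene")):
  print(np.round(proj(q,S2W(s,[(0,0,206),(0,27,182),(-122,-58,151),(0,0,0),(0,0,135)])),1).tolist())
# cap rectified
c=S2W(s,[(0,0,182)])[0]
n=400;im=np.zeros((n,n,2),np.float32)
sz=.13
g=(np.arange(n)/n-.5)*sz
gx,gy=np.meshgrid(g,-g)
W=S2W(s,np.c_[gx.ravel()*1000,gy.ravel()*1000,np.full(n*n,182)])
m=proj(p,W).astype(np.float32).reshape(n,n,2)
cv2.imwrite("pics/cap1.png",cv2.remap(p["image"],m[...,0],m[...,1],cv2.INTER_CUBIC)[:,:,::-1])
E
```

```text
[ 0.58847027 -0.12188031 -0.07940388] -4.549507396876404
[[-0.2 -0.6]
 [ 0.8 -0.7]
 [-0.6  0.2]
 [ 0.4 -0. ]
 [-0.4 -0.1]
 [-0.1  0.6]
 [ 0.3  0.5]]
[[375.6, 184.8], [366.0, 185.1], [390.5, 226.6], [369.6, 190.9], [373.4, 187.1]]
[[272.5, 161.3], [279.0, 172.7], [293.1, 156.6], [275.5, 221.2], [273.6, 183.2]]
```

View pics/cap1.png

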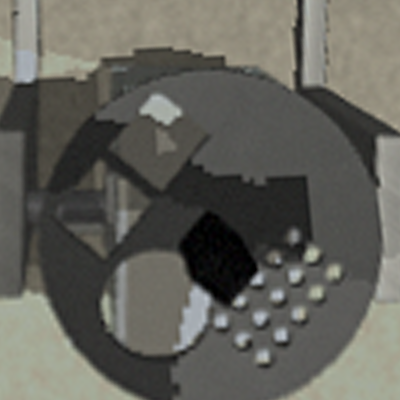

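```bash
python3 - <<'E'
from h import *
st()
p=cap("wrist")
a=cv2.resize(p["image"][100:240,225:415],None,fx=4,fy=4,interpolation=cv2.INTER_CUBIC)
cv2.imwrite("pics/w2z.png",a[:,:,::-1])
E
```

```text
t 5.65 pos [ 0.553  -0.1094  0.4293] xdir 88.1 zdir [ 0.006  0.008 -1.   ] F [-0.9 -0.2  0.6] M [-0.05  0.02  0.02] gap 0.0854 j [-0.6   0.23  0.91  1.62 -0.19  1.38  0.3 ]
```

View pics/w2z.png

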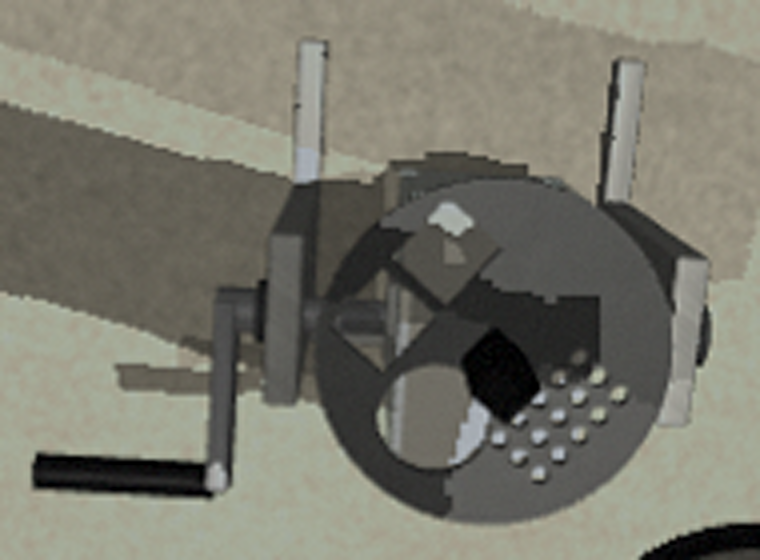

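```bash
cat > fit.py <<'E'
from h import *
import json,sys
def fit(p,F,off,sc=4):
    z=lambda x,y:((x+.5)/sc-.5+off[0],(y+.5)/sc-.5+off[1])
    Pm=[f[0] for f in F];px=np.array([z(*f[1]) for f in F])
    f=lambda s:(proj(p,S2W(s,Pm))-px).ravel()
    r=least_squares(f,[.597,-.135,0],loss="soft_l1");print(r.x,np.degrees(r.x[2]));print(np.round(r.fun.reshape(-1,2),1))
    return r.x
def capview(p,s,name,z=182,sz=.13):
    n=400;g=(np.arange(n)/n-.5)*sz
    gx,gy=np.meshgrid(g,-g)
    m=proj(p,S2W(s,np.c_[gx.ravel()*1000,gy.ravel()*1000,np.full(n*n,z)])).astype(np.float32).reshape(n,n,2)
    cv2.imwrite(f"pics/{name}.png",cv2.remap(p["image"],m[...,0],m[...,1],cv2.INTER_CUBIC)[:,:,::-1])
E
python3 - <<'E'
from fit import *
p=cap("wrist","w3");st()
F=[((-68,90,14),(312,40)),((68,90,14),(630,60)),((-68,0,149),(284,320)),((68,0,149),(684,342)),((-153,-58,151),(34,471)),((-91,-58,151),(212,476)),((0,0,182),(495,351))]
s=fit(p,F,(225,100))
np.save("s.npy",s)
for q in (cap("top"),cap("scene")):
  print(np.round(proj(q,S2W(s,[(0,0,206),(0,27,182),(-122,-58,151),(0,0,0),(0,0,135)])),1).tolist())
capview(p,s,"cap2");capview(p,s,"knob2",218,.065)
E
```

```text
t 5.75 pos [ 0.553  -0.1094  0.4293] xdir 88.1 zdir [ 0.006  0.008 -1.   ] F [-0.1 -0.4  0. ] M [-0.02  0.01  0.02] gap 0.0853 j [-0.6   0.23  0.91  1.62 -0.19  1.38  0.3 ]
[ 0.59101677 -0.13455934 -0.08932543] -5.117970037229796
[[ 0.  -0.5]
 [ 0.7 -0.7]
 [-0.2 -0.2]
 [ 0.1 -0.3]
 [-0.2 -0.1]
 [-0.2  0.9]
 [-0.1  1.1]]
[[379.8, 183.9], [370.1, 184.1], [394.1, 225.8], [373.3, 190.1], [377.3, 186.2]]
[[268.7, 160.1], [275.0, 171.4], [290.0, 155.6], [272.0, 219.8], [269.9, 181.9]]
```

View pics/cap2.png

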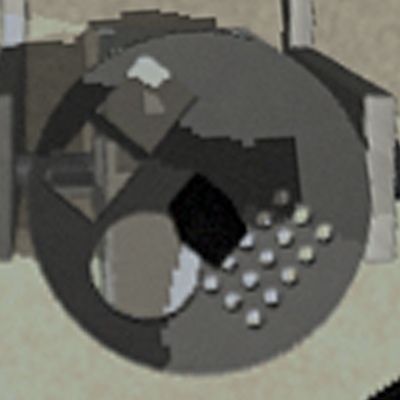

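View pics/knob2.png

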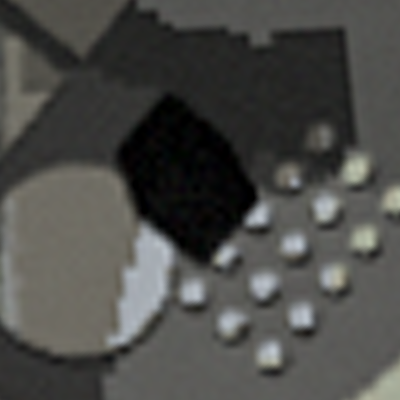

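```bash
python3 -m jog '[[0.6,0,0,20,-9],[0.6,0,0,20,-9],[0.6,0,0,20,-9],[0.6,0,0,20,-9],[0.6,0,0,20,-9],[0.6,-22,5,20,-1],[0.6,-22,5,20,0],[0.6,0,0,0,0]]'; cat >> h.py <<'E'
def goto(X,xd=None):
    d=totool(X);o=env.observe();m=R.from_quat(o["ee_rot"]).as_matrix();a=np.degrees(np.arctan2(m[1,0],m[0,0]))
    print("shift",np.round(d,1),"turn",None if xd is None else round((a-xd+180)%360-180,1))
E
python3 -c "
from h import *
s=np.load('s.npy');st();goto(S2W(s,[(0,0,208)])[0],133.9)"
```

```text
time: 6.85
ee_pos: [0.5938, -0.1322, 0.2854]
ee_rot: [0.377, 0.926, 0.006, 0.002]
contact_force: [0.2, -0.3, -0.3]
finger_gap: 0.0512
t 6.85 pos [ 0.5938 -0.1322  0.2854] xdir 135.7 zdir [ 0.008  0.009 -1.   ] F [ 0.2 -0.3 -0.3] M [-0.01  0.02  0.01] gap 0.0512 j [-0.37  0.41  0.72  1.71 -0.31  1.13  1.24]
shift [ 0.3 -4.6 77.3] turn 1.8
```

```bash
python3 -m jog '[[0.6,0,-4,12,1.8],[0.6,0,0,12,0]]'; python3 - <<'E'
from fit import *
s=np.load('s.npy')
p=cap('wrist','w4');st();print([(d["point"],d["conf"]) for d in env.pinpoint(p,"knob_grip")[:2]], [(d["point"],d["conf"]) for d in env.pinpoint(p,"outlet")[:2]],proj(p,S2W(s,[(0,0,206),(0,27,182)])))
goto(S2W(s,[(0,0,208)])[0],133.9)
capview(p,s,"knob4",218,.065)
E
```

```text
time: 7.1
ee_pos: [0.5911, -0.1349, 0.2618]
ee_rot: [0.392, 0.92, 0.006, 0.003]
contact_force: [0.7, 0.2, -0.2]
finger_gap: 0.0513
t 7.15 pos [ 0.5905 -0.1343  0.2602] xdir 133.8 zdir [ 0.007  0.01  -1.   ] F [-0.8  0.2 -0.9] M [-0.    0.04  0.02] gap 0.0508 j [-0.36  0.44  0.71  1.74 -0.33  1.08  1.23]
[([315.9, 227.6], 0.67)] [([343.7, 191.6], 0.81), ([418.0, 250.4], 0.18)] [[317.30525664 228.38144234]
 [346.53395829 190.72874062]]
shift [-0.  -0.9 53.7] turn -0.0
```

View pics/w4.png

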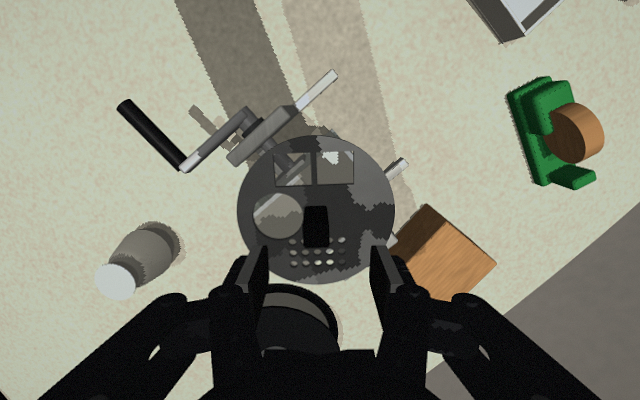

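View pics/knob4.png

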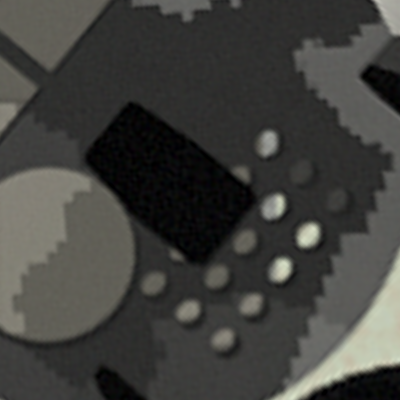

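```bash
python3 -m jog '[[0.6,0,-1,20,0],[0.6,0,0,20,0],[0.6,0,0,13,0],[0.6,0,0,1,0],[0,0,0,0,0],[0,0,0,0,0],[0,0,0,0,0],[0,0,0,0,0]]' 60; python3 -c "
from h import *
s=np.load('s.npy');st();goto(S2W(s,[(0,0,208)])[0],133.9)"
```

```text
time: 8.25
ee_pos: [0.5899, -0.1352, 0.2054]
ee_rot: [0.391, 0.92, 0.006, 0.002]
contact_force: [0.3, -0.3, -3.1]
finger_gap: 0.0151
t 8.25 pos [ 0.5899 -0.1352  0.2054] xdir 133.9 zdir [ 0.008  0.009 -1.   ] F [ 0.3 -0.3 -3.1] M [-0.31  0.16 -0.04] gap 0.0151 j [-0.33  0.5   0.68  1.8  -0.38  0.98  1.27]
shift [-0.3  1.3 -2.6] turn 0.0
```

```bash
python3 -m jog '[[0,0,0,0,9],[0,0,0,0,9],[0,0,0,0,9],[0,0,0,0,9],[0,0,0,0,9],[0,0,0,0,9],[0,0,0,0,9],[0,0,0,0,0]]' 60; python3 -c "
from h import *
s=np.load('s.npy');st();goto(S2W(s,[(0,0,206)])[0],-5.1)"
```

```text
time: 9.25
ee_pos: [0.5904, -0.1353, 0.2054]
ee_rot: [0.823, 0.568, 0.006, 0.0]
contact_force: [-2.0, -1.2, -1.4]
finger_gap: 0.0149
t 9.25 pos [ 0.5904 -0.1353  0.2054] xdir 69.2 zdir [ 0.009  0.006 -1.   ] F [-2.  -1.2 -1.4] M [-0.5   0.32 -0.06] gap 0.0149 j [-0.51  0.59  0.96  1.81 -0.57  1.04  0.3 ]
shift [ 0.9  0.3 -0.6] turn 74.3
```

```bash
python3 -m jog '[[0,0,0,0,9],[0,0,0,0,9],[0,0,0,0,9],[0,0,0,0,9],[0,0,0,0,9],[0,0,0,0,9],[0,0,0,0,9],[0,0,0,0,9],[0,0,0,0,0]]' 60; python3 -c "
from h import *
s=np.load('s.npy');st();goto(S2W(s,[(0,0,206)])[0],-5.1)"
```

```text
time: 10.38
ee_pos: [0.5905, -0.136, 0.2054]
ee_rot: [1.0, -0.027, 0.004, -0.002]
contact_force: [-1.7, 0.2, 1.0]
finger_gap: 0.0144
t 10.38 pos [ 0.5905 -0.136   0.2054] xdir -3.1 zdir [ 0.009  0.003 -1.   ] F [-1.7  0.2  1. ] M [-0.52  0.65 -0.07] gap 0.0144 j [-0.65  0.77  1.25  1.81 -0.8   1.17 -0.76]
shift [ 0.4 -1.5 -0.6] turn 2.0
```

```bash
python3 -m jog '[[0,0,0,0,2],[0,0,0,0,0],[0.5,0,0,0,0],[0.5,0,0,0,0],[0.5,0,0,-40,0],[0.5,0,0,-40,-9],[0.6,0,0,-40,-9],[0.6,0,0,-40,-9],[0.6,0,0,-10,-9],[0.6,0,0,0,-9]]' 60; python3 - <<'E'
from fit import *
s=np.load('s.npy')
p=cap('wrist','w5');st()
capview(p,s,"cap5")
E
```

```text
time: 11.62
ee_pos: [0.5909, -0.1353, 0.3815]
ee_rot: [0.934, 0.357, 0.008, -0.001]
contact_force: [-1.3, 0.2, 0.0]
finger_gap: 0.0513
t 11.68 pos [ 0.5908 -0.1354  0.3817] xdir 42.1 zdir [ 0.015  0.009 -1.   ] F [ 0.4 -0.9  1.2] M [-0.01 -0.06 -0.02] gap 0.0515 j [-0.68  0.49  1.23  1.61 -0.48  1.37 -0.22]
```

View pics/w5.png

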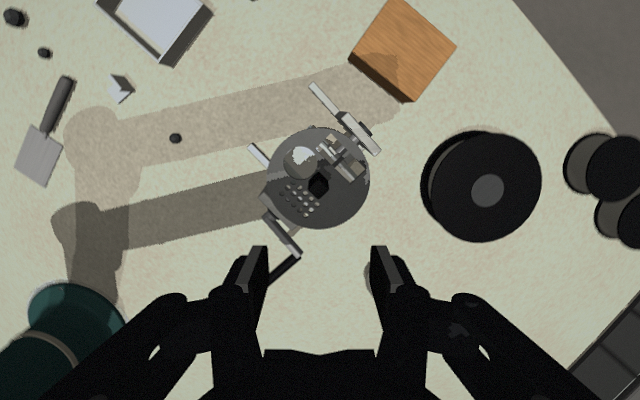

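View pics/cap5.png

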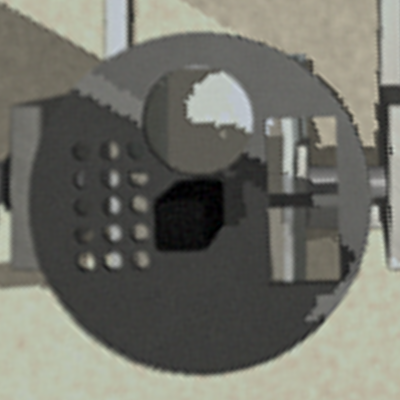

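```bash
python3 - <<'E'
from fit import *
print(env.nose_length)
p=cap('wrist');pt=cap("top")
for n,z in(("small0",.008),("large",.013)):
    for q in (p,pt):
        for d in env.boxes_of(q,n)[:5]:
            b=d["bbox"];c=(b[0]+b[2]/2-.5,b[1]+b[3]/2-.5);print(n,np.round(b,1),round(d["conf"],2),np.round(onz(q,c,z),4))
goto([.46,.062,.12],84.9)
E
```

```text
0.017
small0 [170.5 135.3   7.9   6.5] 0.45 [0.4581 0.0568 0.008 ]
large [ 9.8  3.6 15.1 22.8] 0.59 [0.448 0.358 0.013]
large [228.9 232.7   3.5   3.7] 0.63 [0.4513 0.3586 0.013 ]
shift [  29.3 -234.5  259.7] turn -43.5
```

```bash
python3 -m jog '[[0.6,0,0,0,-9],[0.6,0,0,0,-9],[0.6,0,0,0,-9],[0.6,0,0,0,-9],[0.6,0,0,0,-8],[0.5,30,-25,30,0],[0.5,30,-25,42,0],[0.5,30,-25,42,0],[0.5,30,-25,42,0],[0.5,30,-25,42,0],[0.5,30,-25,42,0],[0.5,0,0,0,0]]'; python3 - <<'E'
from fit import *
p=cap('wrist','w6');st()
for n,z in(("small0",.008),):
    for q in (p,):
        for d in env.boxes_of(q,n)[:5]:
            b=d["bbox"];c=(b[0]+b[2]/2-.5,b[1]+b[3]/2-.5);X=onz(q,c,z);print(n,np.round(b,1),round(d["conf"],2),np.round(X,4));X[2]=.020;goto(X,84.9)
E
```

```text
time: 13.48
ee_pos: [0.4495, 0.0582, 0.1282]
ee_rot: [0.732, 0.681, 0.001, 0.003]
contact_force: [1.0, -0.7, 0.4]
finger_gap: 0.0431
t 13.53 pos [0.4519 0.057  0.1297] xdir 85.7 zdir [ 0.01  -0.002 -1.   ] F [0.8 0.  0.6] M [-0.01 -0.02 -0.02] gap 0.0428 j [-0.94  0.43  0.89  2.21 -0.51  0.71  0.24]
small0 [322.7 191.1  16.9  17.4] 0.61 [0.4606 0.0569 0.008 ]
shift [  1.2   5.5 111. ] turn 0.8
```

View pics/w6.png

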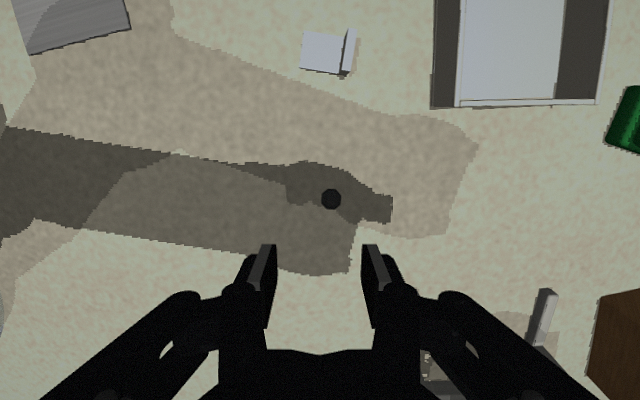

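```bash
python3 -m jog '[[0.5,1,5,30,0.8],[0.5,0,0,30,0],[0.5,0,0,15,0],[0.5,0,0,0,0]]'; python3 - <<'E'
from fit import *
p=cap('wrist','w7');st()
for n,z in(("small0",.008),):
    for q in (p,):
        for d in env.boxes_of(q,n)[:5]:
            b=d["bbox"];c=(b[0]+b[2]/2-.5,b[1]+b[3]/2-.5);X=onz(q,c,z);print(n,np.round(b,1),round(d["conf"],2),np.round(X,4));X[2]=.020;goto(X,84.9)
E
```

```text
time: 14.08
ee_pos: [0.4687, 0.0534, 0.0587]
ee_rot: [0.741, 0.672, 0.01, 0.01]
contact_force: [-0.3, 0.3, -0.7]
finger_gap: 0.0429
t 14.12 pos [0.4691 0.0534 0.0592] xdir 84.4 zdir [ 0.028 -0.001 -1.   ] F [ 0.7 -0.9  0.9] M [-0.03  0.04  0.01] gap 0.0429 j [-0.77  0.57  0.72  2.21 -0.71  0.57  0.38]
small0 [289.  214.   25.3  27.6] 0.86 [0.4602 0.058  0.008 ]
shift [  3.3 -10.2  39.2] turn -0.5
small0 [434.8   0.  205.2  97.9] 0.67 [0.6    0.1481 0.008 ]
shift [106.5 120.1  43.1] turn -0.5
```

View pics/w7.png

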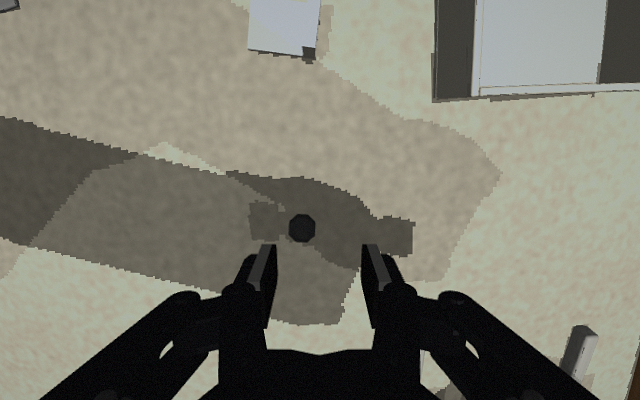

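```bash
python3 -m jog '[[0.5,3.3,-10,10,0],[0.5,0,0,15,0],[0.5,0,0,0,0]]'; python3 - <<'E'
from fit import *
p=cap('wrist','w8');st()
for d in env.boxes_of(p,"small0")[:1]:
            b=d["bbox"];c=(b[0]+b[2]/2-.5,b[1]+b[3]/2-.5);X=onz(p,c,.008);print(np.round(b,1),round(d["conf"],2),np.round(X,4));X[2]=.020;goto(X,84.9)
E
```

```text
time: 14.55
ee_pos: [0.4602, 0.0591, 0.035]
ee_rot: [0.74, 0.672, 0.012, 0.01]
contact_force: [-0.5, 0.1, -0.7]
finger_gap: 0.0428
t 14.6 pos [0.4605 0.0591 0.0354] xdir 84.4 zdir [ 0.032  0.001 -0.999] F [-0.3 -0.4  0.7] M [-0.04  0.02  0.01] gap 0.0425 j [-0.74  0.6   0.66  2.23 -0.77  0.51  0.42]
[302.2 239.4  27.3  29.9] 0.58 [0.4595 0.0571 0.008 ]
shift [-2.1 -1.6 15.6] turn -0.5
```

View pics/w8.png

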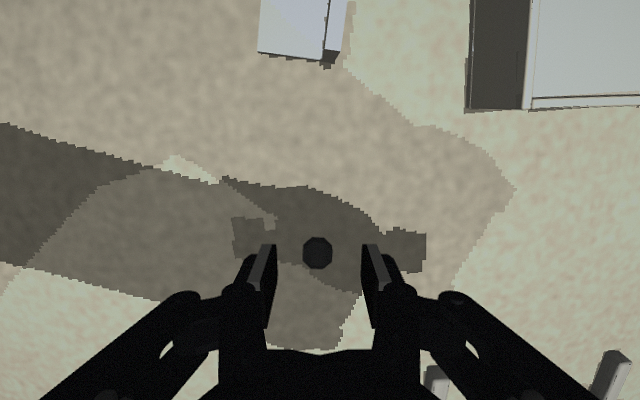

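```bash
python3 -m jog '[[0.5,-1.5,-1.5,8,0],[0.5,0,0,8,0],[0.5,0,0,0,0],[0,0,0,0,0],[0,0,0,0,0],[0,0,0,0,0],[0,0,0,0,0]]' 40; python3 - <<'E'
from fit import *
p=cap('wrist','w9');st()
E
```

```text
time: 15.52
ee_pos: [0.4602, 0.0578, 0.0195]
ee_rot: [0.74, 0.672, 0.014, 0.011]
contact_force: [0.5, -0.2, 0.2]
finger_gap: 0.0142
t 15.57 pos [0.4602 0.0578 0.0194] xdir 84.4 zdir [ 0.035  0.002 -0.999] F [ 0.3  0.5 -0.2] M [0.05 0.04 0.  ] gap 0.0136 j [-0.7   0.63  0.61  2.23 -0.81  0.48  0.46]
```

View pics/w9.png

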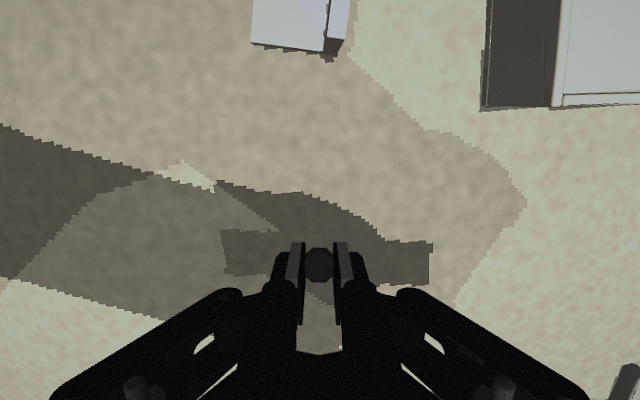

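```bash
python3 -m jog '[[0,0,0,-20,0],[0,0,0,-50,0],[0,0,0,-60,0],[0,0,0,-60,0],[0,0,0,-50,0],[0,0,0,0,0]]' 40; python3 - <<'E'
from fit import *
p=cap('wrist','w10');st()
s=np.load('s.npy');goto(S2W(s,[(0,27,240)])[0],84.9)
E
```

```text
time: 16.32
ee_pos: [0.4519, 0.0575, 0.2651]
ee_rot: [0.741, 0.672, 0.012, 0.009]
contact_force: [0.3, 0.4, -0.8]
finger_gap: 0.0136
t 16.38 pos [0.4507 0.0574 0.2635] xdir 84.4 zdir [ 0.028  0.001 -1.   ] F [ 0.4 -0.2 -0.8] M [-0.04  0.05 -0.01] gap 0.0139 j [-1.28  0.14  1.2   2.11 -0.16  0.95 -0.09]
shift [-150.5  157.5   27.4] turn -0.5
```

View pics/w10.png

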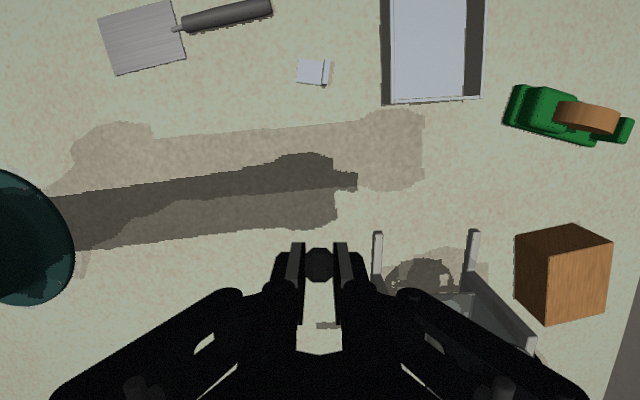

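```bash
python3 -m jog '[[0,-25,26,0,0],[0,-25,26,0,0],[0,-25,26,4,0],[0,-25,26,4,0],[0,-25,26,4,0],[0,-25,26,4,0],[0,0,0,0,0]]' 40; python3 - <<'E'
from fit import *
p=cap('wrist','w11');st()
s=np.load('s.npy');goto(S2W(s,[(0,27,206)])[0],84.9)
E
```

```text
time: 17.25
ee_pos: [0.5895, -0.1102, 0.2351]
ee_rot: [0.74, 0.673, 0.002, 0.001]
contact_force: [-0.4, 1.1, -1.1]
finger_gap: 0.0139
t 17.3 pos [ 0.5888 -0.1087  0.2349] xdir 84.6 zdir [ 0.003  0.003 -1.   ] F [ 0.4 -0.7 -0.8] M [-0.01  0.03 -0.01] gap 0.0138 j [-0.58  0.55  0.98  1.79 -0.52  1.08  0.49]
shift [ 1.3  4.4 28.9] turn -0.3
```

View pics/w11.png

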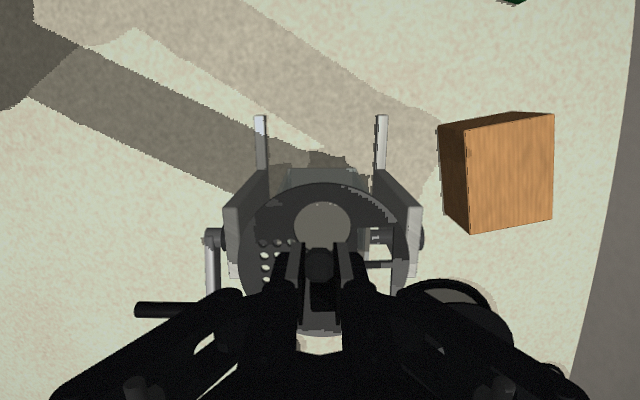

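```bash
python3 -m jog '[[0,1.5,4.4,9,0],[0,0,0,10,0],[0,0,0,9,0],[0,0,0,0,0]]' 40; python3 - <<'E'
from fit import *
p=cap('wrist','w12');st()
s=np.load('s.npy');goto(S2W(s,[(0,27,206)])[0],84.9)
E
```

```text
time: 17.8
ee_pos: [0.5915, -0.1036, 0.2027]
ee_rot: [0.738, 0.674, 0.001, -0.003]
contact_force: [-0.4, 0.7, 0.8]
finger_gap: 0.0139
t 17.85 pos [ 0.5918 -0.1038  0.2032] xdir 84.8 zdir [-0.001  0.006 -1.   ] F [-0.6  0.4 -0.8] M [-0.02 -0.02 -0.01] gap 0.014 j [-0.56  0.59  0.95  1.81 -0.56  1.04  0.52]
shift [-3.7  2.  -2.8] turn -0.1
```

View pics/w12.png

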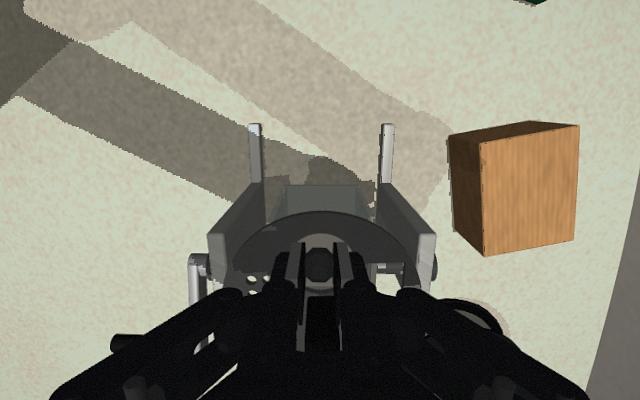

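```bash
python3 -m jog '[[0,-3,2,0,0],[0,0,0,0,0],[0.3,0,0,0,0],[0.4,0,0,0,0],[0.4,0,0,0,0],[0.4,0,0,-30,0],[0.4,0,0,-50,0],[0.4,0,0,-20,0]]' 40; python3 - <<'E'
from fit import *
p=cap('wrist','w13');st();pt=cap("top")
for q in(p,pt):
  for n,z in(("small0",.008),("large",.013)):
    for d in env.boxes_of(q,n)[:5]:
            b=d["bbox"];c=(b[0]+b[2]/2-.5,b[1]+b[3]/2-.5);print(n,np.round(b,1),round(d["conf"],2),np.round(onz(q,c,z),4))
a=cv2.resize(pt["image"][150:270,200:400],None,fx=4,fy=4,interpolation=cv2.INTER_CUBIC)
cv2.imwrite("pics/t13.png",a[:,:,::-1])
s=np.load('s.npy');capview(p,s,"cap13")
goto([.425,.29,.25],84.9)
E
```

```text
time: 18.85
ee_pos: [0.5932, -0.1076, 0.3053]
ee_rot: [0.739, 0.674, 0.001, -0.003]
contact_force: [-0.5, 0.1, -1.2]
finger_gap: 0.0344
t 18.9 pos [ 0.5938 -0.1076  0.3067] xdir 84.8 zdir [-0.     0.006 -1.   ] F [ 1.5 -1.5  0.8] M [-0.04 -0.12  0.02] gap 0.0343 j [-0.62  0.48  1.04  1.7  -0.45  1.22  0.44]
small0 [171.4 117.2 227.  169.4] 0.41 [ 0.5387 -0.1601  0.008 ]
large [224.3 228.5  12.3   9.7] 0.51 [0.4554 0.3592 0.013 ]
shift [ 379.4 -201.4   54.9] turn -0.1
```

View pics/w13.png

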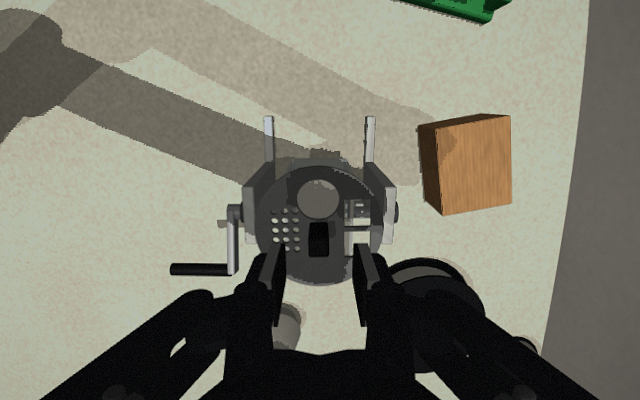

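View pics/t13.png

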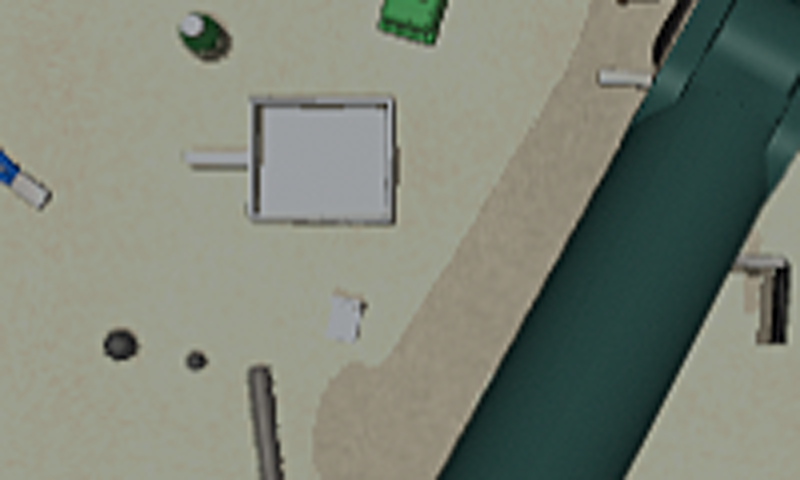

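```bash
python3 -m jog '[[0.5,54,-28,0,0],[0.5,54,-28,0,0],[0.5,54,-28,10,0],[0.5,54,-28,20,0],[0.5,54,-28,30,0],[0.5,54,-28,30,0],[0.5,54,-28,30,0],[0.5,0,0,20,0],[0.5,0,0,0,0],[0.5,0,0,0,0]]'; python3 - <<'E'
from fit import *
p=cap('wrist','w14');st();ps=cap("scene")
for n,z in(("small0",.008),("large",.013)):
  for d in env.boxes_of(p,n)[:5]:
    b=d["bbox"];c=(b[0]+b[2]/2-.5,b[1]+b[3]/2-.5);X=onz(p,c,z);print(n,np.round(b,1),round(d["conf"],2),np.round(X,4));X[2]=.02;goto(X,84.9)
a=cv2.resize(ps["image"][130:250,220:330],None,fx=5,fy=5,interpolation=cv2.INTER_CUBIC)
cv2.imwrite("pics/s14.png",a[:,:,::-1])
E
```

```text
time: 20.4
ee_pos: [0.4294, 0.2733, 0.1614]
ee_rot: [0.74, 0.673, -0.01, -0.004]
contact_force: [0.5, 0.4, 1.0]
finger_gap: 0.0427
t 20.45 pos [0.4294 0.2731 0.1615] xdir 84.6 zdir [-0.02  -0.007 -1.   ] F [-0.2 -1.1  0.4] M [-0.02  0.02  0.04] gap 0.0427 j [-1.38  0.5   0.95  2.05 -0.53  0.88 -0.21]
small0 [310.8 152.5  16.   16.5] 0.68 [0.4288 0.2985 0.008 ]
shift [ 26.1  -0.7 141.9] turn -0.4
large [319.   67.2  30.9  36.9] 0.87 [0.448  0.3613 0.013 ]
shift [ 90.2  12.4 141.2] turn -0.3
```

View pics/w14.png

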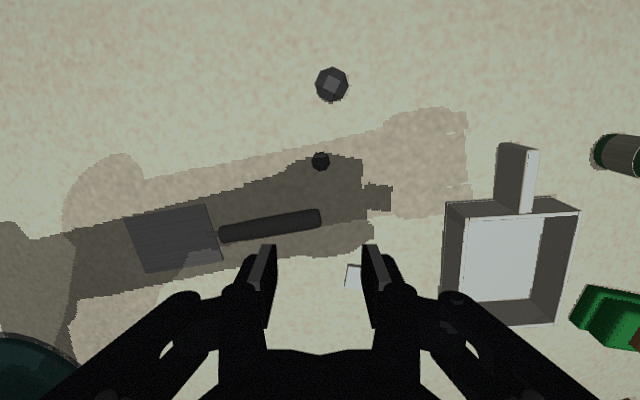

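View pics/s14.png

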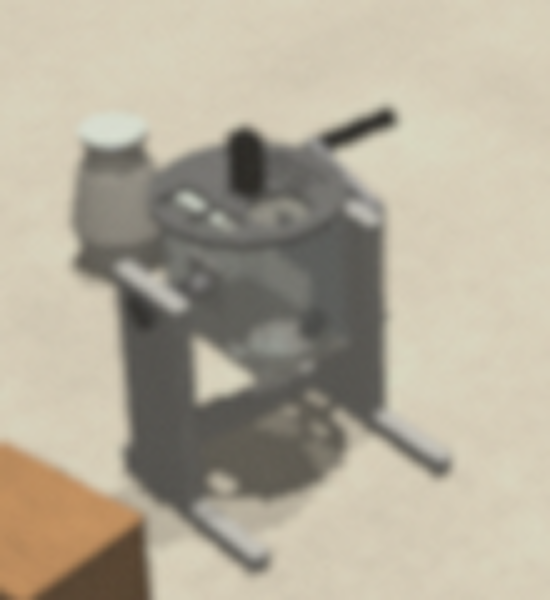

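```bash
python3 -m jog '[[0.5,13,0,20,0],[0.5,13,0,30,0],[0.5,0,0,30,0],[0.5,0,0,25,0],[0.5,0,0,0,0],[0.5,0,0,0,0]]'; python3 - <<'E'
from fit import *
p=cap('wrist','w15');st()
for n,z in(("small0",.008),):
  for d in env.boxes_of(p,n)[:3]:
    b=d["bbox"];c=(b[0]+b[2]/2-.5,b[1]+b[3]/2-.5);X=onz(p,c,z);print(n,np.round(b,1),round(d["conf"],2),np.round(X,4));X[2]=.02;goto(X,84.9)
E
```

```text
time: 21.35
ee_pos: [0.4352, 0.3004, 0.059]
ee_rot: [0.741, 0.671, -0.004, -0.005]
contact_force: [-0.2, 0.1, 0.7]
finger_gap: 0.0428
t 21.4 pos [0.4351 0.3005 0.0591] xdir 84.3 zdir [-0.013  0.003 -1.   ] F [ 0.3 -0.9  0.7] M [ 0.04 -0.03 -0.04] gap 0.0425 j [-1.25  0.68  0.77  2.05 -0.74  0.72 -0.1 ]
small0 [295.7 222.7  28.6  27.8] 0.81 [0.4291 0.2986 0.008 ]
shift [-2.8 -5.1 39.2] turn -0.6
```

View pics/w15.png

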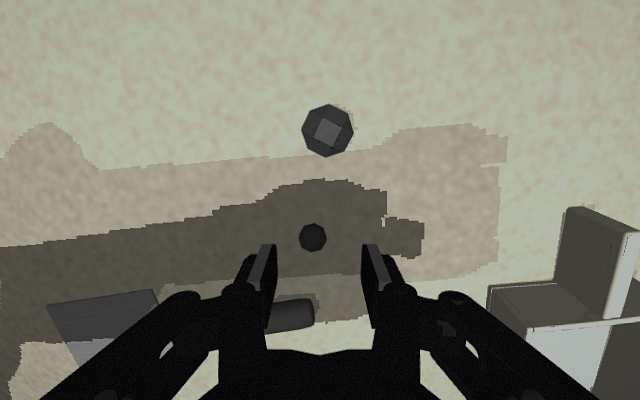

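```bash
python3 -m jog '[[0.5,-2,-5,14,0],[0.5,0,0,13,0],[0.5,0,0,12,0],[0.5,0,0,0,0]]'; python3 - <<'E'
from fit import *
p=cap('wrist','w16');st()
for n,z in(("small0",.008),):
  for d in env.boxes_of(p,n)[:1]:
    b=d["bbox"];c=(b[0]+b[2]/2-.5,b[1]+b[3]/2-.5);X=onz(p,c,z);print(n,np.round(b,1),round(d["conf"],2),np.round(X,4));X[2]=.02;goto(X,84.9)
E
```

```text
time: 21.95
ee_pos: [0.4288, 0.3, 0.0184]
ee_rot: [0.741, 0.672, -0.003, -0.006]
contact_force: [-0.5, -0.2, 0.7]
finger_gap: 0.0426
t 22.0 pos [0.4292 0.3001 0.0189] xdir 84.4 zdir [-0.011  0.005 -1.   ] F [-0.2  1.1  0.9] M [ 0.03 -0.02 -0.01] gap 0.0426 j [-1.21  0.73  0.7   2.07 -0.81  0.65 -0.05]
small0 [301.8 251.6  35.5  35.4] 0.6 [0.4292 0.2982 0.008 ]
shift [-2.1 -0.1 -0.7] turn -0.5
```

View pics/w16.png

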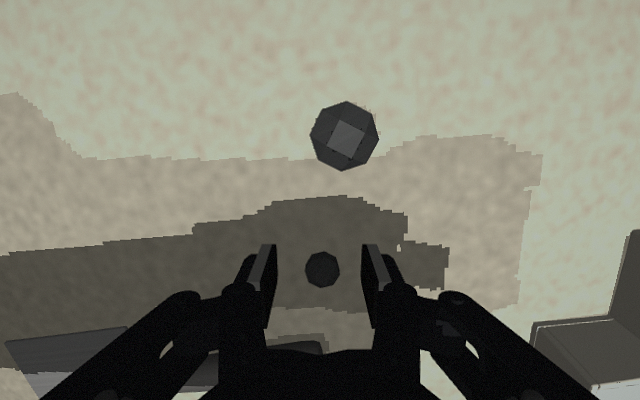

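```bash
python3 -m jog '[[0.5,-1.5,0,0,0],[0,0,0,0,0],[0,0,0,0,0],[0,0,0,0,0],[0,0,0,0,0],[0,0,0,-15,0],[0,0,0,-50,0],[0,0,0,-50,0],[0,0,0,-50,0],[0,0,0,-50,0],[0,0,0,-20,0],[0,0,0,0,0]]' 60; python3 - <<'E'
from fit import *
p=cap('wrist','w17');st()
s=np.load('s.npy');goto(S2W(s,[(0,27,240)])[0],84.9)
E
```

```text
time: 23.55
ee_pos: [0.4327, 0.2958, 0.2667]
ee_rot: [0.742, 0.67, -0.001, -0.007]
contact_force: [-0.6, -0.0, 0.2]
finger_gap: 0.0127
t 23.6 pos [0.4323 0.2955 0.2658] xdir 84.1 zdir [-0.011  0.008 -1.   ] F [ 0.9 -0.  -0.9] M [ 0.   -0.05 -0.01] gap 0.0128 j [-1.53  0.37  1.09  1.94 -0.39  1.07 -0.37]
shift [-384.8  201.7   20.9] turn -0.8
```

View pics/w17.png

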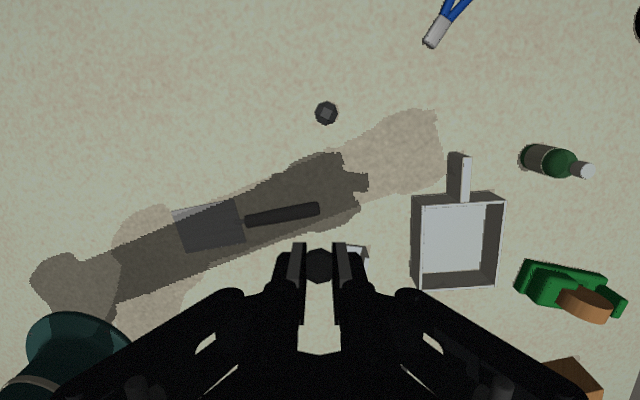

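```bash
python3 -m jog '[[0,-48,25,2,0],[0,-48,25,2,0],[0,-48,25,2,0],[0,-48,25,2,0],[0,-48,25,2,0],[0,-48,25,2,0],[0,-48,25,2,0],[0,-40,20,2,0],[0,0,0,0,0],[0,0,0,0,0]]' 60; python3 - <<'E'
from fit import *
st()
s=np.load('s.npy');goto(S2W(s,[(0,27,206)])[0],84.9)
E
```

```text
time: 24.85
ee_pos: [0.5847, -0.1093, 0.2307]
ee_rot: [0.742, 0.671, -0.012, -0.011]
contact_force: [-0.2, 0.7, 0.4]
finger_gap: 0.0124
t 24.85 pos [ 0.5847 -0.1093  0.2307] xdir 84.3 zdir [-0.033  0.001 -0.999] F [-0.2  0.7  0.4] M [ 0.02 -0.09 -0.08] gap 0.0124 j [-0.58  0.56  0.98  1.78 -0.51  1.11  0.48]
shift [ 2.5  9.3 24.4] turn -0.6
```

```bash
python3 -m jog '[[0,2,9,2,0],[0,0,0,10,0],[0,0,0,10,0],[0,0,0,0,0]]' 60; python3 - <<'E'
from fit import *
p=cap("wrist","w18");st()
s=np.load('s.npy');goto(S2W(s,[(0,27,206)])[0],84.9)
E
```

```text
time: 25.35
ee_pos: [0.5931, -0.103, 0.2054]
ee_rot: [0.739, 0.673, -0.012, -0.013]
contact_force: [0.3, -0.1, -0.1]
finger_gap: 0.0128
t 25.4 pos [ 0.5934 -0.1032  0.2058] xdir 84.6 zdir [-0.035  0.003 -0.999] F [-0.3 -0.2  0.1] M [-0.03  0.02 -0.01] gap 0.0129 j [-0.56  0.61  0.95  1.78 -0.54  1.08  0.5 ]
shift [-4.4  0.5 -0.2] turn -0.3
```

View pics/w18.png

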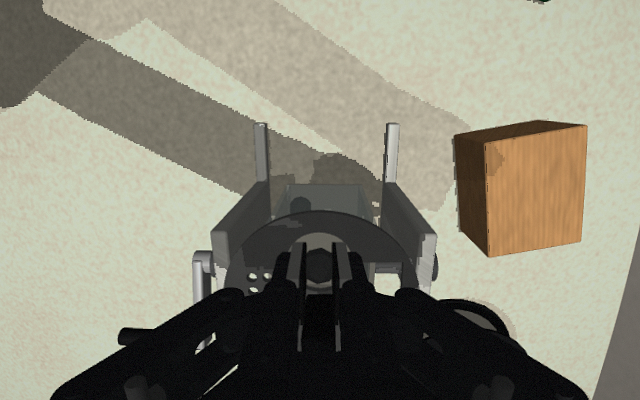

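```bash
python3 -m jog '[[0,-4,0,0,0],[0,0,0,0,0],[0.3,0,0,0,0],[0.4,0,0,0,0],[0.4,0,0,0,0],[0.4,0,0,-30,0],[0.4,0,0,-50,0],[0.4,0,0,-20,0]]' 60; python3 - <<'E'
from fit import *
p=cap('wrist','w19');st();ps=cap("scene","s19")
for q in(p,ps):
  for n,z in(("small0",.008),("large",.013)):
    for d in env.boxes_of(q,n)[:5]:
            b=d["bbox"];c=(b[0]+b[2]/2-.5,b[1]+b[3]/2-.5);print(n,np.round(b,1),round(d["conf"],2),np.round(onz(q,c,z),4))
goto([.448,.33,.2],84.9)
E
```

```text
time: 26.4
ee_pos: [0.5958, -0.1079, 0.3079]
ee_rot: [0.74, 0.673, -0.013, -0.014]
contact_force: [-0.5, -0.3, -0.7]
finger_gap: 0.0346
t 26.45 pos [ 0.5965 -0.108   0.3094] xdir 84.6 zdir [-0.035  0.003 -0.999] F [ 0.3 -1.   0.9] M [-0.06 -0.14  0.02] gap 0.0344 j [-0.61  0.51  1.03  1.67 -0.44  1.26  0.43]
small0 [318.1 176.2   8.6   6.8] 0.61 [ 0.5872 -0.1341  0.008 ]
small0 [249.8 152.3  47.7  56.1] 0.24 [ 0.4436 -0.2883  0.008 ]
large [438.2 266.4  10.9   9.7] 0.54 [0.4459 0.3605 0.013 ]
shift [ 421.1 -182.3  111.6] turn -0.3
```

View pics/w19.png

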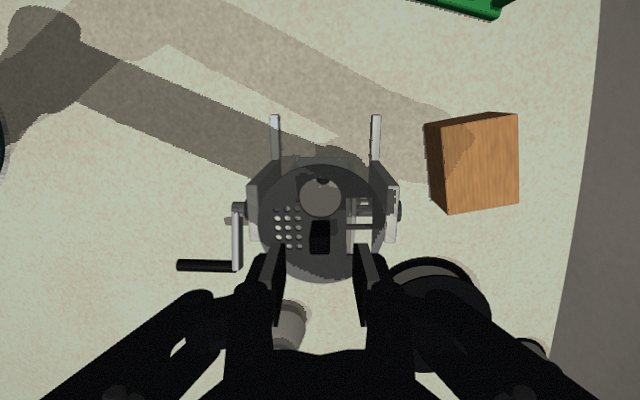

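View pics/s19.png

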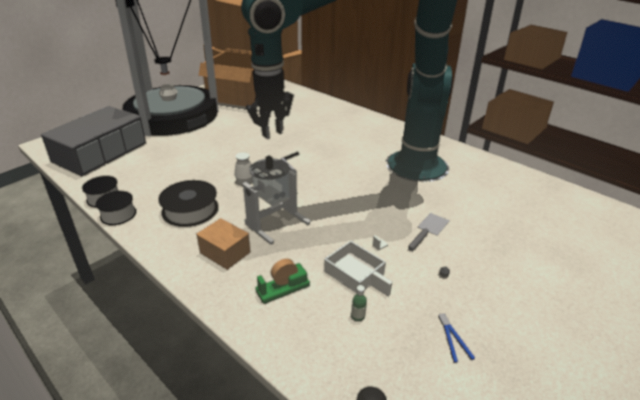

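```bash
python3 - <<'E'
from fit import *
s=np.load('s.npy');p=cap('wrist')
capview(p,s,"cap19",182,.13);ps=cap("scene")
a=cv2.resize(ps["image"][140:250,230:330],None,fx=6,fy=6,interpolation=cv2.INTER_CUBIC)[:600]
cv2.imwrite("pics/s20.png",a[:,:,::-1])
E
```

```text
(no output)
```

View pics/cap19.png

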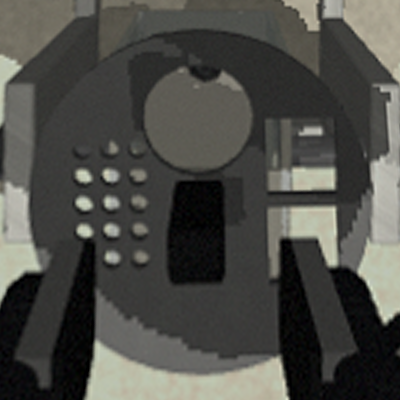

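View pics/s20.png

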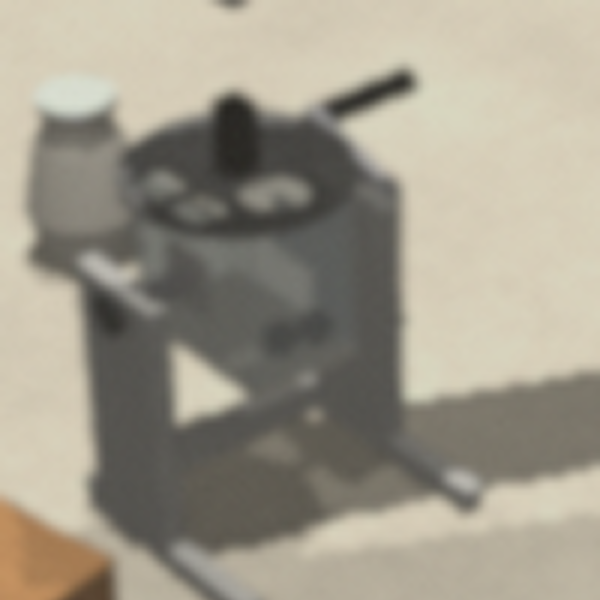

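```bash
python3 -m jog '[[0.6,52,-23,0,0],[0.6,52,-23,0,0],[0.6,52,-23,10,0],[0.6,52,-23,15,0],[0.6,52,-23,20,0],[0.6,52,-23,30,0],[0.6,52,-23,30,0],[0.6,45,-23,20,0],[0.6,0,0,0,0],[0.6,0,0,0,0]]'; python3 - <<'E'
from fit import *
p=cap('wrist','w21');st()
for n,z in(("small0",.008),("large",.013)):
  for d in env.boxes_of(p,n)[:5]:
    b=d["bbox"];c=(b[0]+b[2]/2-.5,b[1]+b[3]/2-.5);X=onz(p,c,z);print(n,np.round(b,1),round(d["conf"],2),np.round(X,4));X[2]=.024;goto(X,84.9)
E
```

```text
time: 28.05
ee_pos: [0.4419, 0.321, 0.1796]
ee_rot: [0.741, 0.671, -0.019, -0.014]
contact_force: [0.5, -0.3, -0.8]
finger_gap: 0.0512
t 28.1 pos [0.4416 0.3213 0.1796] xdir 84.3 zdir [-0.047 -0.004 -0.999] F [-1.5  0.  -0.5] M [ 0.04 -0.02  0.07] gap 0.0516 j [-1.39  0.54  0.95  1.94 -0.55  0.99 -0.27]
large [319.4 123.7  21.1  35.9] 0.85 [0.4488 0.3611 0.013 ]
shift [ 41.9   9.5 155.6] turn -0.7
```

View pics/w21.png

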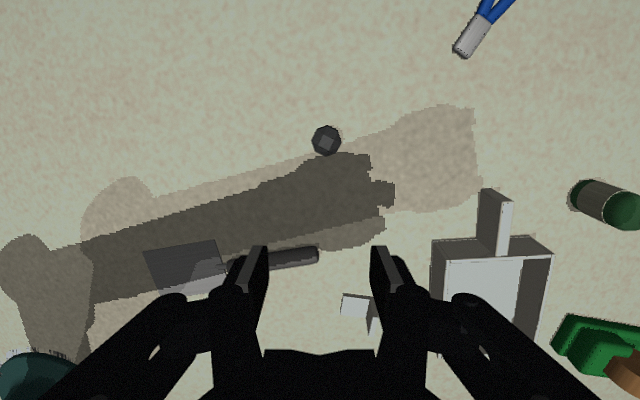

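```bash
python3 -m jog '[[0.6,20,5,20,0],[0.6,20,4,30,0],[0.6,0,0,30,0],[0.6,0,0,30,0],[0.6,0,0,0,0],[0.6,0,0,0,0]]'; python3 - <<'E'
from fit import *
p=cap('wrist','w22');st()
for n,z in(("large",.013),):
  for d in env.boxes_of(p,n)[:3]:
    b=d["bbox"];c=(b[0]+b[2]/2-.5,b[1]+b[3]/2-.5);X=onz(p,c,z);print(n,np.round(b,1),round(d["conf"],2),np.round(X,4));X[2]=.023;goto(X,84.9)
E
```

```text
time: 28.95
ee_pos: [0.4582, 0.356, 0.0722]
ee_rot: [0.746, 0.666, -0.013, -0.014]
contact_force: [-0.7, -0.2, 0.5]
finger_gap: 0.0514
t 29.0 pos [0.4581 0.356  0.0722] xdir 83.5 zdir [-0.039  0.004 -0.999] F [-0.8 -0.3  0.4] M [-0.03 -0.04  0.04] gap 0.0511 j [-1.28  0.74  0.79  1.91 -0.73  0.85 -0.2 ]
large [284.5 196.   38.4  50.2] 0.83 [0.4471 0.3617 0.013 ]
shift [ 4.1 -9.4 49.7] turn -1.4
large [447.8 273.9 175.6 126.1] 0.39 [0.6052 0.2535 0.013 ]
shift [-85.5 159.8  43.1] turn -1.4
```

View pics/w22.png

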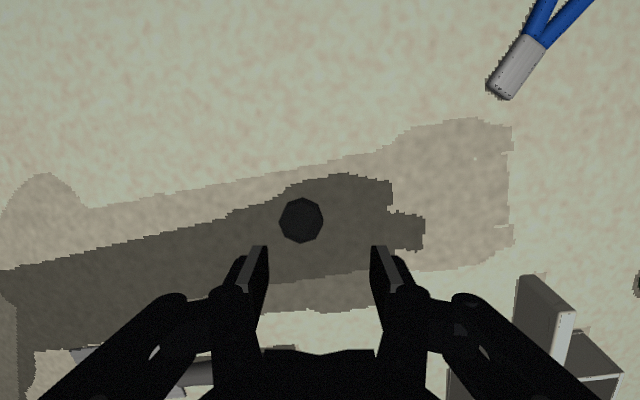

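```bash
python3 -m jog '[[0.6,3.5,-10,14,-1],[0.6,0,0,16,0],[0.6,0,0,12,0],[0.6,0,0,0,0]]'; python3 - <<'E'
from fit import *
p=cap('wrist','w23');st()
for n,z in(("large",.013),):
  for d in env.boxes_of(p,n)[:1]:
    b=d["bbox"];c=(b[0]+b[2]/2-.5,b[1]+b[3]/2-.5);X=onz(p,c,z);print(n,np.round(b,1),round(d["conf"],2),np.round(X,4));X[2]=.023;goto(X,84.9)
E
```

```text
time: 29.55
ee_pos: [0.4456, 0.3626, 0.0289]
ee_rot: [0.739, 0.673, -0.012, -0.015]
contact_force: [0.7, -1.1, -0.4]
finger_gap: 0.0508
t 29.6 pos [0.446  0.3627 0.0294] xdir 84.7 zdir [-0.038  0.007 -0.999] F [-0.2 -0.   0.5] M [-0.06 -0.01 -0.02] gap 0.0515 j [-1.26  0.79  0.73  1.93 -0.79  0.77 -0.15]
large [296.8 235.   48.8  55.3] 0.81 [0.4464 0.3614 0.013 ]
shift [-1.4  0.4  6.9] turn -0.2
```

View pics/w23.png

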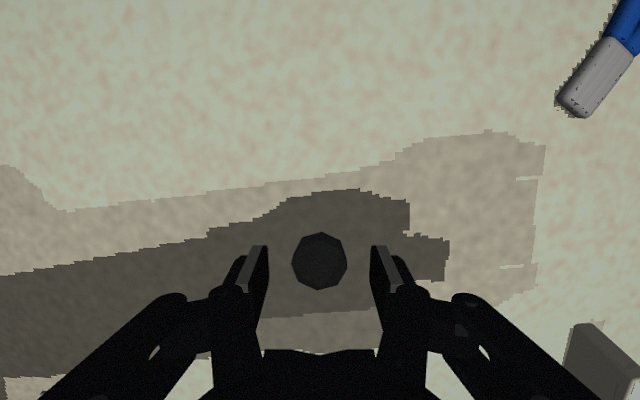

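```bash
python3 -m jog '[[0.6,-1.4,0,7,0],[0.6,0,0,0,0],[0,0,0,0,0],[0,0,0,0,0],[0,0,0,0,0],[0,0,0,0,0],[0,0,0,-15,0],[0,0,0,-50,0],[0,0,0,-50,0],[0,0,0,-50,0],[0,0,0,-50,0],[0,0,0,-25,0],[0,0,0,0,0]]' 60; python3 - <<'E'
from fit import *
p=cap('wrist','w24');st()
s=np.load('s.npy');goto(S2W(s,[(0,27,245)])[0],84.9)
E
```

```text
time: 31.28
ee_pos: [0.4565, 0.3581, 0.2756]
ee_rot: [0.74, 0.672, -0.009, -0.015]
contact_force: [0.1, 0.9, -0.3]
finger_gap: 0.0243
t 31.32 pos [0.4559 0.3579 0.2744] xdir 84.4 zdir [-0.035  0.009 -0.999] F [ 0.1  0.3 -0.1] M [ 0.02 -0.05 -0.01] gap 0.0246 j [-1.46  0.48  1.02  1.78 -0.47  1.17 -0.38]
shift [-450.2  182.8   20.3] turn -0.5
```

View pics/w24.png

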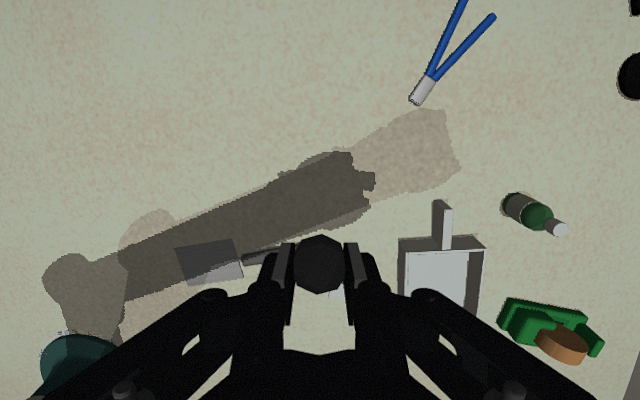

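```bash
python3 -m jog '[[0,-44,18,0,0],[0,-44,18,0,0],[0,-44,18,0,0],[0,-44,18,0,0],[0,-44,18,0,0],[0,-44,18,0,0],[0,-44,18,0,0],[0,-44,18,0,0],[0,-44,18,0,0],[0,-40,16,0,0],[0,0,0,0,0],[0,0,0,0,0]]' 60; python3 - <<'E'
from fit import *
p=cap("wrist","w25");st()
s=np.load('s.npy');goto(S2W(s,[(0,27,215)])[0],84.9)
print([(d["point"],d["conf"]) for d in env.pinpoint(p,"outlet")[:2]],[(d["point"],d["conf"]) for d in env.pinpoint(p,"knob_grip")[:2]],proj(p,S2W(s,[(0,27,182),(0,0,206)])))
capview(p,s,"cap25")
E
```

```text
time: 32.83
ee_pos: [0.5846, -0.1054, 0.2487]
ee_rot: [0.739, 0.672, -0.023, -0.021]
contact_force: [-0.2, 0.4, -0.7]
finger_gap: 0.0244
t 32.88 pos [ 0.5845 -0.1056  0.2488] xdir 84.6 zdir [-0.062 -0.    -0.998] F [-0.1 -0.8 -0.7] M [-0.05 -0.08  0.01] gap 0.0244 j [-0.59  0.56  0.99  1.75 -0.48  1.18  0.46]
shift [-1.  11.2 33.2] turn -0.3
[([336.3, 226.5], 0.69), ([339.7, 190.9], 0.18)] [([333.2, 279.6], 0.76), ([335.8, 232.8], 0.57)] [[337.63725106 224.80924772]
 [336.84439466 280.1000096 ]]
```

View pics/w25.png

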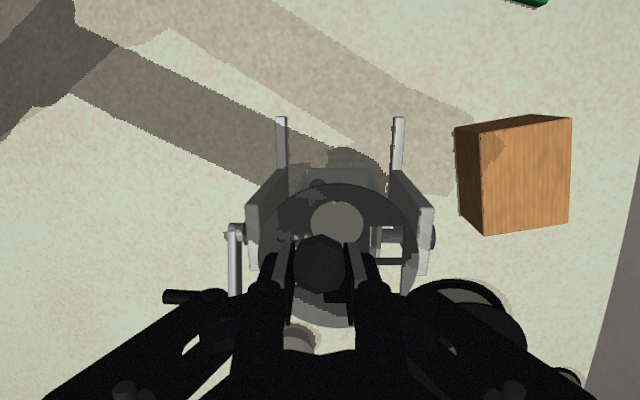

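View pics/cap25.png

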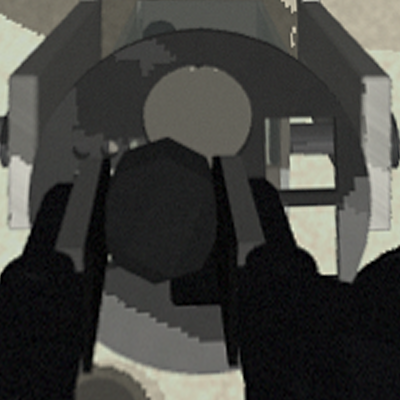

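```bash
cat >> h.py <<'E'
def toolpt(v): 
    o=env.observe();return R.from_quat(o["ee_rot"]).apply(np.array(v)/1000.)+o["ee_pos"]
E
python3 - <<'E'
from fit import *
p=cap("wrist")
for v in [(0,0,9.5),(0,0,8),(3,0,9.5),(-3,0,9.5)]: print(v,proj(p,toolpt(v)))
m=(p["image"].sum(2)<110).astype(np.uint8)[225:300,285:355]
print([ (np.round(d["bbox"],1),round(d["conf"],2)) for d in env.boxes_of(p,"large")[:3]])
s=np.load('s.npy');B=toolpt((0,0,9.5));T=S2W(s,[(0,27,205)])[0];o=env.observe()
print(R.from_quat(o["ee_rot"]).inv().apply(T-B)*1000)
E
```

```text
(0, 0, 9.5) [[317.97088288 266.52964895]]
(0, 0, 8) [[317.96183701 268.09381968]]
(3, 0, 9.5) [[317.96348007 261.05483843]]
(-3, 0, 9.5) [[317.97822196 271.93222421]]
[(array([294.2, 233.2,  51.2,  62.2]), 0.75)]
[-1.93992457 10.96920693 34.86550201]
```

```bash
python3 -m jog '[[0,-3,5,8,0],[0,0,5,9,0],[0,0,0,9,0],[0,0,0,0,0],[0,0,0,0,0]]' 60; python3 - <<'E'
from fit import *
p=cap("wrist","w26");st()
s=np.load('s.npy');B=toolpt((1.5,.5,9.5));T=S2W(s,[(0,27,194)])[0];o=env.observe()
print(R.from_quat(o["ee_rot"]).inv().apply(T-B)*1000)
capview(p,s,"cap26")
E
```

```text
time: 33.7
ee_pos: [0.5941, -0.1069, 0.221]
ee_rot: [0.738, 0.674, -0.022, -0.021]
contact_force: [0.1, 0.1, -1.6]
finger_gap: 0.0244
t 33.75 pos [ 0.594  -0.1069  0.2209] xdir 84.9 zdir [-0.061  0.    -0.998] F [-0.   0.4 -0.7] M [ 0.03 -0.05 -0.08] gap 0.0244 j [-0.55  0.6   0.96  1.75 -0.52  1.14  0.49]
[-2.15707968  0.6052335  17.42325815]
```

View pics/cap26.png

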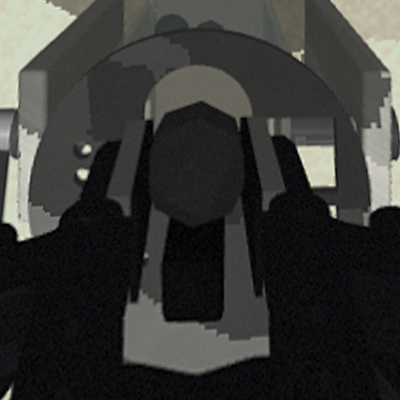

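```bash
python3 -m jog '[[0,-1.5,1,8,0],[0,0,0,6,0],[0,0,0,0,0],[0,0,0,0,0]]' 60; python3 - <<'E'
from fit import *
p=cap("wrist","w27");st()
s=np.load('s.npy');B=toolpt((1.5,.5,9.5));T=S2W(s,[(0,27,193)])[0];o=env.observe()
print(R.from_quat(o["ee_rot"]).inv().apply(T-B)*1000)
capview(p,s,"cap27")
E
```

```text
time: 34.25
ee_pos: [0.5941, -0.1088, 0.2063]
ee_rot: [0.738, 0.674, -0.022, -0.021]
contact_force: [0.2, -0.3, -0.9]
finger_gap: 0.0246
t 34.3 pos [ 0.5941 -0.1087  0.2062] xdir 84.9 zdir [-0.06   0.001 -0.998] F [-0.3 -0.3 -0.5] M [-0.   -0.14 -0.05] gap 0.0239 j [-0.54  0.62  0.95  1.76 -0.53  1.11  0.5 ]
[-0.44822238 -0.43045916  3.76058661]
```

View pics/cap27.png

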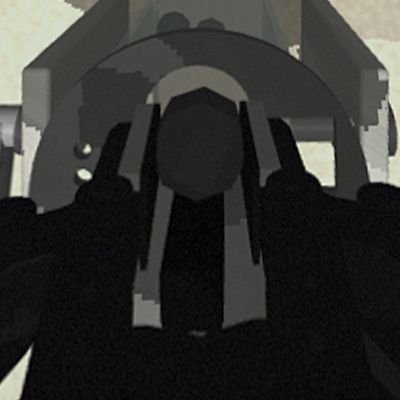

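```bash
python3 -m jog '[[0,-0.5,-0.5,3,0],[0,0,0,0,0],[0,0,0,0,0],[0.35,0,0,0,0],[0.45,0,0,0,0],[0.5,0,0,0,0],[0.5,0,0,-20,0],[0.5,0,0,-40,0],[0.5,0,0,-40,0],[0.5,0,0,0,0]]' 60; python3 - <<'E'
from fit import *
p=cap("wrist","w28");st()
s=np.load('s.npy')
capview(p,s,"cap28");ps=cap("scene")
a=cv2.resize(ps["image"][140:250,230:330],None,fx=6,fy=6,interpolation=cv2.INTER_CUBIC)[:600]
cv2.imwrite("pics/s28.png",a[:,:,::-1])
E
```

```text
time: 35.55
ee_pos: [0.6005, -0.1103, 0.3109]
ee_rot: [0.738, 0.674, -0.021, -0.019]
contact_force: [0.2, 0.3, -0.2]
finger_gap: 0.0424
t 35.6 pos [ 0.5997 -0.1098  0.3092] xdir 84.8 zdir [-0.059  0.    -0.998] F [-0.2  0.2 -0.2] M [-0.01 -0.04  0.03] gap 0.0425 j [-0.59  0.53  1.02  1.64 -0.44  1.29  0.43]
```

View pics/w28.png

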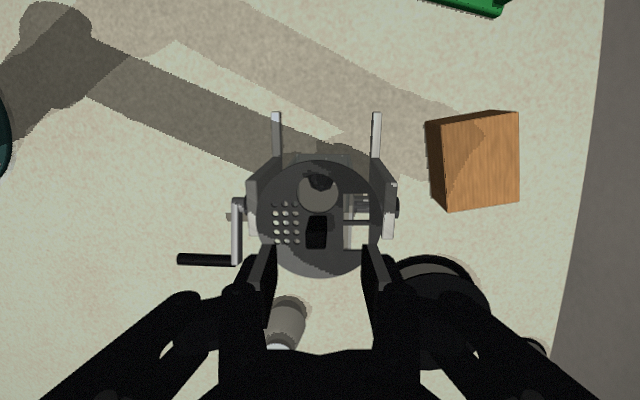

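View pics/s28.png

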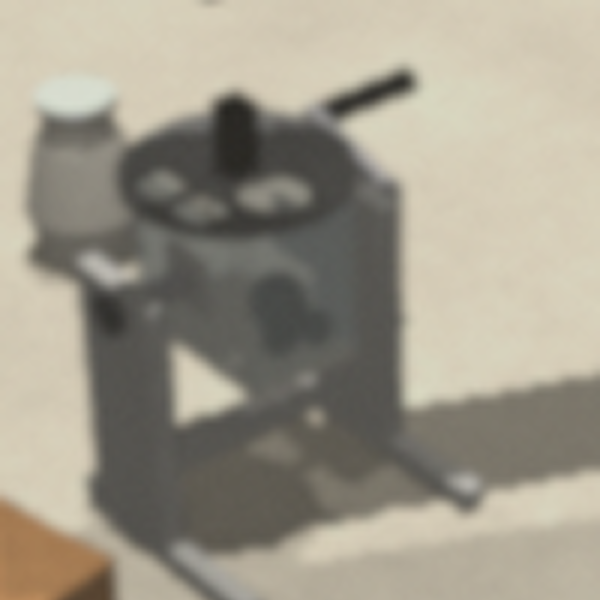

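```bash
python3 -m jog '[[0.5,0,0,-60,0],[0.5,0,0,-60,0],[0.5,0,0,0,0]]' 40; python3 -c "
from h import *
st();cap('top','t29')"; python3 -m jog '[[0.5,0,0,60,0],[0.5,0,0,60,0],[0.5,0,0,0,0]]' 40; python3 -c "
from h import *
st()
s=np.load('s.npy');goto(S2W(s,[(0,0,240)])[0],84.9)"
```

```text
time: 36.02
ee_pos: [0.6052, -0.1084, 0.4276]
ee_rot: [0.738, 0.674, -0.025, -0.023]
contact_force: [-0.4, 0.2, -1.2]
finger_gap: 0.0426
t 36.02 pos [ 0.6052 -0.1084  0.4276] xdir 84.8 zdir [-0.068  0.001 -0.998] F [-0.4  0.2 -1.2] M [-0.06 -0.07  0.02] gap 0.0426 j [-0.6   0.46  1.07  1.45 -0.37  1.53  0.38]
time: 36.45
ee_pos: [0.5928, -0.106, 0.2979]
ee_rot: [0.738, 0.674, -0.028, -0.028]
contact_force: [0.5, -0.2, 1.0]
finger_gap: 0.0428
t 36.45 pos [ 0.5928 -0.106   0.2979] xdir 84.8 zdir [-0.079  0.003 -0.997] F [ 0.5 -0.2  1. ] M [-0.02 -0.08  0.03] gap 0.0428 j [-0.59  0.53  1.02  1.66 -0.44  1.29  0.43]
shift [-28.4   5.4  57.7] turn -0.1
```

View pics/t29.png

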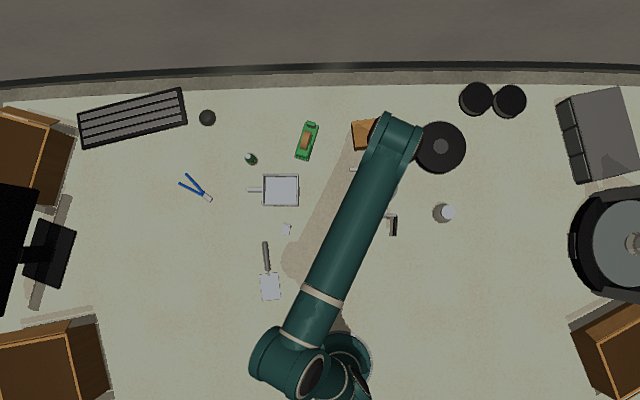

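```bash
python3 -m jog '[[0.5,-7,1,0,0],[0.5,-7,1,0,0],[0.5,-7,1,0,0],[0.5,-7,1,0,0],[0.5,0,0,10,0],[0.5,0,0,10,0],[0.5,0,0,10,0],[0.5,0,0,0,0]]' 40; python3 -c "
from h import *
st()
s=np.load('s.npy');goto(S2W(s,[(0,0,240)])[0],84.9)"
```

```text
time: 37.45
ee_pos: [0.5942, -0.1377, 0.2707]
ee_rot: [0.738, 0.674, -0.026, -0.025]
contact_force: [0.8, -0.0, 0.9]
finger_gap: 0.0424
t 37.45 pos [ 0.5942 -0.1377  0.2707] xdir 84.8 zdir [-0.073  0.002 -0.997] F [ 0.8 -0.   0.9] M [-0.01 -0.04  0.02] gap 0.0424 j [-0.52  0.57  1.    1.68 -0.47  1.24  0.5 ]
shift [ 3.  -1.2 30.8] turn -0.1
```

```bash
python3 -m jog '[[0.5,0,0,1,0],[0.5,0,0,1,0],[0.5,0,0,1,0],[0.5,0,0,1,0],[0.5,0,0,1,0],[0.5,0,0,1,0],[0.5,0,0,1,0],[0.5,0,0,1,0],[0.5,0,0,1,0],[0.5,0,0,1,0]]' 40; python3 -c "
from h import *
st()
s=np.load('s.npy');goto(S2W(s,[(0,0,240)])[0],84.9)"
```

```text
time: 38.7
ee_pos: [0.5939, -0.1375, 0.2607]
ee_rot: [0.738, 0.674, -0.026, -0.025]
contact_force: [-0.6, -0.1, -0.3]
finger_gap: 0.0426
t 38.7 pos [ 0.5939 -0.1375  0.2607] xdir 84.8 zdir [-0.072  0.002 -0.997] F [-0.6 -0.1 -0.3] M [ 0.02 -0.06  0.02] gap 0.0426 j [-0.52  0.58  0.99  1.69 -0.48  1.22  0.51]
shift [ 2.8 -1.7 20.9] turn -0.1
```

```bash
python3 -m jog '[[0.5,3,-1.5,15,0],[0.5,0,0,15,0],[0.5,0,0,15,0],[0.5,0,0,8,0],[0.5,0,0,0,0]]' 30; python3 -c "
from h import *
st();cap('wrist','w30')
s=np.load('s.npy');goto(S2W(s,[(0,0,207)])[0],84.9)"
```

```text
time: 39.33
ee_pos: [0.5876, -0.1336, 0.2027]
ee_rot: [0.738, 0.674, -0.027, -0.026]
contact_force: [-0.6, -0.3, -0.4]
finger_gap: 0.0428
t 39.33 pos [ 0.5876 -0.1336  0.2027] xdir 84.8 zdir [-0.074  0.002 -0.997] F [-0.6 -0.3 -0.4] M [-0.04 -0.1   0.04] gap 0.0428 j [-0.5   0.63  0.95  1.76 -0.53  1.12  0.54]
shift [-0.6  2.9 -4.1] turn -0.1
```

View pics/w30.png

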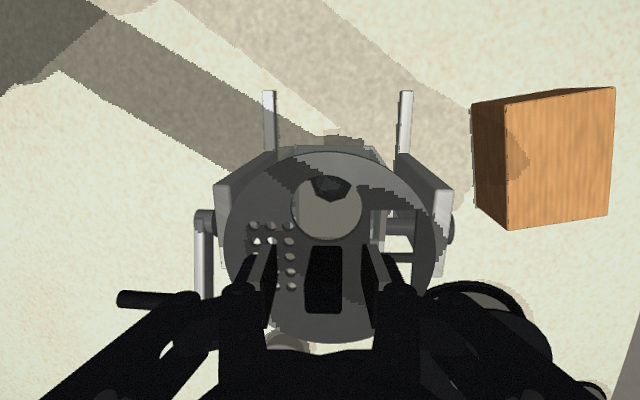

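```bash
python3 -m jog '[[0.5,0,3,-4,0],[0.5,0,0,0,0],[0,0,0,0,0],[0,0,0,0,0],[0,0,0,0,0],[0,0,0,0,0],[0,0,0,0,-9],[0,0,0,0,-9],[0,0,0,0,-9],[0,0,0,0,-9],[0,0,0,0,0]]' 30; python3 -c "
from h import *
st()
s=np.load('s.npy');goto(S2W(s,[(0,0,207)])[0],174.9)"
```

```text
time: 40.75
ee_pos: [0.5898, -0.1345, 0.209]
ee_rot: [0.487, 0.873, -0.017, -0.034]
contact_force: [-1.6, 0.6, -0.5]
finger_gap: 0.0159
t 40.75 pos [ 0.5898 -0.1345  0.209 ] xdir 121.6 zdir [-0.075  0.004 -0.997] F [-1.6  0.6 -0.5] M [ 0.16 -0.44  0.04] gap 0.0159 j [-0.4   0.57  0.79  1.74 -0.42  1.1   1.09]
shift [-0.8  1.1  1.9] turn -53.3
```

```bash
python3 -m jog '[[0,0,0,0.5,-9],[0,0,0,0.5,-9],[0,0,0,0,-9],[0,0,0,0,-9],[0,0,0,0,-9],[0,0,0,0,-8],[0,0,0,0,0]]' 30; python3 -c "
from h import *
st()
s=np.load('s.npy');goto(S2W(s,[(0,0,207)])[0],174.9)"
```

```text
time: 41.62
ee_pos: [0.5892, -0.1356, 0.2089]
ee_rot: [0.045, 0.998, 0.0, -0.039]
contact_force: [-0.7, 1.1, 0.4]
finger_gap: 0.0155
t 41.62 pos [ 0.5892 -0.1356  0.2089] xdir 174.9 zdir [-0.077  0.004 -0.997] F [-0.7  1.1  0.4] M [ 0.08 -0.06  0.11] gap 0.0155 j [-0.24  0.51  0.56  1.73 -0.28  1.07  1.9 ]
shift [-1.9  1.2  1.8] turn -0.0
```

Release, rise and look at the cap.

```bash
python3 -m jog '[[0.4,0,0,0,0],[0.5,0,0,0,0],[0.5,0,0,0,0],[0.5,0,0,-15,0],[0.5,0,0,-20,0],[0.5,0,0,-20,0],[0.5,0,0,-20,9],[0.5,0,0,-20,9],[0.5,0,0,-10,9],[0.5,0,0,0,9],[0.5,0,0,0,9],[0.5,0,0,0,9],[0.5,0,0,0,9],[0.5,0,0,0,9],[0.5,0,0,0,9],[0.5,0,0,0,9],[0.5,0,0,0,0]]' 30; python3 - <<'E'
from fit import *
p=cap("wrist","w31");st();pt=cap("top")
s=np.load('s.npy');capview(p,s,"cap31")
for n,z in(("tray",0),("tray_handle",.03)):
  for q in(p,pt):
    for d in env.pinpoint(q,n)[:1]: print(n,np.round(d["point"],1),round(d["conf"],2),np.round(onz(q,d["point"],z),4))
E
```

```text
time: 43.75
ee_pos: [0.6012, -0.1371, 0.3334]
ee_rot: [0.759, 0.651, -0.022, -0.021]
contact_force: [-0.0, -0.6, 0.1]
finger_gap: 0.0429
t 43.8 pos [ 0.6012 -0.1372  0.3334] xdir 81.3 zdir [-0.06   0.003 -0.998] F [ 0.3  0.8 -0.3] M [-0.01 -0.09  0.01] gap 0.0429 j [-0.51  0.5   0.98  1.59 -0.4   1.33  0.38]
tray [280.7 189.2] 0.83 [0.6018 0.1839 0.    ]
tray_handle [254.1 187.5] 0.74 [0.607  0.2715 0.03  ]
```

View pics/cap31.png

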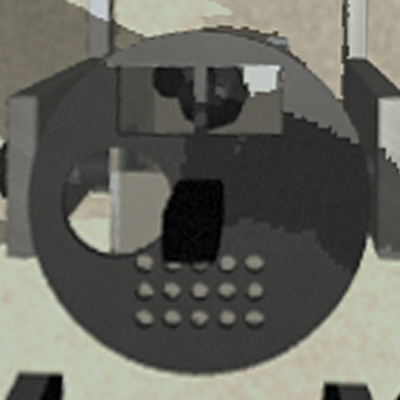

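View pics/w31.png

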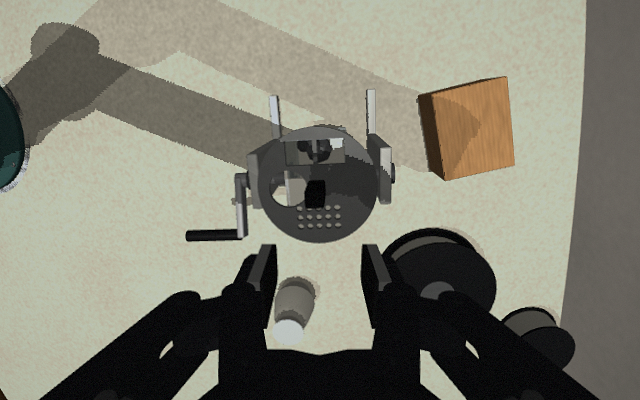

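```bash
python3 -m jog '[[0.6,35,0,0,0],[0.6,35,0,0,0],[0.6,35,0,0,0],[0.6,35,0,0,0],[0.6,35,0,10,0],[0.6,35,0,10,0],[0.6,35,0,10,0],[0.6,35,0,10,0],[0.6,35,0,10,0],[0.6,35,0,10,0],[0.6,0,0,0,0]]' 30; python3 - <<'E'
from fit import *
p=cap("wrist","w32");st()
for n,z in(("tray",0),("tray_handle",.03)):
  for q in(p,):
    for d in env.pinpoint(q,n)[:1]: print(n,np.round(d["point"],1),round(d["conf"],2),np.round(onz(q,d["point"],z),4))
E
```

```text
time: 45.42
ee_pos: [0.6513, 0.2188, 0.2696]
ee_rot: [0.757, 0.653, -0.021, -0.022]
contact_force: [0.3, -0.1, -0.2]
finger_gap: 0.0509
t 45.48 pos [0.6518 0.2161 0.2704] xdir 81.4 zdir [-0.059  0.005 -0.998] F [ 0.2 -0.5 -0.3] M [-0.01 -0.08 -0.02] gap 0.0514 j [-0.91  0.67  0.88  1.48 -0.53  1.31 -0.11]
tray [296.3 193.1] 0.81 [0.6002 0.186  0.    ]
tray_handle [280.7 126.1] 0.91 [0.601  0.2766 0.03  ]
```

View pics/w32.png

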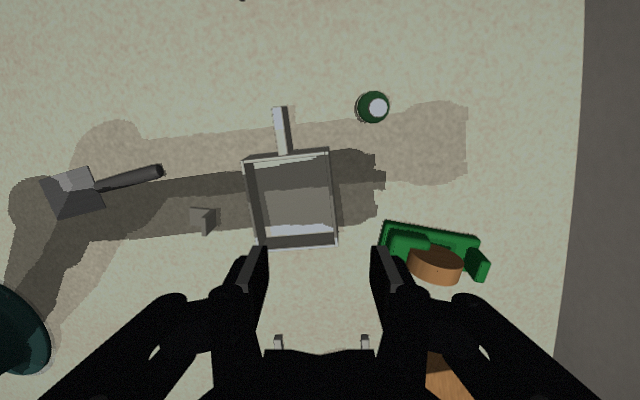

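```bash
python3 - <<'E'
from fit import *
p=cap("wrist");st()
a=cv2.resize(p["image"][90:260,230:350],None,fx=4,fy=3.5,interpolation=cv2.INTER_CUBIC)
cv2.imwrite("pics/tr.png",a[:,:,::-1])
# rectify at z=45
n=400;g=(np.arange(n)/n-.5)*.26
gx,gy=np.meshgrid(g,-g)
m=proj(p,np.c_[gx.ravel()+.6,gy.ravel()+.21,np.full(n*n,.045)]).astype(np.float32).reshape(n,n,2)
cv2.imwrite("pics/trr.png",cv2.remap(p["image"],m[...,0],m[...,1],cv2.INTER_CUBIC)[:,:,::-1])
E
```

```text
t 45.62 pos [0.6525 0.2126 0.272 ] xdir 81.1 zdir [-0.057  0.006 -0.998] F [-0.2 -0.5 -0.4] M [-0.05 -0.04  0.06] gap 0.0512 j [-0.91  0.67  0.89  1.48 -0.53  1.31 -0.11]
```

View pics/trr.png

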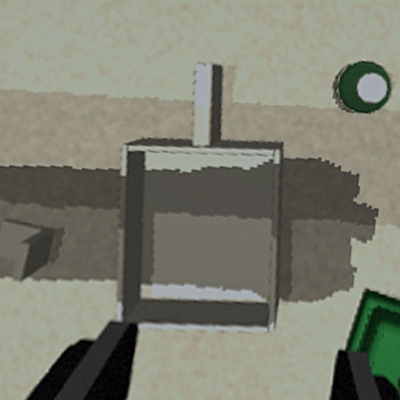

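```bash
python3 -c "
from h import *
st();goto([.6035,.2785,.10],87.5)"
```

```text
t 45.62 pos [0.6525 0.2126 0.272 ] xdir 81.1 zdir [-0.057  0.006 -0.998] F [-0.2 -0.5 -0.4] M [-0.05 -0.04  0.06] gap 0.0512 j [-0.91  0.67  0.89  1.48 -0.53  1.31 -0.11]
shift [ 58.1 -48.6 174.9] turn -6.4
```

```bash
python3 -m jog '[[0.6,15,-12,30,-3],[0.6,15,-12,30,-3],[0.6,15,-12,30,0],[0.6,13,-12,30,0],[0.6,0,0,30,0],[0.6,0,0,20,0],[0.6,0,0,0,0],[0.6,0,0,0,0]]' 30; python3 - <<'E'
from fit import *
p=cap("wrist","w33");st()
for n,z in(("tray",0),("tray_handle",.03)):
    for d in env.pinpoint(p,n)[:1]: print(n,np.round(d["point"],1),round(d["conf"],2),np.round(onz(p,d["point"],z),4))
goto([.6035,.2785,.031],87.5)
E
```

```text
time: 46.62
ee_pos: [0.6055, 0.2664, 0.1078]
ee_rot: [0.729, 0.684, -0.014, -0.019]
contact_force: [0.3, 0.3, -0.1]
finger_gap: 0.0515
t 46.67 pos [0.6055 0.2664 0.1078] xdir 86.4 zdir [-0.046  0.009 -0.999] F [ 1.2 -0.1 -0.4] M [-0.04 -0.03  0.02] gap 0.0507 j [-0.96  0.78  0.76  1.68 -0.65  1.   -0.02]
tray [323.2 291.4] 0.77 [0.6   0.187 0.   ]
tray_handle [315.7 207.1] 0.84 [0.6008 0.2745 0.03  ]
shift [10.9  1.1 76.8] turn -1.1
```

View pics/w33.png

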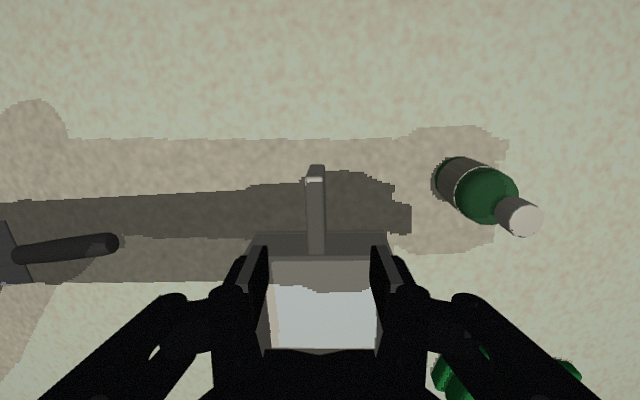

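```bash
python3 -m jog '[[0.6,9,0,20,-1],[0.6,0,0,20,0],[0.6,0,0,20,0],[0.6,0,0,15,0],[0.6,0,0,0,0],[0.6,0,0,0,0]]' 30; python3 - <<'E'
from fit import *
p=cap("wrist","w34");st()
goto([.6025,.277,.031],87.5)
E
```

```text
time: 47.52
ee_pos: [0.6015, 0.2775, 0.0266]
ee_rot: [0.722, 0.692, -0.014, -0.02]
contact_force: [0.9, 0.5, 0.9]
finger_gap: 0.0512
t 47.58 pos [0.6014 0.2776 0.0267] xdir 87.5 zdir [-0.048  0.009 -0.999] F [-0.1 -0.1  0.4] M [ 0.04 -0.08  0.01] gap 0.0511 j [-0.93  0.88  0.68  1.69 -0.72  0.89  0.04]
shift [-0.5  0.9 -4.4] turn 0.0
```

View pics/w34.png

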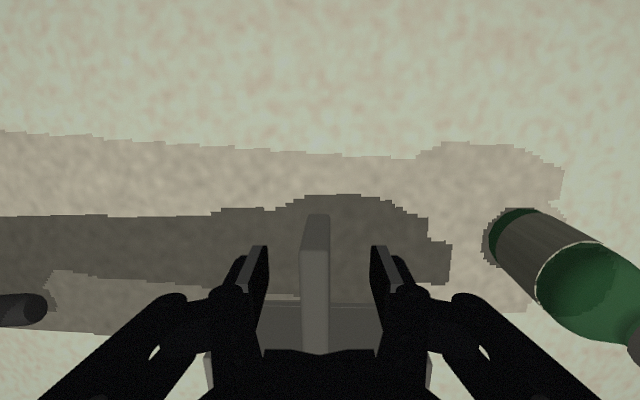

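```bash
python3 -m jog '[[0.6,0,0.5,-4,0],[0,0,0,0,0],[0,0,0,0,0],[0,0,0,0,0],[0,0,0,0,0],[0,0,0,0,0]]' 40; python3 - <<'E'
from fit import *
p=cap("wrist","w35");st()
s=np.load('s.npy');goto(np.r_[S2W(s,[(0,32+92,0)])[0][:2],.031],84.9)
E
```

```text
time: 48.32
ee_pos: [0.6037, 0.2777, 0.0346]
ee_rot: [0.722, 0.691, -0.012, -0.02]
contact_force: [-1.7, -0.8, 0.2]
finger_gap: 0.0111
t 48.38 pos [0.6037 0.2777 0.0345] xdir 87.5 zdir [-0.045  0.012 -0.999] F [-1.2 -0.6  0.7] M [-0.09 -0.03 -0.16] gap 0.0113 j [-0.93  0.87  0.69  1.68 -0.72  0.89  0.03]
shift [-2.886e+02  1.120e+01  2.000e-01] turn 2.6
```

View pics/w35.png

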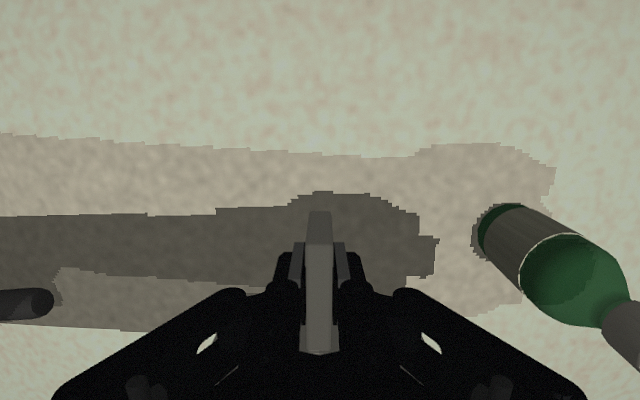

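```bash
python3 -m jog '[[0,-10,4,-1,0.5],[0,-20,4,0,0.5],[0,-20,4,0,0.5],[0,-20,4,0,0.5],[0,-20,4,0,0.5],[0,-20,4,0,0],[0,0,0,0,0],[0,0,0,0,0]]' 40; python3 - <<'E'
from fit import *
p=cap("wrist","w36");st();ps=cap("scene","s36")
s=np.load('s.npy');goto(np.r_[S2W(s,[(0,32+92,0)])[0][:2],.034],84.9)
E
```

```text
time: 49.38
ee_pos: [0.6228, 0.1592, 0.0345]
ee_rot: [0.739, 0.674, -0.01, -0.02]
contact_force: [-0.7, 5.1, 3.4]
finger_gap: 0.0113
t 49.42 pos [0.6228 0.1591 0.0345] xdir 84.8 zdir [-0.041  0.015 -0.999] F [-0.7  0.3  1.9] M [ 0.03 -0.2  -0.01] gap 0.0112 j [-0.77  0.85  0.7   1.74 -0.72  0.87  0.18]
shift [-171.4   -5.2   -1.2] turn -0.1
```

View pics/s36.png

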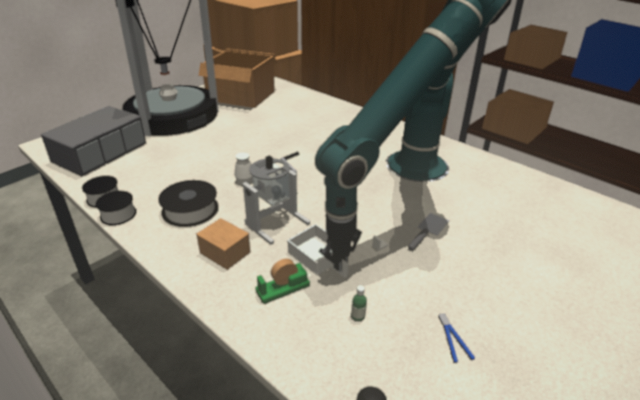

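View pics/w36.png

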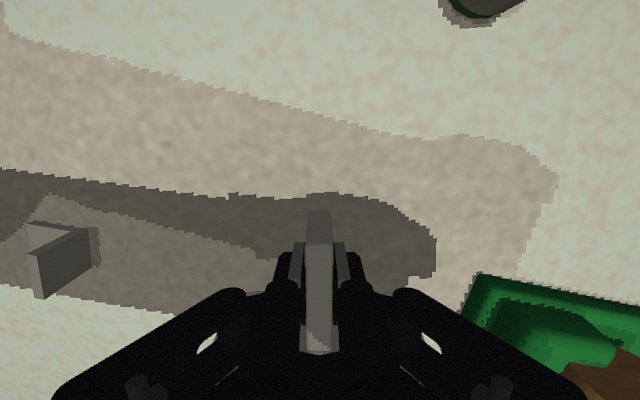

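```bash
python3 - <<'E'
from fit import *
pt=cap("top")
o=env.outline_of(pt,"tape")
for d in o[:1]:
    ys,xs=np.nonzero(d["pixels"]);print(d["conf"],d["bbox"]);
    W=np.array([onz(pt,(x,y),.05)for x,y in zip(xs[::7],ys[::7])]);print(W.min(0),W.max(0))
    c=W[:,:2];print(c[c[:,0].argmin()])
E
```

```text
0.59 [292.6, 121.6, 25.9, 37.4]
[0.69321367 0.06006776 0.05      ] [0.82656998 0.12568923 0.05      ]
[0.69321367 0.08938579]
```

```bash
python3 -m jog '[[0,-18,-3,0,0],[0,-18,-3,0,0],[0,-18,0,0,0],[0,-18,0,0,0],[0,-18,0,0,0],[0,0,0,0,0],[0,0,0,0,0]]' 40; python3 - <<'E'
from fit import *
p=cap("wrist","w37");st();ps=cap("scene");pt=cap("top")
s=np.load('s.npy');goto(np.r_[S2W(s,[(0,32+92,0)])[0][:2],.034],84.9)
a=cv2.resize(ps["image"][130:290,220:380],None,fx=3.7,fy=3.7,interpolation=cv2.INTER_CUBIC)
cv2.imwrite("pics/s37.png",a[:,:,::-1])
E
```

```text
time: 50.45
ee_pos: [0.6095, 0.0734, 0.0344]
ee_rot: [0.735, 0.678, -0.007, -0.02]
contact_force: [-0.3, 3.3, 1.3]
finger_gap: 0.0114
t 50.5 pos [0.6095 0.0735 0.0344] xdir 85.4 zdir [-0.037  0.021 -0.999] F [0.1 0.  2.7] M [-0.19 -0.35  0.05] gap 0.0117 j [-0.65  0.81  0.69  1.82 -0.72  0.82  0.34]
shift [-84.8  -0.7  -1. ] turn 0.5
```

View pics/s37.png

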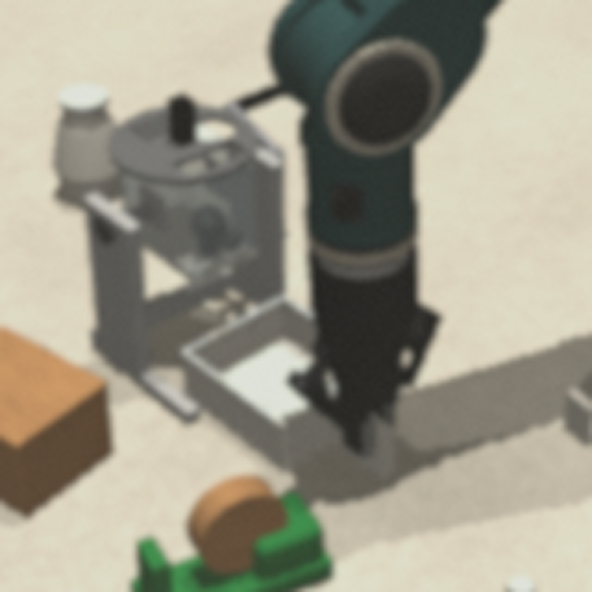

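View pics/w37.png

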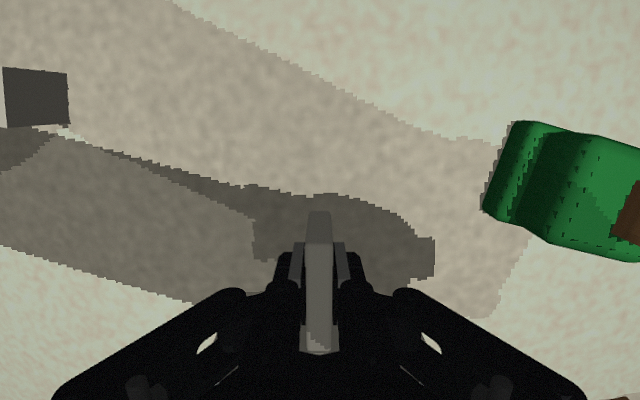

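```bash
python3 -m jog '[[0,-14,0,0,0.5],[0,-14,0,0,0],[0,-14,0,0,0],[0,-14,0,0,0],[0,-12,0,0,0],[0,0,0,0,0],[0,0,0,0,0]]' 40; python3 - <<'E'
from fit import *
st();s=np.load('s.npy');goto(np.r_[S2W(s,[(0,32+92,0)])[0][:2],.034],84.9)
E
```

```text
time: 51.48
ee_pos: [0.6067, 0.0202, 0.0346]
ee_rot: [0.731, 0.682, -0.0, -0.025]
contact_force: [-0.5, 1.3, 2.4]
finger_gap: 0.0112
t 51.48 pos [0.6067 0.0202 0.0346] xdir 86.0 zdir [-0.035  0.036 -0.999] F [-0.5  1.3  2.4] M [-0.2  -0.43  0.01] gap 0.0112 j [-0.56  0.8   0.68  1.84 -0.73  0.81  0.45]
shift [-31.5  -2.5  -0.4] turn 1.1
```

```bash
python3 -m jog '[[0,-10,-1,0,0.6],[0,-10,-1,0,0.5],[0,-10,0,0,0],[0,-6,0,0,0],[0,0,0,0,0]]' 40; python3 - <<'E'
from fit import *
st();s=np.load('s.npy');goto(np.r_[S2W(s,[(0,32+92,0)])[0][:2],.034],84.9);p=cap("wrist","w38")
E
```

```text
time: 52.1
ee_pos: [0.6043, -0.0032, 0.0345]
ee_rot: [0.733, 0.679, 0.005, -0.03]
contact_force: [1.7, -2.9, 1.2]
finger_gap: 0.0119
t 52.1 pos [ 0.6043 -0.0032  0.0345] xdir 85.6 zdir [-0.034  0.051 -0.998] F [ 1.7 -2.9  1.2] M [-0.9  -0.56  0.07] gap 0.0119 j [-0.51  0.79  0.67  1.84 -0.73  0.81  0.5 ]
shift [-8.  -1.6  0.2] turn 0.7
```

View pics/w38.png

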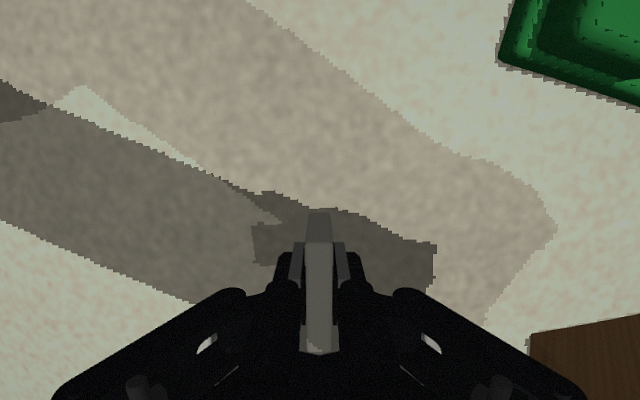

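```bash
python3 -m jog '[[0,-8,0,0,0.5],[0,-6,0,0,0],[0,-6,0,0,0],[0,0,0,0,0]]' 40; python3 - <<'E'
from fit import *
st();s=np.load('s.npy');goto(np.r_[S2W(s,[(0,32+92,0)])[0][:2],.034],84.9)
E
```

```text
time: 52.65
ee_pos: [0.6043, -0.01, 0.0346]
ee_rot: [0.733, 0.679, 0.011, -0.037]
contact_force: [0.8, -4.3, 3.7]
finger_gap: 0.0115
t 52.65 pos [ 0.6043 -0.01    0.0346] xdir 85.5 zdir [-0.035  0.069 -0.997] F [ 0.8 -4.3  3.7] M [-1.38 -0.51 -0.01] gap 0.0115 j [-0.48  0.79  0.66  1.84 -0.74  0.82  0.52]
shift [-1.3 -2.1  0.6] turn 0.6
```

```bash
python3 -m jog '[[0.3,0,0,0,0],[0.5,0,0,0,0],[0.5,0,0,0,0],[0.5,6,0,-30,0],[0.5,8,0,-30,0],[0.5,8,0,-30,0],[0.5,8,0,-30,0],[0.5,8,0,-30,0],[0.5,20,0,-30,0],[0.5,30,0,-30,0],[0.5,30,0,0,0],[0.5,0,0,0,0],[0.5,0,0,0,0]]' 40; python3 - <<'E'
from fit import *
st();p=cap("wrist","w39");s=np.load('s.npy');capview(p,s,"cap39",45,.3)
ps=cap("scene");a=cv2.resize(ps["image"][130:290,220:380],None,fx=3.7,fy=3.7,interpolation=cv2.INTER_CUBIC)
cv2.imwrite("pics/s39.png",a[:,:,::-1])
E
```

```text
time: 54.28
ee_pos: [0.6172, 0.0908, 0.253]
ee_rot: [0.737, 0.675, 0.004, -0.042]
contact_force: [-1.3, -1.5, -0.3]
finger_gap: 0.0427
t 54.27 pos [0.6172 0.0908 0.253 ] xdir 84.9 zdir [-0.05   0.067 -0.996] F [-1.3 -1.5 -0.3] M [-0.12 -0.02  0.  ] gap 0.0427 j [-0.76  0.55  0.85  1.68 -0.51  1.19  0.15]
```

View pics/w39.png

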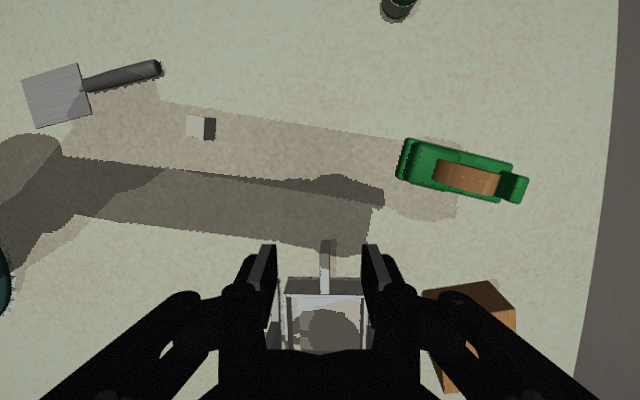

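View pics/cap39.png

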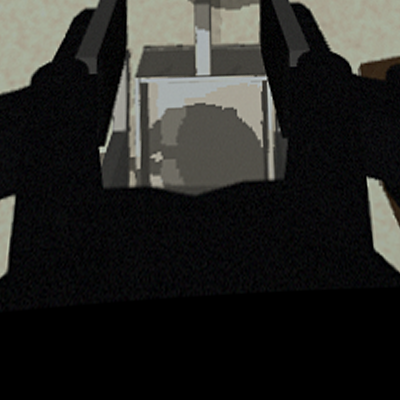

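View pics/s39.png

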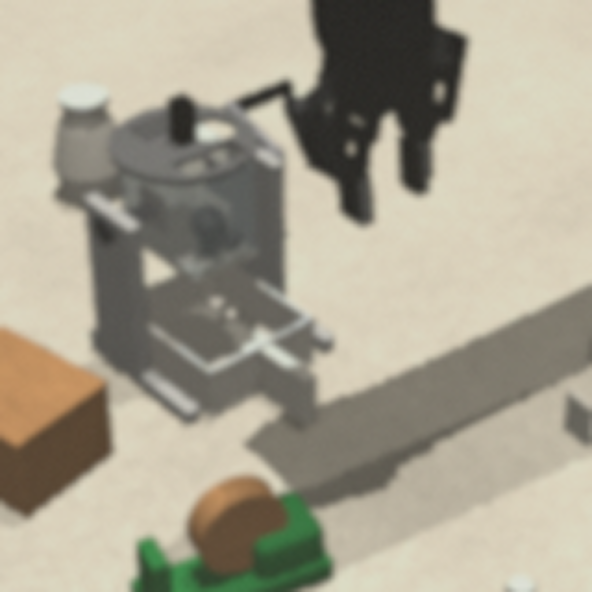

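```bash
python3 - <<'E'
from fit import *
st();s=np.load('s.npy');goto(S2W(s,[(0,185,40)])[0],84.9)
p=cap("wrist")
for n,z in(("tray",0),("tray_handle",.03)):
    for d in env.pinpoint(p,n)[:1]: 
        X=onz(p,d["point"],z);print(n,round(d["conf"],2),np.round(rot(-s[2])@(X[:2]-s[:2]),4))
E
```

```text
t 54.38 pos [0.6171 0.091  0.2528] xdir 84.9 zdir [-0.051  0.067 -0.996] F [ 0.  -0.2 -0.5] M [-0.05 -0.04  0.04] gap 0.043 j [-0.76  0.55  0.85  1.68 -0.51  1.19  0.15]
shift [-55.2   6.  209.7] turn -0.0
tray 0.7 [0.0074 0.0301]
tray_handle 0.71 [0.0007 0.1219]
```

```bash
python3 -m jog '[[0,-9,1,35,0],[0,-9,1,35,0],[0,-9,1,35,0],[0,-9,1,35,0],[0,-9,1,30,0],[0,-9,1,20,0],[0,0,0,15,0],[0,0,0,0,0],[0,0,0,0,0]]' 40; python3 - <<'E'
from fit import *
st();s=np.load('s.npy');goto(S2W(s,[(0,158,40)])[0],84.9);cap("wrist","w40")
E
```

```text
time: 55.65
ee_pos: [0.6105, 0.046, 0.04]
ee_rot: [0.738, 0.673, 0.006, -0.04]
contact_force: [-0.2, 0.6, 0.4]
finger_gap: -0.0002
t 55.65 pos [0.6105 0.046  0.04  ] xdir 84.6 zdir [-0.046  0.068 -0.997] F [-0.2  0.6  0.4] M [-0.1  -0.02 -0.  ] gap -0.0002 j [-0.57  0.79  0.67  1.82 -0.74  0.85  0.41]
shift [-23.5  -3.3  -1.3] turn -0.3
```

View pics/w40.png

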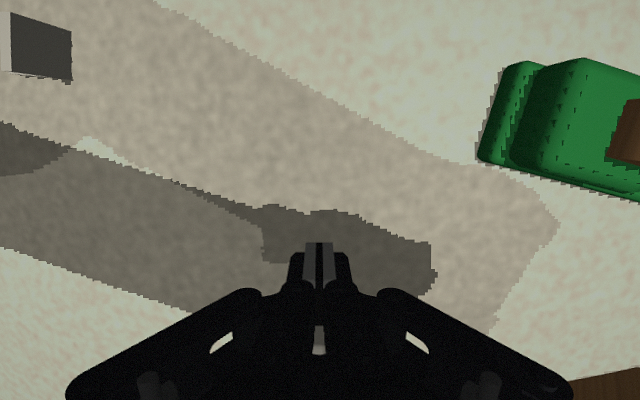

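```bash
python3 -m jog '[[0,-8,-3,0,0],[0,-8,0,0,0],[0,-5,0,0,0],[0,-4,0,0,0],[0,0,0,0,0]]' 40;python3 -m jog '[[0,-4,0,0,0],[0,-4,0,0,0]]' 40; python3 - <<'E'
from fit import *
st();s=np.load('s.npy');goto(S2W(s,[(0,158,40)])[0],84.9)
E
```

```text
time: 56.32
ee_pos: [0.6066, 0.0225, 0.0408]
ee_rot: [0.738, 0.674, 0.009, -0.041]
contact_force: [-0.0, 0.5, -0.7]
finger_gap: -0.0001
time: 56.58
ee_pos: [0.6073, 0.0218, 0.0408]
ee_rot: [0.736, 0.675, 0.013, -0.044]
contact_force: [1.2, 9.2, 2.8]
finger_gap: 0.0001
t 56.58 pos [0.6073 0.0218 0.0408] xdir 85.0 zdir [-0.04   0.082 -0.996] F [1.2 9.2 2.8] M [ 1.77 -0.3  -0.1 ] gap 0.0001 j [-0.53  0.78  0.66  1.83 -0.75  0.84  0.47]
shift [ 0.7 -2.2  1. ] turn 0.1
```

```bash
python3 -m jog '[[0,10,0,0,0],[0,10,0,-5,0],[0.4,5,0,-30,0],[0.4,0,0,-30,-9],[0.4,0,0,-30,-9],[0.4,0,0,-30,-9],[0.4,0,0,-30,-9],[0.4,0,0,-30,-9],[0.4,0,0,-30,-9],[0.4,0,0,-30,-9],[0.4,0,0,0,-9],[0.4,0,0,0,-9],[0.4,0,0,0,-9],[0.4,0,0,0,0]]' 40; python3 - <<'E'
from fit import *
st();s=np.load('s.npy');goto(S2W(s,[(-122,-58,290)])[0],174.9)
E
```

```text
time: 58.32
ee_pos: [0.618, 0.025, 0.2973]
ee_rot: [0.02, 0.999, 0.034, -0.021]
contact_force: [-0.3, 0.4, 0.1]
finger_gap: 0.0341
t 58.33 pos [0.618  0.025  0.2973] xdir 177.8 zdir [-0.041  0.068 -0.997] F [-0.3  0.4  0.1] M [-0.09 -0.03 -0.02] gap 0.0341 j [-0.42  0.41  0.49  1.63 -0.27  1.2   1.67]
shift [ 145.  -212.7   -0.6] turn 2.9
```

```bash
python3 -m jog '[[0.5,20,-30,0,1],[0.5,20,-30,0,1],[0.5,20,-30,0,1],[0.5,20,-30,0,0],[0.5,20,-30,0,0],[0.5,20,-30,0,0],[0.5,20,-30,0,0],[0.5,0,0,0,0],[0.5,0,0,0,0]]' 40; python3 - <<'E'
from fit import *
p=cap("wrist","w41");st();s=np.load('s.npy');goto(S2W(s,[(-122,-58,230)])[0],174.9)
print([(np.round(d["point"],1),round(d["conf"],2)) for d in env.pinpoint(p,"crank_grip")[:2]],proj(p,S2W(s,[(-122,-58,151),(-153,-58,151),(-91,-58,151)])))
E
```

```text
time: 59.45
ee_pos: [0.4538, -0.1779, 0.2901]
ee_rot: [0.063, 0.997, 0.031, -0.023]
contact_force: [0.4, 1.1, 0.4]
finger_gap: 0.0427
t 59.5 pos [ 0.4537 -0.178   0.2901] xdir 172.9 zdir [-0.042  0.065 -0.997] F [-0.1 -0.5 -0.7] M [-0.07 -0.02 -0.09] gap 0.0427 j [-0.21  0.19  0.62  1.94 -0.17  1.12  1.93]
shift [-14.   -5.6  59.3] turn -2.0
[(array([306.7, 208.1]), 0.57)] [[307.00340559 211.15687033]
 [305.31001061 177.26220797]
 [308.61788976 243.14801429]]
```

View pics/w41.png

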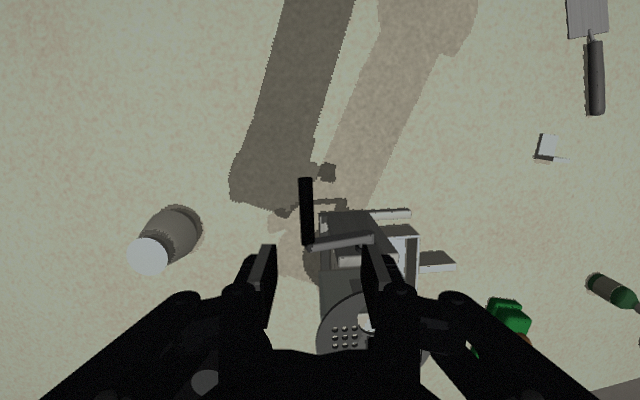

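```bash
python3 -m jog '[[0.5,-10,-6,15,-2],[0.5,0,0,20,0],[0.5,0,0,20,0],[0.5,0,0,20,0],[0.5,0,0,20,0],[0.5,0,0,20,0],[0.5,0,0,0,0],[0.5,0,0,0,0]]' 40; python3 - <<'E'
from fit import *
p=cap("wrist","w42");st();s=np.load('s.npy');goto(S2W(s,[(-126,-58,149)])[0],174.9)
E
```

```text
time: 60.55
ee_pos: [0.4644, -0.1709, 0.1707]
ee_rot: [0.04, 0.998, 0.031, -0.022]
contact_force: [0.1, 0.1, 0.3]
finger_gap: 0.0427
t 60.6 pos [ 0.4643 -0.1708  0.1708] xdir 175.5 zdir [-0.042  0.064 -0.997] F [-0.8 -0.4  0.6] M [-0.11  0.01  0.  ] gap 0.0427 j [-0.15  0.37  0.56  2.03 -0.31  0.88  2.09]
shift [  2.2 -11.9  21.2] turn 0.6
```

View pics/w42.png

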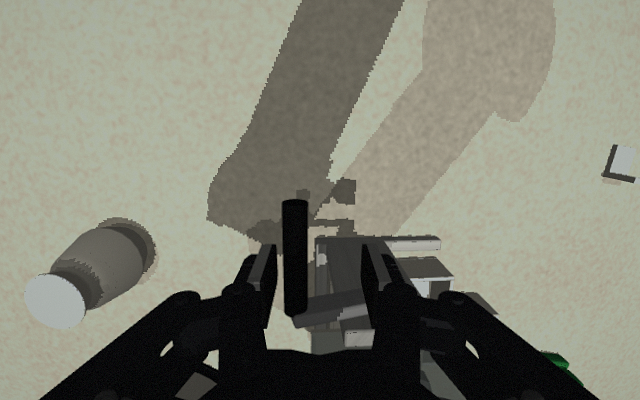

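```bash
python3 -m jog '[[0.5,2,-12,0,0],[0.5,0,0,11,0],[0.5,0,0,10,0],[0.5,0,0,0,0],[0.5,0,0,0,0]]' 40; python3 - <<'E'
from fit import *
p=cap("wrist","w43");st();s=np.load('s.npy');goto(S2W(s,[(-126,-58,149)])[0],174.9)
E
```

```text
time: 61.22
ee_pos: [0.4609, -0.1825, 0.1489]
ee_rot: [0.04, 0.998, 0.031, -0.021]
contact_force: [-0.2, -0.2, -0.3]
finger_gap: 0.0427
t 61.27 pos [ 0.4609 -0.1824  0.1489] xdir 175.5 zdir [-0.04   0.064 -0.997] F [-0.8 -0.1  0.7] M [-0.07 -0.04  0.03] gap 0.0428 j [-0.11  0.41  0.55  2.05 -0.34  0.84  2.14]
shift [ 0.6  1.3 -0. ] turn 0.6
```

View pics/w43.png

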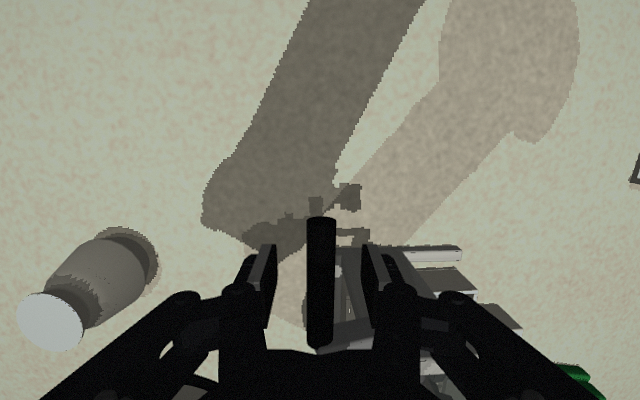

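```bash
python3 -m jog '[[0.5,0,1,0,0],[0,0,0,0,0],[0,0,0,0,0],[0,0,0,0,0],[0,0,0,0,0]]' 60; cat >> h.py <<'E'
def crankpos(phi,x=-126,dz=-2):
    a=np.radians(164.6)-phi;return (x,60*np.cos(a),135+60*np.sin(a)+dz)
def crankphi(s):
    o=env.observe();X=np.array(o["ee_pos"]);l=rot(-s[2])@(X[:2]-s[:2])*1000
    z=X[2]*1000+2-135;phi=np.radians(164.6)-np.arctan2(z,l[1]);return phi,np.hypot(l[1],z),l
def cranksteps(s,phi1,n):
    f,r,l=crankphi(s);print("phi",round(f,3),"r",round(r,1),"x_s",np.round(l,1))
    o=env.observe();Ri=R.from_quat(o["ee_rot"]).inv();P=[np.array(o["ee_pos"])]+[S2W(s,[crankpos(q,l[0])])[0] for q in np.linspace(f,phi1,n+1)[1:]]
    for a,b in zip(P,P[1:]): print(np.round(Ri.apply(b-a)*1000,1).tolist())
E
python3 - <<'E'
from fit import *
st();s=np.load('s.npy');cranksteps(s,2.65,15)
E
```

```text
time: 61.9
ee_pos: [0.4613, -0.1819, 0.1495]
ee_rot: [0.04, 0.999, 0.031, -0.021]
contact_force: [-0.2, -0.2, -0.5]
finger_gap: 0.0109
t 61.9 pos [ 0.4613 -0.1819  0.1495] xdir 175.5 zdir [-0.039  0.063 -0.997] F [-0.2 -0.2 -0.5] M [-0.21 -0.03 -0.1 ] gap 0.0109 j [-0.11  0.41  0.55  2.05 -0.34  0.84  2.14]
phi 0.005 r 61.0 x_s [-125.   -58.7]
[0.4, 5.3, -9.3]
[0.3, 5.9, -8.7]
[0.3, 7.4, -7.5]
[0.2, 8.6, -6.1]
[0.1, 9.5, -4.5]
[0.0, 10.2, -2.8]
[-0.0, 10.5, -1.0]
[-0.1, 10.5, 0.9]
[-0.2, 10.2, 2.7]
[-0.3, 9.6, 4.5]
[-0.3, 8.6, 6.1]
[-0.4, 7.4, 7.5]
[-0.4, 6.0, 8.7]
[-0.5, 4.4, 9.6]
[-0.5, 2.6, 10.2]
```

```bash
python3 -m jog '[[0,0.4,5,-9,0],[0,0.3,6,-8.7,0],[0,0.3,7.4,-7.5,0],[0,0.2,8.6,-6,0],[0,0,0,0,0]]' 60; python3 - <<'E'
from fit import *
st();s=np.load('s.npy');cranksteps(s,2.65,12)
E
```

```text
time: 62.52
ee_pos: [0.4629, -0.1646, 0.1815]
ee_rot: [0.043, 0.999, 0.023, -0.019]
contact_force: [-1.3, 3.7, 6.5]
finger_gap: 0.011
t 62.52 pos [ 0.4629 -0.1646  0.1815] xdir 175.1 zdir [-0.037  0.047 -0.998] F [-1.3  3.7  6.5] M [ 0.81  0.27 -0.09] gap 0.011 j [-0.19  0.34  0.58  2.04 -0.28  0.88  2.04]
phi 0.596 r 63.8 x_s [-124.9  -41.4]
[0.1, 10.9, -2.6]
[0.1, 9.4, -4.0]
[0.1, 10.0, -2.4]
[-0.0, 10.2, -0.6]
[-0.1, 10.2, 1.1]
[-0.1, 9.9, 2.8]
[-0.2, 9.2, 4.5]
[-0.3, 8.3, 6.0]
[-0.3, 7.2, 7.3]
[-0.4, 5.9, 8.4]
[-0.4, 4.3, 9.3]
[-0.4, 2.7, 9.9]
```

```bash
python3 -m jog '[[0,0,11,-2,0],[0,0,10,-3.5,0],[0,0,10.5,-2,0],[0,0,10.5,0,0],[0,0,0,0,0]]' 60; python3 - <<'E'
from fit import *
st();s=np.load('s.npy');cranksteps(s,2.65,9)
E
```

```text
time: 63.15
ee_pos: [0.4646, -0.1469, 0.1945]
ee_rot: [0.05, 0.999, 0.005, -0.016]
contact_force: [3.1, 5.3, -9.9]
finger_gap: 0.011
t 63.15 pos [ 0.4646 -0.1469  0.1945] xdir 174.3 zdir [-0.031  0.012 -0.999] F [ 3.1  5.3 -9.9] M [ 0.67 -0.73  0.07] gap 0.011 j [-0.26  0.31  0.6   2.05 -0.22  0.88  1.93]
phi 0.936 r 65.9 x_s [-124.8  -23.6]
[0.0, 13.1, 2.6]
[0.1, 11.4, -0.8]
[0.1, 11.3, 1.4]
[-0.0, 10.9, 3.5]
[-0.1, 10.0, 5.5]
[-0.1, 8.8, 7.3]
[-0.2, 7.3, 8.8]
[-0.3, 5.5, 10.0]
[-0.3, 3.5, 10.9]
```

```bash
python3 -m jog '[[0,0,16,3,0],[0,0,16,1,0],[0,0,16,1,0],[0,0,16,1,0]]' 60; python3 - <<'E'
from fit import *
st();s=np.load('s.npy');cranksteps(s,2.65,9)
E
```

```text
time: 63.65
ee_pos: [0.4685, -0.1105, 0.199]
ee_rot: [0.057, 0.998, -0.01, -0.013]
contact_force: [-1.1, -13.6, -2.4]
finger_gap: 0.0108
t 63.65 pos [ 0.4685 -0.1105  0.199 ] xdir 173.4 zdir [-0.028 -0.019 -0.999] F [ -1.1 -13.6  -2.4] M [-2.89  0.24  0.38] gap 0.0108 j [-0.36  0.28  0.6   2.07 -0.17  0.87  1.79]
phi 1.497 r 67.3 x_s [-124.2   13. ]
[-0.1, 6.2, 9.0]
[0.1, 7.2, 2.7]
[0.1, 6.8, 3.6]
[0.0, 6.2, 4.5]
[0.0, 5.6, 5.2]
[-0.0, 4.9, 5.9]
[-0.1, 4.1, 6.5]
[-0.1, 3.3, 7.0]
[-0.1, 2.3, 7.3]
```

```bash
python3 - <<'E'
from fit import *
p=cap("wrist","w44");ps=cap("scene");a=cv2.resize(ps["image"][130:290,220:380],None,fx=3.7,fy=3.7,interpolation=cv2.INTER_CUBIC)
cv2.imwrite("pics/s44.png",a[:,:,::-1])
E
```

```text
(no output)
```

View pics/w44.png

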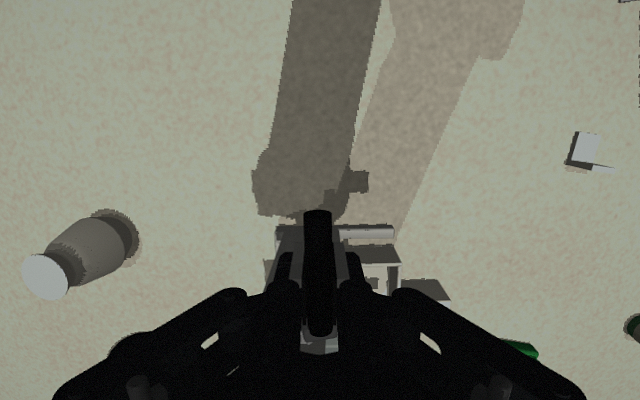

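View pics/s44.png

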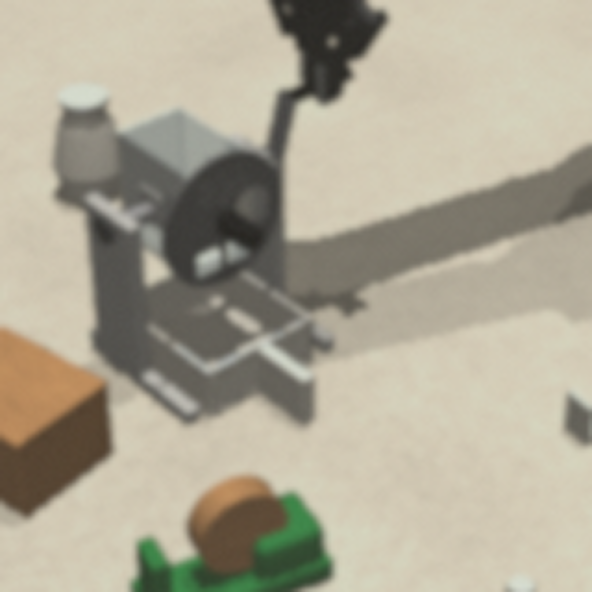

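```bash
python3 -m jog '[[0,0,9,9,0],[0,0,9,8,0],[0,0,9,7,0],[0,0,0,0,0]]' 60; python3 - <<'E'
from fit import *
st();s=np.load('s.npy');cranksteps(s,2.65,6)
E
```

```text
time: 64.25
ee_pos: [0.4713, -0.0815, 0.1795]
ee_rot: [0.054, 0.998, -0.009, -0.014]
contact_force: [3.1, -2.0, -6.6]
finger_gap: 0.0106
t 64.25 pos [ 0.4713 -0.0815  0.1795] xdir 173.8 zdir [-0.028 -0.016 -0.999] F [ 3.1 -2.  -6.6] M [-0.23 -0.45  0.28] gap 0.0106 j [-0.39  0.31  0.57  2.09 -0.2   0.83  1.76]
phi 2.038 r 62.7 x_s [-124.    42.1]
[-0.1, 2.6, 6.3]
[-0.1, 3.9, 4.7]
[-0.1, 3.4, 5.1]
[-0.1, 2.9, 5.4]
[-0.1, 2.3, 5.6]
[-0.1, 1.8, 5.9]
```

```bash
python3 -m jog '[[0,0,6,11,0],[0,0,5,11,0],[0,0,3,11,0],[0,0,2,10,0],[0,0,0,0,0]]' 60; python3 - <<'E'
from fit import *
st();s=np.load('s.npy');cranksteps(s,2.65,3)
p=cap("wrist","w45");ps=cap("scene");a=cv2.resize(ps["image"][130:290,220:380],None,fx=3.7,fy=3.7,interpolation=cv2.INTER_CUBIC)
cv2.imwrite("pics/s45.png",a[:,:,::-1])
E
```

```text
time: 64.88
ee_pos: [0.4737, -0.0665, 0.1467]
ee_rot: [0.053, 0.999, -0.005, -0.013]
contact_force: [2.0, -2.5, -9.3]
finger_gap: 0.0106
t 64.88 pos [ 0.4737 -0.0665  0.1467] xdir 173.9 zdir [-0.027 -0.009 -1.   ] F [ 2.  -2.5 -9.3] M [-0.67 -0.43  0.18] gap 0.0106 j [-0.39  0.36  0.54  2.11 -0.25  0.76  1.78]
phi 2.639 r 58.9 x_s [-122.9   57.3]
[0.0, 1.1, -0.0]
[-0.0, 0.1, 0.2]
[-0.0, 0.1, 0.2]
```

View pics/s45.png

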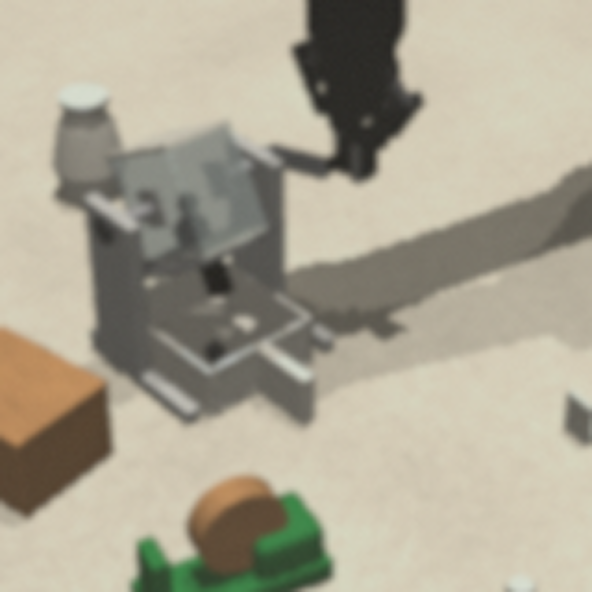

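View pics/w45.png

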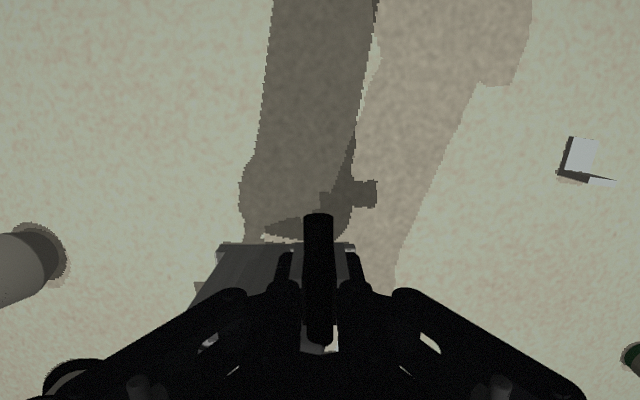

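```bash
python3 -m jog '[[0,0,1,1,0],[0,0,0,0,0],[0,0,0,0,0],[0,0,0,0,0]]' 60; python3 - <<'E'
from fit import *
st();ps=cap("scene");a=cv2.resize(ps["image"][145:260,230:330],None,fx=6,fy=5.2,interpolation=cv2.INTER_CUBIC)
cv2.imwrite("pics/s46.png",a[:,:,::-1]);pt=cap("top")
a=cv2.resize(pt["image"][150:240,330:430],None,fx=6,fy=6,interpolation=cv2.INTER_CUBIC)
cv2.imwrite("pics/t46.png",a[:,:,::-1])
for q in(ps,pt):
  for n in("small0","large"):
    print(n,[(np.round(d["bbox"],1).tolist(),round(d["conf"],2)) for d in env.boxes_of(q,n)[:5]])
E
```

```text
time: 65.47
ee_pos: [0.4737, -0.0663, 0.1455]
ee_rot: [0.052, 0.999, -0.006, -0.014]
contact_force: [-2.2, -3.4, 7.4]
finger_gap: 0.0105
t 65.47 pos [ 0.4737 -0.0663  0.1455] xdir 174.0 zdir [-0.028 -0.011 -1.   ] F [-2.2 -3.4  7.4] M [-0.75  0.38  0.1 ] gap 0.0105 j [-0.39  0.37  0.54  2.11 -0.25  0.76  1.78]
small0 []
large [([258.7, 198.3, 24.9, 10.7], 0.47)]
small0 []
large [([356.7, 170.4, 44.8, 32.1], 0.21)]
```

View pics/s46.png

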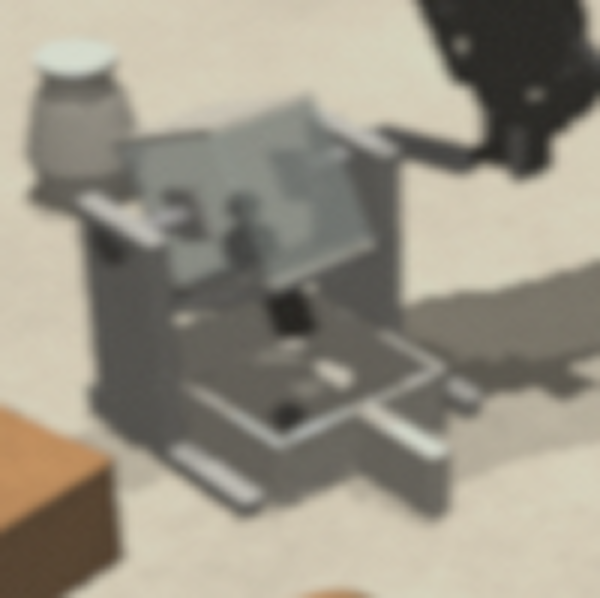

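View pics/t46.png

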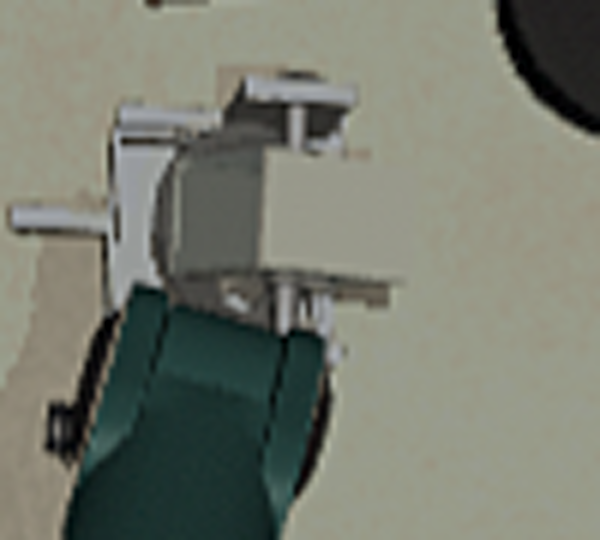

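```bash
python3 -m jog '[[0,0,-3,-12,0],[0,0,-5,-12,0],[0,0,-7,-12,0],[0,0,-9,-11,0],[0,0,-10,-9,0],[0,0,0,0,0]]' 60; python3 - <<'E'
from fit import *
st();s=np.load('s.npy');cranksteps(s,2.65,6)
ps=cap("scene");a=cv2.resize(ps["image"][145:260,230:330],None,fx=6,fy=5.2,interpolation=cv2.INTER_CUBIC)
cv2.imwrite("pics/s47.png",a[:,:,::-1])
E
```

```text
time: 66.53
ee_pos: [0.4705, -0.1002, 0.1922]
ee_rot: [0.052, 0.998, -0.012, -0.016]
contact_force: [-1.3, -0.4, 8.5]
finger_gap: 0.0108
t 66.53 pos [ 0.4705 -0.1002  0.1922] xdir 174.0 zdir [-0.032 -0.022 -0.999] F [-1.3 -0.4  8.5] M [-0.06  0.28  0.07] gap 0.0108 j [-0.37  0.29  0.59  2.07 -0.18  0.86  1.78]
phi 1.68 r 63.7 x_s [-123.1   23.5]
[-0.1, 7.5, 7.5]
[-0.0, 8.0, 5.4]
[-0.1, 7.0, 6.7]
[-0.1, 5.9, 7.7]
[-0.2, 4.6, 8.5]
[-0.2, 3.1, 9.2]
```

View pics/s47.png

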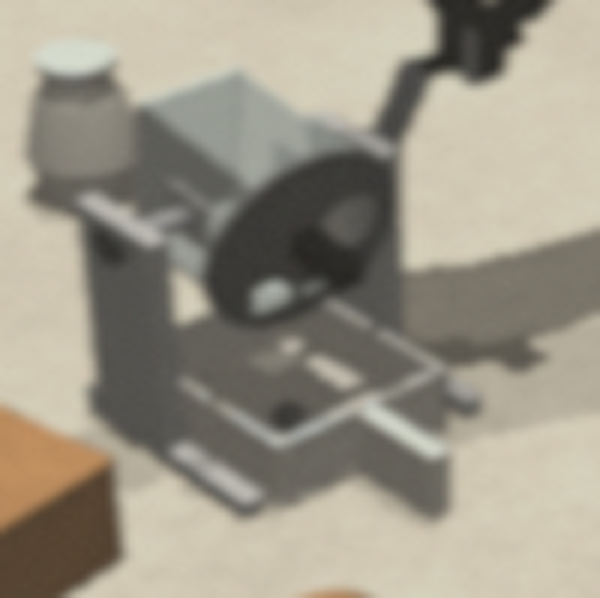

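```bash
python3 -m jog '[[0,0,13,11,0],[0,0,12,12,0],[0,0,9,13,0],[0,0,7,13,0],[0,0,3,10,0],[0,0,1,4,0],[0,0,0,0,0],[0,0,0,0,0]]' 60; python3 - <<'E'
from fit import *
st();s=np.load('s.npy');cranksteps(s,2.65,2)
ps=cap("scene");a=cv2.resize(ps["image"][145:260,230:330],None,fx=6,fy=5.2,interpolation=cv2.INTER_CUBIC)
cv2.imwrite("pics/s48.png",a[:,:,::-1])
E
```

```text
time: 67.58
ee_pos: [0.4783, -0.0669, 0.141]
ee_rot: [0.051, 0.999, -0.016, -0.01]
contact_force: [0.9, -4.7, -3.7]
finger_gap: 0.0107
t 67.58 pos [ 0.4783 -0.0669  0.141 ] xdir 174.1 zdir [-0.022 -0.03  -0.999] F [ 0.9 -4.7 -3.7] M [-0.81 -0.37  0.69] gap 0.0107 j [-0.4   0.38  0.54  2.11 -0.24  0.74  1.76]
phi 2.734 r 57.9 x_s [-118.3   57.4]
[0.1, 1.6, -2.8]
[0.0, -0.6, -2.5]
```

View pics/s48.png

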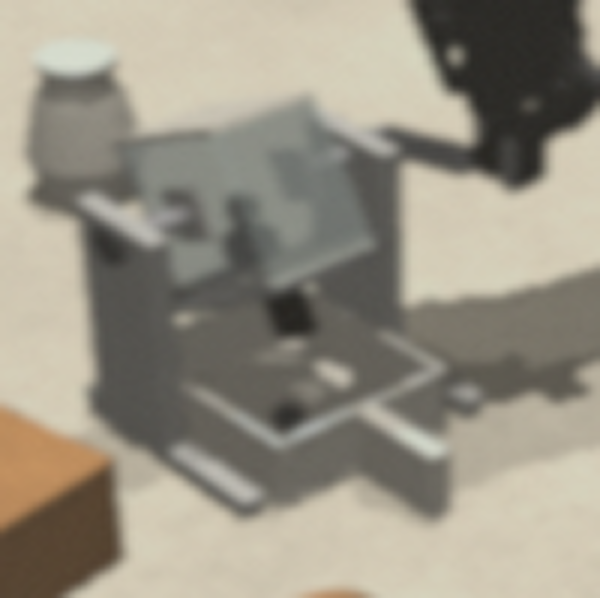

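```bash
python3 -m jog '[[0.3,0,0,0,0],[0.5,0,0,0,0],[0.5,0,0,-30,0],[0.5,0,0,-35,0],[0.5,0,0,-35,9],[0.5,0,10,-35,9],[0.5,0,20,-30,9],[0.5,0,20,0,9],[0.5,0,20,0,9],[0.5,0,0,0,9],[0.5,0,0,0,9],[0.5,0,0,0,9],[0.5,0,0,0,9],[0.5,0,0,0,9],[0.5,0,0,0,0]]' 40; python3 - <<'E'
from fit import *
p=cap("wrist","w49");st();s=np.load('s.npy');goto(S2W(s,[(0,60,300)])[0],84.9)
E
```

```text
time: 69.5
ee_pos: [0.5173, 0.0116, 0.306]
ee_rot: [0.759, 0.651, -0.017, -0.004]
contact_force: [-0.7, 0.0, -0.1]
finger_gap: 0.0426
t 69.55 pos [0.5174 0.0116 0.306 ] xdir 81.3 zdir [-0.031 -0.015 -0.999] F [-0.4  0.3  0. ] M [ 0.01 -0.03 -0.03] gap 0.0427 j [-0.79  0.24  0.83  1.88 -0.17  1.14 -0.05]
shift [-73.4  91.3   4.9] turn -3.6
```

View pics/w49.png

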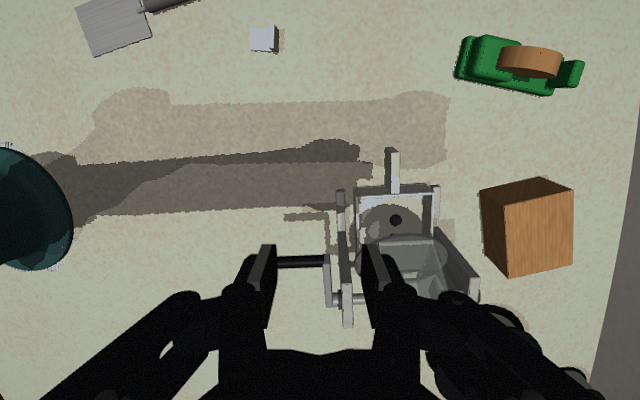

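```bash
python3 -m jog '[[0.8,-5,30,0,-3],[0.8,-5,30,0,0],[0.9,-5,28,0,0],[0.9,0,0,0,0],[0.9,0,0,0,0]]' 40; python3 - <<'E'
from fit import *
p=cap("wrist","w50");st()
a=cv2.resize(p["image"][160:340,230:410],None,fx=4,fy=3.3,interpolation=cv2.INTER_CUBIC)
cv2.imwrite("pics/w50z.png",a[:,:,::-1])
for n in("small0","large"):
    print(n,[(np.round(d["bbox"],1).tolist(),round(d["conf"],2)) for d in env.boxes_of(p,n)[:5]])
E
```

```text
time: 70.18
ee_pos: [0.6045, -0.0112, 0.3026]
ee_rot: [0.735, 0.677, -0.016, -0.007]
contact_force: [-0.6, 0.7, 0.3]
finger_gap: 0.0772
t 70.22 pos [ 0.6044 -0.0111  0.3027] xdir 85.3 zdir [-0.033 -0.011 -0.999] F [-0.3 -0.2 -0.2] M [ 0.01 -0.03  0.02] gap 0.0768 j [-0.63  0.43  0.79  1.68 -0.31  1.2   0.16]
small0 [([171.6, 180.0, 221.5, 171.3], 0.65)]
large []
```

View pics/w50z.png

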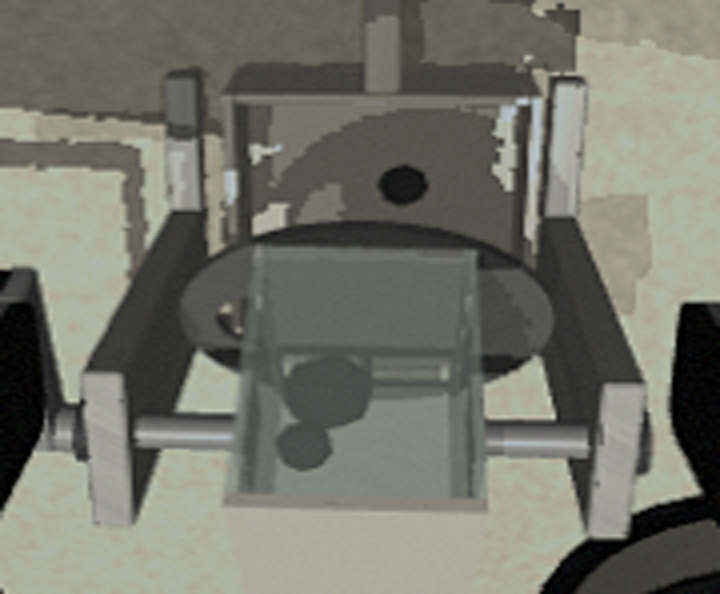

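```bash
python3 -m jog '[[0.6,0,-20,-5,-9],[0.6,0,-20,0,-9],[0.6,0,-20,0,-9],[0.5,0,0,0,-9],[0.5,0,0,0,-9],[0.5,0,0,0,-9],[0.5,0,0,0,-9],[0.5,0,0,0,-9],[0.5,0,0,0,-9],[0.5,0,0,0,-8],[0.5,0,0,0,0]]' 40; python3 - <<'E'
from fit import *
st();s=np.load('s.npy');goto(S2W(s,[(-128,58,220)])[0],174.9)
E
```

```text
time: 71.7
ee_pos: [0.5378, -0.0117, 0.3138]
ee_rot: [0.019, 1.0, -0.002, -0.014]
contact_force: [-0.1, 0.2, 0.5]
finger_gap: 0.0431
t 71.7 pos [ 0.5378 -0.0117  0.3138] xdir 177.8 zdir [-0.028 -0.003 -1.   ] F [-0.1  0.2  0.5] M [-0.02 -0.03 -0.02] gap 0.0431 j [-0.48  0.24  0.53  1.81 -0.12  1.15  1.62]
shift [ 64.3 -55.9  95.9] turn 2.9
```

```bash
python3 -m jog '[[0.5,22,-19,20,1],[0.5,22,-19,30,1],[0.5,18,-17,30,1],[0.5,0,0,15,0],[0.5,0,0,0,0],[0.5,0,0,0,0]]' 40; python3 - <<'E'
from fit import *
p=cap("wrist","w51");st();s=np.load('s.npy');goto(S2W(s,[(-128,58,147)])[0],174.9)
E
```

```text
time: 72.45
ee_pos: [0.4705, -0.0624, 0.2209]
ee_rot: [0.051, 0.999, -0.001, -0.01]
contact_force: [0.4, -0.0, 0.3]
finger_gap: 0.0425
t 72.5 pos [ 0.4706 -0.0623  0.2209] xdir 174.2 zdir [-0.021 -0.001 -1.   ] F [ 0.3 -0.  -0.1] M [-0.02  0.02  0.01] gap 0.0427 j [-0.42  0.23  0.55  2.06 -0.14  0.91  1.68]
shift [ 0.  -3.  73.9] turn -0.7
```

View pics/w51.png

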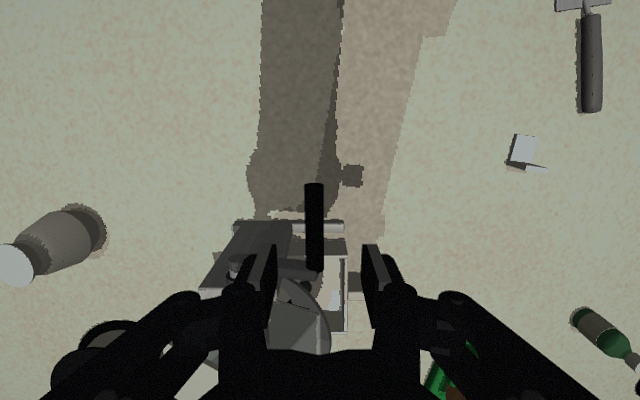

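```bash
python3 -m jog '[[0.5,0,-3,24,0],[0.5,0,0,25,0],[0.5,0,0,25,0],[0.5,0,0,0,0],[0,0,0,0,0],[0,0,0,0,0],[0,0,0,0,0]]' 60; python3 - <<'E'
from fit import *
p=cap("wrist","w52");st();s=np.load('s.npy');cranksteps(s,0.5,14)
E
```

```text
time: 73.38
ee_pos: [0.4753, -0.0665, 0.1506]
ee_rot: [0.049, 0.999, -0.002, -0.004]
contact_force: [1.8, 1.6, -8.8]
finger_gap: 0.0109
t 73.42 pos [ 0.4753 -0.0664  0.1506] xdir 174.4 zdir [-0.009 -0.005 -1.   ] F [ 0.5 -2.7 -6.6] M [-0.3  -0.11  0.07] gap 0.011 j [-0.37  0.35  0.52  2.11 -0.24  0.75  1.78]
phi 2.576 r 60.1 x_s [-121.4   57.5]
[0.0, -3.4, -8.2]
[0.0, -4.5, -7.7]
[0.0, -5.5, -7.0]
[-0.0, -6.5, -6.1]
[-0.0, -7.3, -5.0]
[-0.0, -8.0, -3.9]
[-0.1, -8.5, -2.7]
[-0.1, -8.8, -1.4]
[-0.1, -8.9, -0.1]
[-0.1, -8.8, 1.2]
[-0.1, -8.5, 2.5]
[-0.1, -8.1, 3.8]
[-0.1, -7.4, 4.9]
[-0.1, -6.6, 5.9]
```

```bash
python3 -m jog '[[0,0.3,-4,-12,0],[0,0.3,-6,-12,0],[0,0.3,-8,-11,0],[0,0.3,-10,-10,0],[0,0.3,-12,-8,0],[0,0.3,-14,-5,0],[0,0.3,-14,-2,0],[0,0,0,0,0]]' 60; python3 - <<'E'
from fit import *
st();s=np.load('s.npy');cranksteps(s,0.4,8)
E
```

```text
time: 74.42
ee_pos: [0.469, -0.1329, 0.2052]
ee_rot: [0.048, 0.999, -0.005, 0.0]
contact_force: [1.2, -3.9, -7.5]
finger_gap: 0.0102
t 74.42 pos [ 0.469  -0.1329  0.2052] xdir 174.5 zdir [-0.    -0.011 -1.   ] F [ 1.2 -3.9 -7.5] M [-0.87 -0.29 -0.05] gap 0.0102 j [-0.29  0.27  0.58  2.07 -0.18  0.86  1.86]
phi 1.175 r 72.8 x_s [-121.7   -9.2]
[-0.0, -4.0, 13.7]
[-0.0, -5.6, 1.6]
[-0.0, -5.4, 2.2]
[-0.0, -5.2, 2.7]
[-0.0, -4.9, 3.2]
[-0.0, -4.6, 3.6]
[-0.0, -4.2, 4.0]
[-0.0, -3.8, 4.4]
```

```bash
python3 -m jog '[[0,0,-6,14,0],[0,0,-8,8,0],[0,0,-10,5,0],[0,0,0,0,0]]' 60; python3 - <<'E'
from fit import *
st();s=np.load('s.npy');cranksteps(s,0.0,8);cap("wrist","w53")
E
```

```text
time: 74.92
ee_pos: [0.4694, -0.1585, 0.1922]
ee_rot: [0.047, 0.999, -0.001, 0.004]
contact_force: [8.4, -2.0, -19.9]
finger_gap: 0.0102
t 74.92 pos [ 0.4694 -0.1585  0.1922] xdir 174.6 zdir [ 0.008 -0.002 -1.   ] F [  8.4  -2.  -19.9] M [-0.5  -1.79  0.55] gap 0.0102 j [-0.23  0.3   0.58  2.06 -0.22  0.83  1.95]
phi 0.773 r 68.6 x_s [-119.   -34.7]
[0.1, -0.5, 10.6]
[0.0, -4.5, 3.6]
[0.0, -4.2, 4.0]
[0.0, -3.7, 4.4]
[0.0, -3.3, 4.8]
[0.0, -2.8, 5.1]
[0.0, -2.3, 5.3]
[0.0, -1.8, 5.5]
```

View pics/w53.png

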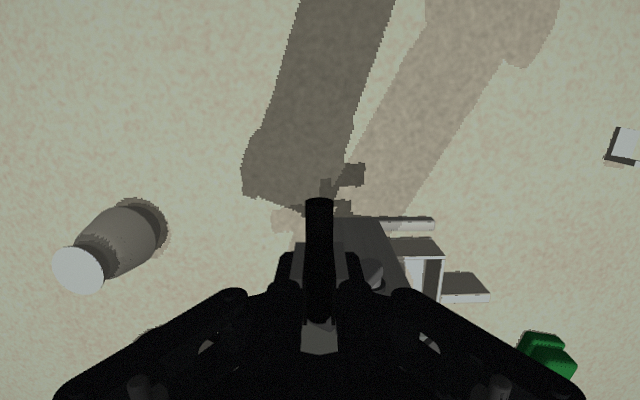

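```bash
python3 -m jog '[[0.3,0,0,0,0],[0.35,0,0,0,0],[0.35,6,-1,8,0],[0.35,0,0,0,0],[0,0,0,0,0],[0,0,0,0,0],[0,0,0,0,0]]' 60; python3 - <<'E'
from fit import *
st();s=np.load('s.npy');cranksteps(s,0.3,4);cap("wrist","w54")
E
```

```text
time: 75.85
ee_pos: [0.4639, -0.1589, 0.1874]
ee_rot: [0.047, 0.999, 0.001, 0.006]
contact_force: [-0.8, 1.0, -0.4]
finger_gap: 0.0107
t 75.85 pos [ 0.4639 -0.1589  0.1874] xdir 174.6 zdir [ 0.012  0.001 -1.   ] F [-0.8  1.  -0.4] M [ 0.13  0.02 -0.02] gap 0.0107 j [-0.22  0.3   0.57  2.08 -0.23  0.81  1.96]
phi 0.724 r 65.0 x_s [-124.4  -35.5]
[0.1, -2.4, 8.0]
[0.0, -4.7, 4.3]
[0.0, -4.2, 4.7]
[0.0, -3.7, 5.2]
```

View pics/w54.png

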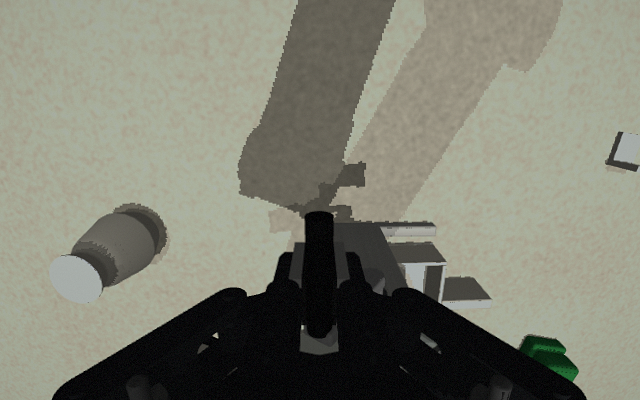

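```bash
python3 -m jog '[[0,0,-5,11,0],[0,0,-7,9,0],[0,0,-6,10,0],[0,0,-4,10,0],[0,0,0,0,0]]' 60; python3 - <<'E'
from fit import *
st();s=np.load('s.npy');cranksteps(s,2.65,18)
ps=cap("scene");a=cv2.resize(ps["image"][145:260,230:330],None,fx=6,fy=5.2,interpolation=cv2.INTER_CUBIC)
cv2.imwrite("pics/s55.png",a[:,:,::-1])
E
```

```text
time: 76.53
ee_pos: [0.4618, -0.1817, 0.1512]
ee_rot: [0.048, 0.999, 0.004, 0.006]
contact_force: [1.3, -0.3, -4.0]
finger_gap: 0.0107
t 76.53 pos [ 0.4618 -0.1817  0.1512] xdir 174.4 zdir [ 0.012  0.007 -1.   ] F [ 1.3 -0.3 -4. ] M [ 0.04 -0.2  -0.02] gap 0.0107 j [-0.14  0.37  0.55  2.09 -0.3   0.75  2.07]
phi 0.033 r 61.3 x_s [-124.5  -58.5]
[-0.1, 4.5, -7.7]
[-0.0, 4.4, -7.5]
[-0.0, 5.4, -6.8]
[-0.0, 6.4, -6.0]
[0.0, 7.2, -5.0]
[0.0, 7.8, -3.9]
[0.0, 8.3, -2.7]
[0.0, 8.6, -1.5]
[0.1, 8.7, -0.2]
[0.1, 8.7, 1.0]
[0.1, 8.4, 2.3]
[0.1, 8.0, 3.5]
[0.1, 7.4, 4.6]
[0.1, 6.7, 5.6]
[0.1, 5.8, 6.5]
[0.1, 4.8, 7.3]
[0.1, 3.7, 7.9]
[0.1, 2.5, 8.4]
```

View pics/s55.png

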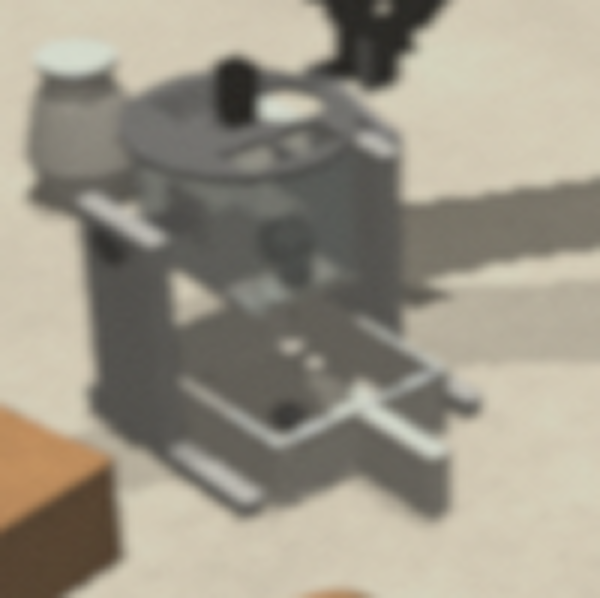

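```bash
python3 -m jog '[[0,0.2,8,-12,0],[0,0.2,9,-10,0],[0,0.2,12,-7,0],[0,0.2,14,-3,0],[0,0.2,15,0,0],[0,0,0,0,0]]' 60; python3 - <<'E'
from fit import *
st();s=np.load('s.npy');cranksteps(s,2.65,12)
E
```

```text
time: 77.32
ee_pos: [0.4642, -0.1571, 0.1888]
ee_rot: [0.057, 0.998, -0.02, 0.012]
contact_force: [6.9, 13.4, -14.0]
finger_gap: 0.0111
t 77.33 pos [ 0.4642 -0.1571  0.1888] xdir 173.4 zdir [ 0.021 -0.042 -0.999] F [  6.9  13.4 -14. ] M [ 2.95 -1.13  0.3 ] gap 0.0111 j [-0.27  0.28  0.6   2.09 -0.18  0.79  1.88]
phi 0.758 r 65.2 x_s [-124.3  -33.7]
[0.3, 11.1, -0.2]
[0.2, 8.9, -3.2]
[0.2, 9.3, -1.8]
[0.2, 9.4, -0.3]
[0.3, 9.4, 1.2]
[0.3, 9.1, 2.6]
[0.3, 8.5, 4.0]
[0.3, 7.8, 5.3]
[0.3, 6.9, 6.5]
[0.3, 5.8, 7.5]
[0.3, 4.5, 8.3]
[0.3, 3.2, 8.9]
```

```bash
python3 -m jog '[[0,0.2,18,2,0],[0,0.2,17,0,0],[0,0.2,16,2,0],[0,0.2,15,4,0],[0,0.2,13,7,0],[0,0,0,0,0]]' 60; python3 - <<'E'
from fit import *
st();s=np.load('s.npy');cranksteps(s,2.65,6)
E
```

```text
time: 78.08
ee_pos: [0.4652, -0.1475, 0.1948]
ee_rot: [0.076, 0.995, -0.057, 0.015]
contact_force: [12.4, 14.7, -32.9]
finger_gap: 0.0105
t 78.08 pos [ 0.4652 -0.1475  0.1948] xdir 171.4 zdir [ 0.021 -0.115 -0.993] F [ 12.4  14.7 -32.9] M [ 3.94 -2.26  1.05] gap 0.0105 j [-0.38  0.27  0.64  2.11 -0.07  0.77  1.71]
phi 0.93 r 66.3 x_s [-124.2  -24.1]
[1.2, 19.0, -0.2]
[1.1, 17.1, -1.0]
[1.2, 16.6, 3.9]
[1.2, 14.8, 8.5]
[1.1, 11.8, 12.3]
[1.0, 7.9, 15.2]
```

```bash
python3 - <<'E'
from fit import *
cap("wrist","w56")
ps=cap("scene");a=cv2.resize(ps["image"][125:260,230:350],None,fx=5,fy=4.4,interpolation=cv2.INTER_CUBIC)
cv2.imwrite("pics/s56.png",a[:,:,::-1])
E
```

```text
(no output)
```

View pics/w56.png

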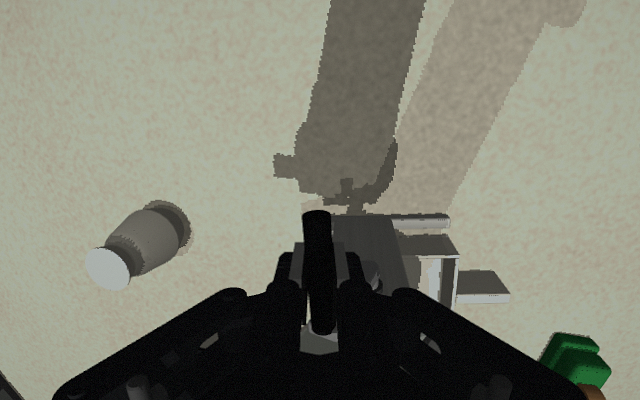

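View pics/s56.png

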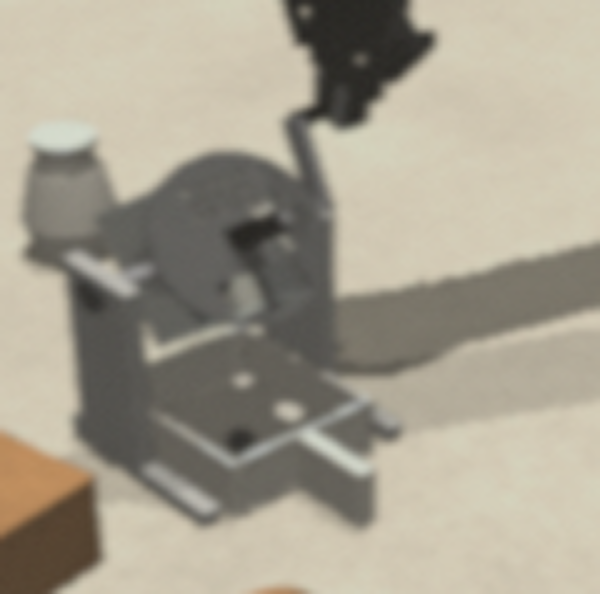

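```bash
python3 - <<'E'
from fit import *
p=cap("wrist");st();s=np.load('s.npy')
for f in np.arange(.6,1.4,.1):
    print(round(f,2),np.round(proj(p,S2W(s,[crankpos(f,-153,0),crankpos(f,-110,0)])),0).tolist(),np.round(totool(S2W(s,[crankpos(f,-126,-2)])[0]),1))
E
```

```text
t 78.22 pos [ 0.4653 -0.1471  0.1942] xdir 171.6 zdir [ 0.019 -0.117 -0.993] F [-4.3 -3.8  9.9] M [-0.76  1.    0.5 ] gap 0.0106 j [-0.38  0.27  0.64  2.11 -0.07  0.77  1.71]
0.6 [[286.0, 207.0], [294.0, 284.0]] [  1.6 -13.3  16.9]
0.7 [[295.0, 210.0], [302.0, 289.0]] [ 1.7 -9.  12.8]
0.8 [[305.0, 212.0], [311.0, 293.0]] [ 1.9 -4.3  9.1]
0.9 [[316.0, 214.0], [322.0, 296.0]] [2.1 0.8 5.8]
1.0 [[328.0, 216.0], [333.0, 299.0]] [2.3 6.1 3.1]
1.1 [[342.0, 217.0], [345.0, 301.0]] [ 2.6 11.7  1. ]
1.2 [[356.0, 218.0], [357.0, 303.0]] [ 2.9 17.5 -0.6]
1.3 [[370.0, 218.0], [370.0, 303.0]] [ 3.2 23.4 -1.6]
```

```bash
python3 -m jog '[[0.25,0,0,0,0],[0.35,0,0,0,0],[0.35,2,1,6,0],[0.35,0,0,0,0],[0,0,0,0,0],[0,0,0,0,0],[0,0,0,0,0]]' 40; python3 - <<'E'
from fit import *
st();s=np.load('s.npy');cranksteps(s,2.65,12)
E
python3 -m jog '[[0,0,14,-3,0],[0,0,14,-2,0],[0,0,0,0,0]]' 40;python3 - <<'E'
from fit import *
st();s=np.load('s.npy');cranksteps(s,2.65,12)
E
```

```text
time: 79.1
ee_pos: [0.4636, -0.1465, 0.1874]
ee_rot: [0.072, 0.996, -0.059, 0.014]
contact_force: [-1.1, 0.0, 0.2]
finger_gap: 0.0119
t 79.1 pos [ 0.4636 -0.1465  0.1874] xdir 171.8 zdir [ 0.018 -0.12  -0.993] F [-1.1  0.   0.2] M [0.04 0.17 0.36] gap 0.0119 j [-0.38  0.28  0.63  2.12 -0.08  0.75  1.72]
phi 0.898 r 59.2 x_s [-125.8  -23.3]
[0.3, 7.5, -4.5]
[0.4, 8.3, -2.6]
[0.5, 8.6, -1.4]
[0.5, 8.7, -0.1]
[0.5, 8.7, 1.2]
[0.6, 8.4, 2.4]
[0.6, 7.9, 3.6]
[0.6, 7.3, 4.7]
[0.5, 6.6, 5.8]
[0.5, 5.7, 6.7]
[0.5, 4.6, 7.4]
[0.4, 3.5, 8.0]
time: 79.47
ee_pos: [0.4658, -0.1268, 0.1912]
ee_rot: [0.074, 0.995, -0.065, 0.013]
contact_force: [2.5, 5.4, -4.2]
finger_gap: 0.0118
t 79.47 pos [ 0.4658 -0.1268  0.1912] xdir 171.6 zdir [ 0.016 -0.13  -0.991] F [ 2.5  5.4 -4.2] M [ 1.53 -0.51  0.65] gap 0.0118 j [-0.43  0.27  0.64  2.12 -0.05  0.76  1.64]
phi 1.242 r 58.3 x_s [-125.4   -3.5]
[0.3, 6.6, -2.6]
[0.4, 7.0, -0.1]
[0.4, 7.0, 0.7]
[0.5, 6.8, 1.5]
[0.5, 6.6, 2.3]
[0.5, 6.3, 3.1]
[0.5, 5.9, 3.8]
[0.5, 5.4, 4.5]
[0.4, 4.8, 5.1]
[0.4, 4.2, 5.6]
[0.4, 3.5, 6.1]
[0.3, 2.8, 6.4]
```

```bash
python3 -m jog '[[0,0,14,-3,0],[0,0,14,0,0],[0,0,13,3,0],[0,0,0,0,0]]' 40;python3 - <<'E'
from fit import *
st();s=np.load('s.npy');cranksteps(s,2.65,8)
E
```

```text
time: 79.97
ee_pos: [0.4693, -0.0925, 0.1844]
ee_rot: [0.075, 0.995, -0.07, 0.011]
contact_force: [1.3, 4.1, -3.2]
finger_gap: 0.0119
t 79.97 pos [ 0.4693 -0.0925  0.1844] xdir 171.4 zdir [ 0.01  -0.141 -0.99 ] F [ 1.3  4.1 -3.2] M [ 0.87 -0.21  0.52] gap 0.0119 j [-0.5   0.28  0.63  2.13 -0.03  0.76  1.55]
phi 1.845 r 60.1 x_s [-125.   31.]
[0.4, 5.4, 2.7]
[0.4, 5.1, 3.2]
[0.4, 4.8, 3.7]
[0.4, 4.4, 4.1]
[0.4, 3.9, 4.6]
[0.3, 3.5, 4.9]
[0.3, 3.0, 5.3]
[0.3, 2.4, 5.5]
```

```bash
python3 -m jog '[[0,0,12,7,0],[0,0,10,9,0],[0,0,8,10,0],[0,0,4,8,0],[0,0,0,0,0],[0,0,0,0,0]]' 40;python3 - <<'E'
from fit import *
st();s=np.load('s.npy');cranksteps(s,2.65,2)
ps=cap("scene");a=cv2.resize(ps["image"][145:260,230:330],None,fx=6,fy=5.2,interpolation=cv2.INTER_CUBIC)
cv2.imwrite("pics/s57.png",a[:,:,::-1])
E
```

```text
time: 80.72
ee_pos: [0.4718, -0.0675, 0.1462]
ee_rot: [0.075, 0.994, -0.073, 0.007]
contact_force: [-0.5, -2.4, 0.6]
finger_gap: 0.0113
t 80.72 pos [ 0.4718 -0.0675  0.1462] xdir 171.4 zdir [ 0.003 -0.146 -0.989] F [-0.5 -2.4  0.6] M [-0.38  0.21  0.53] gap 0.0113 j [-0.52  0.36  0.59  2.15 -0.08  0.69  1.52]
phi 2.642 r 57.7 x_s [-124.7   56.2]
[0.1, 2.2, -0.6]
[0.0, 0.1, 0.2]
```

View pics/s57.png

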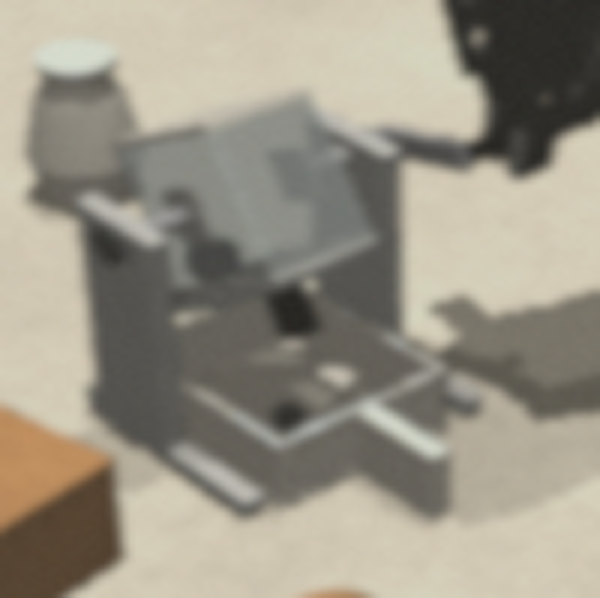

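```bash
python3 -m jog '[[0.3,0,0,0,0],[0.5,0,0,0,0],[0.5,0,0,-30,0],[0.5,0,0,-30,0],[0.5,0,0,-30,9],[0.5,-15,0,-30,9],[0.5,-20,5,-30,9],[0.7,-20,10,0,9],[0.7,-10,15,0,9],[0.7,0,15,0,9],[0.7,0,15,0,9],[0.9,0,0,0,9],[0.9,0,0,0,9],[0.9,0,0,0,9],[0.9,0,0,0,0]]' 40; python3 - <<'E'
from fit import *
p=cap("wrist","w58");st();s=np.load('s.npy')
a=cv2.resize(p["image"][130:360,210:430],None,fx=3.4,fy=2.6,interpolation=cv2.INTER_CUBIC)
cv2.imwrite("pics/w58z.png",a[:,:,::-1])
E
```

```text
time: 82.65
ee_pos: [0.5744, -0.0369, 0.3009]
ee_rot: [0.777, 0.626, -0.039, 0.054]
contact_force: [0.2, 0.8, 0.9]
finger_gap: 0.077
t 82.7 pos [ 0.5744 -0.0369  0.301 ] xdir 77.7 zdir [ 0.007 -0.133 -0.991] F [-0.6 -1.2 -0.7] M [0.13 0.01 0.  ] gap 0.0769 j [-0.79  0.38  0.95  1.79 -0.2   1.11 -0.01]
```

View pics/w58.png

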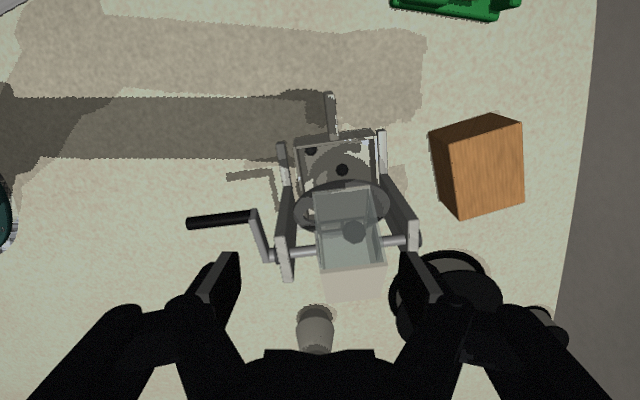

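View pics/w58z.png

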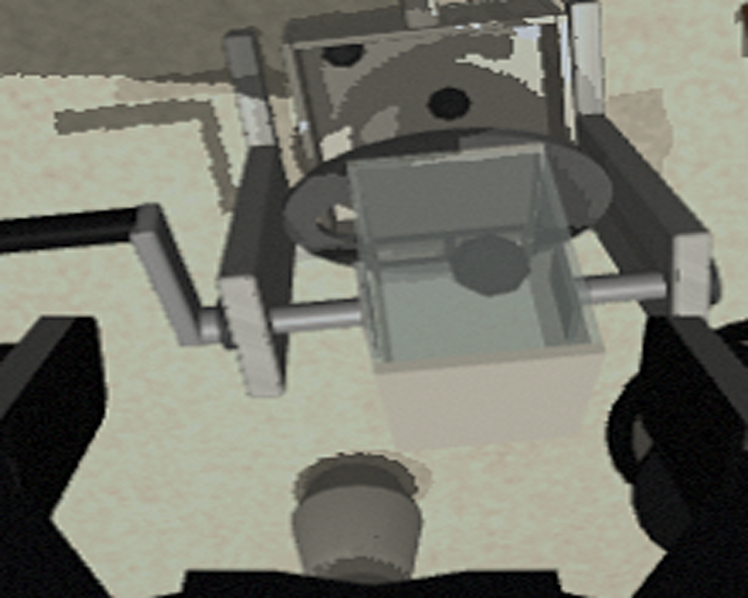

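```bash
python3 -m jog '[[0.7,0,-15,-5,-9],[0.6,0,-15,0,-9],[0.5,0,0,0,-9],[0.5,0,0,0,-9],[0.5,0,0,0,-9],[0.5,0,0,0,-9],[0.5,0,0,0,-9],[0.5,0,0,0,-9],[0.5,0,0,0,-9],[0.5,0,0,0,-9],[0.5,0,0,0,-5],[0.5,0,0,0,0]]' 40; python3 - <<'E'
from fit import *
st();s=np.load('s.npy');goto(S2W(s,[(-128,58,220)])[0],174.9)
E
```

```text
time: 84.2
ee_pos: [0.5432, -0.0319, 0.3074]
ee_rot: [0.02, 0.998, -0.064, 0.007]
contact_force: [-0.6, 0.2, -0.1]
finger_gap: 0.0423
t 84.2 pos [ 0.5432 -0.0319  0.3074] xdir 177.8 zdir [ 0.012 -0.127 -0.992] F [-0.6  0.2 -0.1] M [ 0.15  0.   -0.01] gap 0.0423 j [-0.59  0.24  0.62  1.84 -0.01  1.09  1.55]
shift [ 74.6 -25.2  90.1] turn 2.9
```

```bash
python3 -m jog '[[0.5,25,-8,20,1],[0.5,25,-8,25,1],[0.5,22,-9,25,1],[0.5,0,0,15,0],[0.5,0,0,0,0],[0.5,0,0,0,0]]' 40; python3 - <<'E'
from fit import *
p=cap("wrist","w59");st();s=np.load('s.npy');goto(S2W(s,[(-128,58,148)])[0],174.9)
print(proj(p,S2W(s,[crankpos(2.65,-153,0),crankpos(2.65,-91,0)])))
E
```

```text
time: 84.95
ee_pos: [0.4698, -0.0642, 0.2242]
ee_rot: [0.048, 0.997, -0.062, 0.011]
contact_force: [0.1, -0.2, 0.2]
finger_gap: 0.0432
t 85.0 pos [ 0.4698 -0.0642  0.2242] xdir 174.6 zdir [ 0.016 -0.126 -0.992] F [ 0.5  0.8 -1.2] M [ 0.12  0.05 -0.02] gap 0.0428 j [-0.58  0.2   0.64  2.1   0.01  0.86  1.52]
shift [ 3.1  8.1 75.7] turn -0.3
[[331.24415751 178.06063693]
 [330.85011203 260.57351381]]
```

View pics/w59.png

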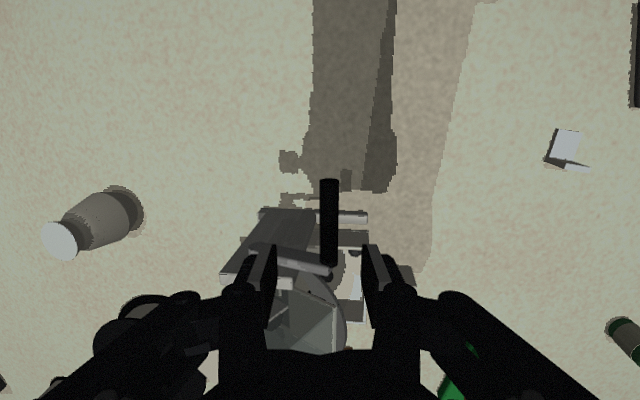

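```bash
python3 -m jog '[[0.5,3,8,24,0],[0.5,0,0,26,0],[0.5,0,0,25,0],[0.5,0,0,0,0],[0.5,0,0,0,0]]' 40; python3 - <<'E'
from fit import *
st();s=np.load('s.npy');goto(S2W(s,[(-128,58,148)])[0],174.9)
E
```

```text
time: 85.62
ee_pos: [0.4738, -0.0639, 0.151]
ee_rot: [0.047, 0.997, -0.061, 0.016]
contact_force: [0.3, -0.3, 0.1]
finger_gap: 0.0429
t 85.62 pos [ 0.4738 -0.0639  0.151 ] xdir 174.7 zdir [ 0.025 -0.124 -0.992] F [ 0.3 -0.3  0.1] M [ 0.17 -0.03  0.  ] gap 0.0429 j [-0.52  0.34  0.6   2.15 -0.1   0.68  1.6 ]
shift [ 5.1 -1.5  3. ] turn -0.2
```

```bash
python3 -m jog '[[0.5,5,-1.5,3,0],[0.5,0,0,0,0],[0,0,0,0,0],[0,0,0,0,0],[0,0,0,0,0],[0,0,-3,-9,0],[0,0,-4,-10,0],[0,0,-6,-10,0],[0,0,-8,-9,0],[0,0,0,0,0]]' 40; python3 - <<'E'
from fit import *
st();s=np.load('s.npy');cranksteps(s,0,12)
E
```

```text
time: 86.88
ee_pos: [0.4673, -0.0901, 0.1883]
ee_rot: [0.049, 0.996, -0.068, 0.02]
contact_force: [-2.2, 0.3, 6.3]
finger_gap: 0.0112
t 86.88 pos [ 0.4673 -0.0901  0.1883] xdir 174.5 zdir [ 0.034 -0.137 -0.99 ] F [-2.2  0.3  6.3] M [0.21 0.43 0.02] gap 0.0112 j [-0.52  0.26  0.64  2.14 -0.03  0.74  1.6 ]
phi 1.844 r 64.5 x_s [-127.2   33.3]
[-0.1, -10.5, 1.2]
[-0.2, -9.1, -1.6]
[-0.1, -9.2, -0.2]
[-0.1, -9.1, 1.2]
[0.0, -8.8, 2.6]
[0.1, -8.3, 3.9]
[0.1, -7.7, 5.1]
[0.2, -6.8, 6.2]
[0.3, -5.7, 7.2]
[0.3, -4.6, 8.0]
[0.4, -3.3, 8.6]
[0.4, -1.9, 9.0]
```

```bash
python3 -m jog '[[0,0,-14,3,0],[0,0,-14,1,0],[0,0,-14,1,0],[0,0,0,0,0]]' 40; python3 - <<'E'
from fit import *
st();s=np.load('s.npy');cranksteps(s,0,8)
E
```

```text
time: 87.38
ee_pos: [0.4669, -0.1008, 0.1937]
ee_rot: [0.04, 0.998, -0.045, 0.019]
contact_force: [6.3, -11.3, -23.5]
finger_gap: 0.0115
t 87.38 pos [ 0.4669 -0.1008  0.1937] xdir 175.6 zdir [ 0.034 -0.091 -0.995] F [  6.3 -11.3 -23.5] M [-1.75 -1.24 -0.08] gap 0.0115 j [-0.46  0.25  0.63  2.13 -0.09  0.76  1.71]
phi 1.657 r 64.7 x_s [-126.7   22.5]
[0.2, -13.5, 2.6]
[0.1, -12.4, 0.5]
[0.2, -12.0, 3.1]
[0.3, -11.1, 5.5]
[0.4, -9.8, 7.6]
[0.5, -8.0, 9.5]
[0.5, -5.9, 10.9]
[0.5, -3.5, 11.9]
```

```bash
python3 -m jog '[[0.25,0,0,0,0],[0.3,0,0,0,0]]' 40; python3 - <<'E'
from fit import *
p=cap("wrist","w60");st();s=np.load('s.npy')
for f in np.arange(1.4,2.1,.1):
    print(round(f,2),np.round(proj(p,S2W(s,[crankpos(f,-153,0),crankpos(f,-110,0)])),0).tolist(),np.round(totool(S2W(s,[crankpos(f,-126,-2)])[0]),1))
E
```

```text
time: 87.62
ee_pos: [0.4669, -0.1006, 0.1939]
ee_rot: [0.039, 0.998, -0.045, 0.019]
contact_force: [-0.4, 0.5, 0.0]
finger_gap: 0.0255
t 87.67 pos [ 0.4669 -0.1007  0.1938] xdir 175.6 zdir [ 0.034 -0.091 -0.995] F [-0.5 -0.6  0.5] M [ 0.11 -0.01 -0.  ] gap 0.0253 j [-0.46  0.25  0.63  2.13 -0.09  0.76  1.71]
1.4 [[280.0, 222.0], [283.0, 304.0]] [ -0.4 -16.7   2.6]
1.5 [[294.0, 222.0], [296.0, 304.0]] [ -0.4 -10.7   3. ]
1.6 [[308.0, 221.0], [308.0, 303.0]] [-0.4 -4.7  3.9]
1.7 [[321.0, 220.0], [320.0, 301.0]] [-0.4  1.   5.5]
1.8 [[334.0, 218.0], [331.0, 298.0]] [-0.4  6.7  7.6]
1.9 [[345.0, 216.0], [342.0, 295.0]] [-0.3 12.  10.3]
2.0 [[355.0, 213.0], [351.0, 291.0]] [-0.2 17.1 13.4]
2.1 [[365.0, 211.0], [360.0, 287.0]] [-0.1 21.9 17.1]
```

View pics/w60.png

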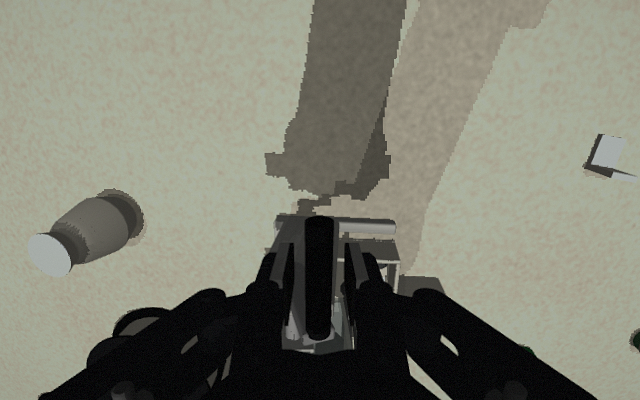

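```bash
python3 -m jog '[[0.3,0,-2,5,0],[0.3,0,-10,0,0],[0.3,0,-10,0,0],[0.3,0,-10,0,0],[0.3,0,0,0,0]]' 40; python3 - <<'E'
from fit import *
p=cap("wrist","w61");st();s=np.load('s.npy');print(crankphi(s))
goto(S2W(s,[(-126,-40,188)])[0],174.9)
E
```

```text
time: 88.3
ee_pos: [0.4658, -0.1281, 0.1916]
ee_rot: [0.038, 0.998, -0.04, 0.019]
contact_force: [1.2, 0.2, -0.3]
finger_gap: 0.0255
t 88.35 pos [ 0.4658 -0.1281  0.1915] xdir 175.8 zdir [ 0.034 -0.082 -0.996] F [-0.1 -0.6  0.8] M [ 0.06  0.   -0.01] gap 0.0257 j [-0.39  0.26  0.63  2.12 -0.12  0.76  1.8 ]
(np.float64(1.2203722990067947), np.float64(58.67304002020855), array([-125.30750134,   -4.78494204]))
shift [  1.4 -34.8   6.2] turn 0.9
```

View pics/w61.png

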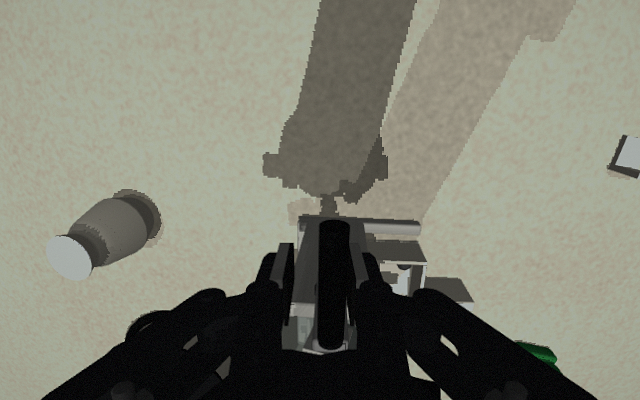

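```bash
python3 -m jog '[[0.3,0,-10,0,0],[0.3,0,-10,2,0],[0.3,0,-10,4,0],[0.3,0,-9,6,0],[0.3,0,-8,7,0],[0.3,0,0,0,0]]' 40; python3 - <<'E'
from fit import *
p=cap("wrist","w62");st();s=np.load('s.npy');print(crankphi(s))
for f in np.arange(0,1.2,.1):
    print(round(f,2),np.round(proj(p,S2W(s,[crankpos(f,-153,0),crankpos(f,-110,0)])),0).tolist(),np.round(totool(S2W(s,[crankpos(f,-126,-2)])[0]),1))
E
```

```text
time: 89.1
ee_pos: [0.4634, -0.1712, 0.1753]
ee_rot: [0.035, 0.999, -0.035, 0.017]
contact_force: [0.3, 0.1, -0.3]
finger_gap: 0.0258
t 89.15 pos [ 0.4634 -0.1712  0.1754] xdir 176.0 zdir [ 0.032 -0.072 -0.997] F [ 0.1  0.2 -0.2] M [0.09 0.04 0.  ] gap 0.0255 j [-0.28  0.31  0.62  2.11 -0.18  0.73  1.95]
(np.float64(0.45592581400875476), np.float64(64.02032617710543), array([-123.87753225,  -47.93163457]))
0.0 [[303.0, 198.0], [303.0, 271.0]] [ 3.3 -8.  27. ]
0.1 [[306.0, 202.0], [306.0, 278.0]] [ 3.1 -6.5 21.2]
0.2 [[310.0, 206.0], [309.0, 284.0]] [ 2.8 -4.5 15.6]
0.3 [[315.0, 210.0], [314.0, 290.0]] [ 2.5 -1.9 10.2]
0.4 [[322.0, 215.0], [320.0, 297.0]] [2.3 1.3 5.1]
0.5 [[331.0, 219.0], [328.0, 303.0]] [2.1 4.9 0.3]
0.6 [[341.0, 224.0], [337.0, 310.0]] [ 1.8  9.  -4.1]
0.7 [[353.0, 228.0], [348.0, 316.0]] [ 1.6 13.5 -8. ]
0.8 [[367.0, 232.0], [360.0, 321.0]] [  1.4  18.3 -11.5]
0.9 [[382.0, 236.0], [373.0, 326.0]] [  1.2  23.5 -14.5]
1.0 [[398.0, 239.0], [387.0, 330.0]] [  1.  29. -17.]
1.1 [[414.0, 241.0], [401.0, 333.0]] [  0.8  34.7 -18.9]
```

View pics/w62.png

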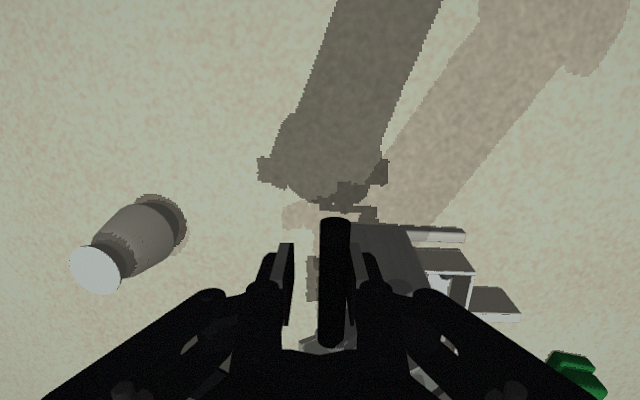

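```bash
python3 -m jog '[[0.3,0,4,1,0],[0,0,0,0,0],[0,0,0,0,0],[0,0,0,0,0],[0,0,-6,9,0],[0,0,-6,10,0],[0,0,-4,11,0],[0,0,-2,10,0],[0,0,0,0,0]]' 40; python3 - <<'E'
from fit import *
p=cap("wrist","w63");st();s=np.load('s.npy');print(crankphi(s))
E
```

```text
time: 90.28
ee_pos: [0.4635, -0.1828, 0.1394]
ee_rot: [0.036, 0.999, -0.028, 0.016]
contact_force: [1.3, 0.5, -6.5]
finger_gap: 0.0119
t 90.33 pos [ 0.4635 -0.1828  0.1394] xdir 175.9 zdir [ 0.031 -0.058 -0.998] F [-1.   3.2  3.9] M [ 0.67  0.16 -0.18] gap 0.0112 j [-0.2   0.38  0.58  2.12 -0.26  0.66  2.04]
(np.float64(-0.16224069444448785), np.float64(59.77995164449345), array([-122.74368404,  -59.44099809]))
```

```bash
python3 -m jog '[[0,0,-1,6,0],[0,0,0,0,0],[0.3,0,0,0,0],[0.5,0,0,0,0],[0.5,0,0,-30,0],[0.5,0,0,-35,0],[0.5,0,0,-35,9],[0.5,0,0,-35,9],[0.5,0,0,0,9],[0.5,0,0,0,9],[0.5,0,0,0,9],[0.5,0,0,0,9],[0.5,0,0,0,9],[0.5,0,0,0,9],[0.5,0,0,0,9],[0.5,0,0,0,8]]' 40; python3 - <<'E'
from fit import *
p=cap("wrist","w64");st();s=np.load('s.npy')
print(proj(p,S2W(s,[crankpos(0,-153,0),crankpos(0,-91,0)])))
goto(S2W(s,[(0,130,290)])[0],84.9)
ps=cap("scene");a=cv2.resize(ps["image"][145:260,230:330],None,fx=6,fy=5.2,interpolation=cv2.INTER_CUBIC)
cv2.imwrite("pics/s64.png",a[:,:,::-1])
E
```

```text
time: 92.32
ee_pos: [0.458, -0.1806, 0.2727]
ee_rot: [0.744, 0.668, -0.011, 0.031]
contact_force: [-1.3, -0.6, -0.2]
finger_gap: 0.0427
t 92.38 pos [ 0.458  -0.1807  0.2726] xdir 83.6 zdir [ 0.026 -0.061 -0.998] F [ 0.1  0.1 -0.5] M [0.03 0.01 0.02] gap 0.0427 j [-0.54  0.18  0.93  2.03 -0.12  0.96  0.33]
[[283.5104437  191.33386541]
 [358.42376598 189.31625687]]
shift [189.4 124.9 -24.3] turn -1.3
```

View pics/s64.png

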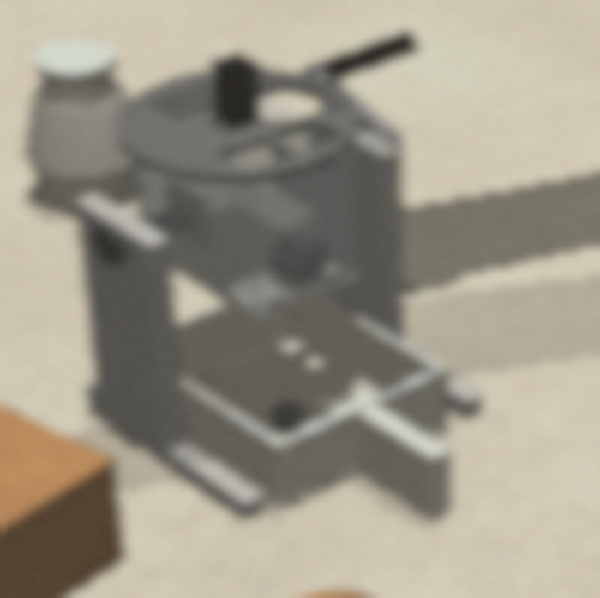

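View pics/w64.png

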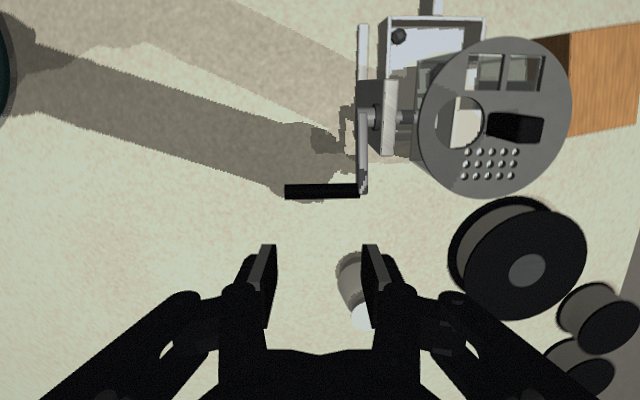

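```bash
python3 -m jog '[[0.5,10,5,-20,-1],[0.5,30,20,-5,0],[0.5,30,20,0,0],[0.5,30,20,0,0],[0.5,30,20,0,0],[0.5,30,20,0,0],[0.5,29,20,0,0],[0.5,0,0,0,0],[0.5,0,0,0,0]]' 40; python3 - <<'E'
from fit import *
p=cap("wrist","w65");st();s=np.load('s.npy')
goto(S2W(s,[(0,124,34)])[0],84.9)
for n,z in(("tray",0),("tray_handle",.03)):
    for d in env.pinpoint(p,n)[:1]: 
        X=onz(p,d["point"],z);print(n,np.round(d["point"]),round(d["conf"],2),np.round(rot(-s[2])@(X[:2]-s[:2]),4))
E
```

```text
time: 93.55
ee_pos: [0.6002, 0.0027, 0.2884]
ee_rot: [0.727, 0.685, -0.014, 0.032]
contact_force: [-0.3, -0.5, -0.1]
finger_gap: 0.0425
t 93.6 pos [0.6002 0.0031 0.2883] xdir 86.5 zdir [ 0.024 -0.064 -0.998] F [-0.   0.  -0.3] M [0.1  0.07 0.01] gap 0.0427 j [-0.7   0.4   0.8   1.74 -0.25  1.09  0.11]
shift [  1.9  -4.3 254.7] turn 1.6
tray [318. 220.] 0.61 [0.0074 0.0323]
tray_handle [316. 165.] 0.89 [0.0018 0.1229]
```

View pics/w65.png

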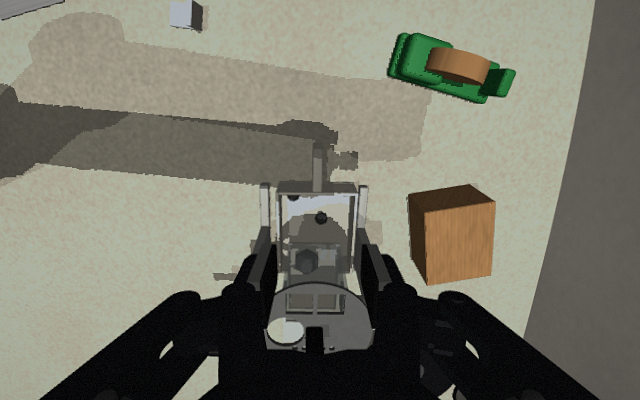

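```bash
python3 -m jog '[[0.5,2,-4,30,1.5],[0.5,0,0,30,0],[0.5,0,0,30,0],[0.5,0,0,30,0],[0.5,0,0,30,0],[0.5,0,0,30,0],[0.5,0,0,0,0],[0.5,0,0,0,0]]' 40; python3 - <<'E'
from fit import *
p=cap("wrist","w66");st();s=np.load('s.npy')
goto(S2W(s,[(0,124,32)])[0],84.9)
for n,z in(("tray_handle",.03),):
    for d in env.pinpoint(p,n)[:1]: 
        X=onz(p,d["point"],z);print(n,np.round(d["point"]),round(d["conf"],2),np.round(rot(-s[2])@(X[:2]-s[:2]),4))
E
```

```text
time: 94.7
ee_pos: [0.601, -0.0127, 0.1091]
ee_rot: [0.739, 0.673, -0.009, 0.033]
contact_force: [-0.0, -0.2, 0.6]
finger_gap: 0.043
t 94.75 pos [ 0.6009 -0.0126  0.1091] xdir 84.6 zdir [ 0.031 -0.062 -0.998] F [0.5 0.5 0.4] M [0.01 0.07 0.02] gap 0.0426 j [-0.56  0.62  0.66  1.88 -0.45  0.76  0.24]
shift [ 6.1 -1.8 76.8] turn -0.3
tray_handle [321. 212.] 0.72 [0.004  0.1211]
```

View pics/w66.png

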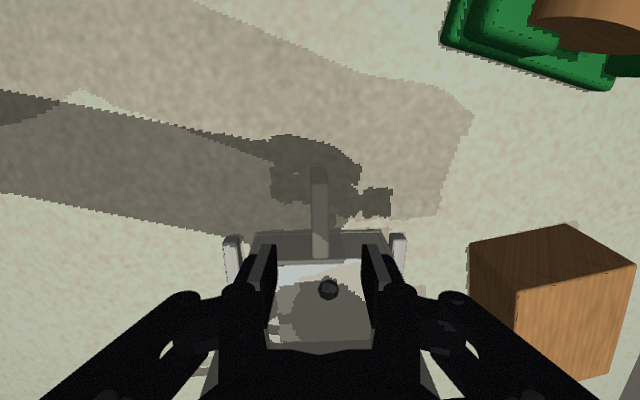

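```bash
python3 -m jog '[[0.5,8,0,25,0],[0.5,2,0,25,0],[0.5,0,0,20,0],[0.5,0,0,6,0],[0.5,0,0,0,0]]' 40; python3 - <<'E'
from fit import *
p=cap("wrist","w67");st();s=np.load('s.npy')
goto(S2W(s,[(0,124,32)])[0],84.9)
E
```

```text
time: 95.42
ee_pos: [0.6089, -0.0061, 0.0363]
ee_rot: [0.739, 0.673, -0.004, 0.036]
contact_force: [-1.0, -0.3, 0.2]
finger_gap: 0.043
t 95.47 pos [ 0.6091 -0.0061  0.0366] xdir 84.6 zdir [ 0.043 -0.059 -0.997] F [-0.4 -0.4  0.5] M [ 0.05  0.01 -0.01] gap 0.0426 j [-0.5   0.73  0.57  1.89 -0.54  0.64  0.29]
shift [-5.4 -6.7  4.6] turn -0.3
```

View pics/w67.png

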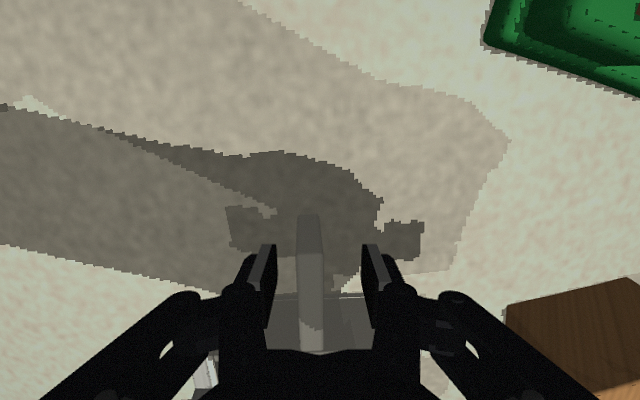

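```bash
python3 -m jog '[[0.5,0,-6,3,0],[0.5,0,0,0,0],[0,0,0,0,0],[0,0,0,0,0],[0,0,0,0,0],[0,0,0,0,0]]' 30; python3 - <<'E'
from fit import *
p=cap("wrist","w68");st()
E
python3 -m jog '[[0,8,0,0,0],[0,14,0,0,0],[0,14,0,0,0],[0,14,0,0,0],[0,0,0,0,0]]' 30; python3 - <<'E'
from fit import *
p=cap("wrist","w69");st()
E
```

```text
time: 96.22
ee_pos: [0.6038, -0.0058, 0.0358]
ee_rot: [0.739, 0.673, -0.003, 0.037]
contact_force: [-1.1, -0.6, 3.4]
finger_gap: 0.0118
t 96.28 pos [ 0.6038 -0.0058  0.0358] xdir 84.6 zdir [ 0.045 -0.058 -0.997] F [-0.6  0.1  2.5] M [ 0.02  0.6  -0.03] gap 0.0114 j [-0.5   0.73  0.57  1.9  -0.54  0.62  0.29]
time: 96.9
ee_pos: [0.6115, 0.0325, 0.0356]
ee_rot: [0.74, 0.671, -0.006, 0.045]
contact_force: [-0.2, 1.9, 3.5]
finger_gap: 0.0115
t 96.95 pos [0.6114 0.0328 0.0355] xdir 84.3 zdir [ 0.052 -0.074 -0.996] F [-0.2  1.9  5.1] M [ 0.36  0.33 -0.04] gap 0.0119 j [-0.58  0.75  0.59  1.88 -0.54  0.63  0.21]
```

View pics/w69.png

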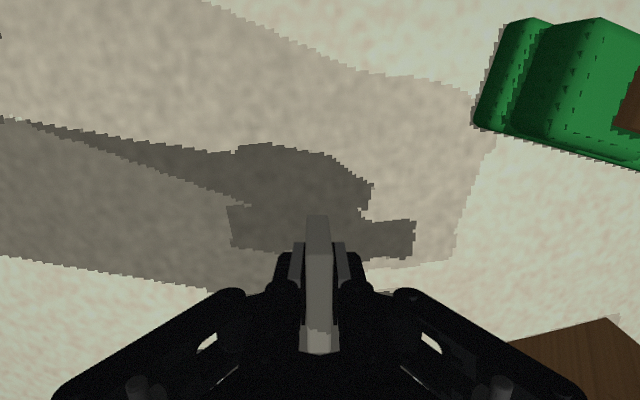

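```bash
python3 -m jog '[[0,16,0,0,0],[0,16,0,0,0],[0,16,0,0,0],[0,16,0,0,0],[0,16,0,0,0],[0,16,0,0,0],[0,0,0,0,0]]' 30; python3 - <<'E'
from fit import *
p=cap("wrist","w70");st();s=np.load('s.npy');goto(np.r_[S2W(s,[(-20,354,0)])[0][:2],.035],86)
ps=cap("scene");a=cv2.resize(ps["image"][140:300,220:400],None,fx=4,fy=3.7,interpolation=cv2.INTER_CUBIC)
cv2.imwrite("pics/s70.png",a[:,:,::-1])
E
```

```text
time: 97.82
ee_pos: [0.6255, 0.0957, 0.0356]
ee_rot: [0.747, 0.661, -0.016, 0.062]
contact_force: [-0.6, 6.0, 1.9]
finger_gap: 0.0115
t 97.88 pos [0.6254 0.0956 0.0355] xdir 82.8 zdir [ 0.059 -0.113 -0.992] F [-0.4  0.2  4.5] M [ 0.21  0.31 -0.26] gap 0.0116 j [-0.72  0.79  0.64  1.83 -0.52  0.67  0.05]
shift [119.8 -37.1 -14.9] turn -3.2
```

View pics/s70.png

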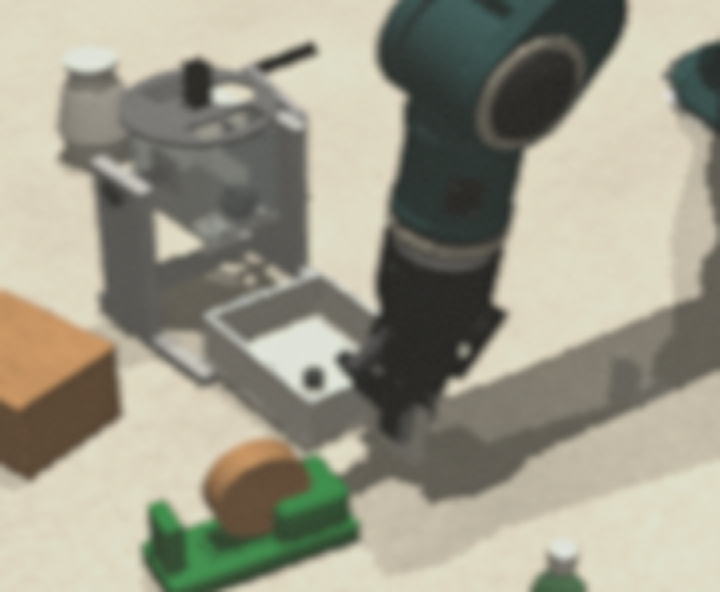

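```bash
python3 -m jog '[[0,12,-7,0,-1],[0,14,-6,0,-1],[0,16,-6,0,-1],[0,16,-5,0,-0.5],[0,16,-4,0,0],[0,16,-4,0,0],[0,0,0,0,0]]' 30; python3 - <<'E'
from fit import *
p=cap("wrist","w71");st();s=np.load('s.npy');goto(np.r_[S2W(s,[(-20,354,0)])[0][:2],.035],86)
ps=cap("scene");a=cv2.resize(ps["image"][140:300,220:400],None,fx=4,fy=3.7,interpolation=cv2.INTER_CUBIC)
cv2.imwrite("pics/s71.png",a[:,:,::-1])
E
```

```text
time: 98.8
ee_pos: [0.6185, 0.1525, 0.036]
ee_rot: [0.73, 0.677, -0.018, 0.089]
contact_force: [-0.9, 3.3, -0.2]
finger_gap: 0.0114
t 98.85 pos [0.6186 0.1522 0.0359] xdir 85.2 zdir [ 0.094 -0.155 -0.983] F [-0.5  0.4  5.1] M [ 0.35  0.14 -0.03] gap 0.0116 j [-0.86  0.81  0.68  1.82 -0.49  0.66 -0.04]
shift [ 65.5 -20.4 -11.1] turn -0.8
```

View pics/s71.png

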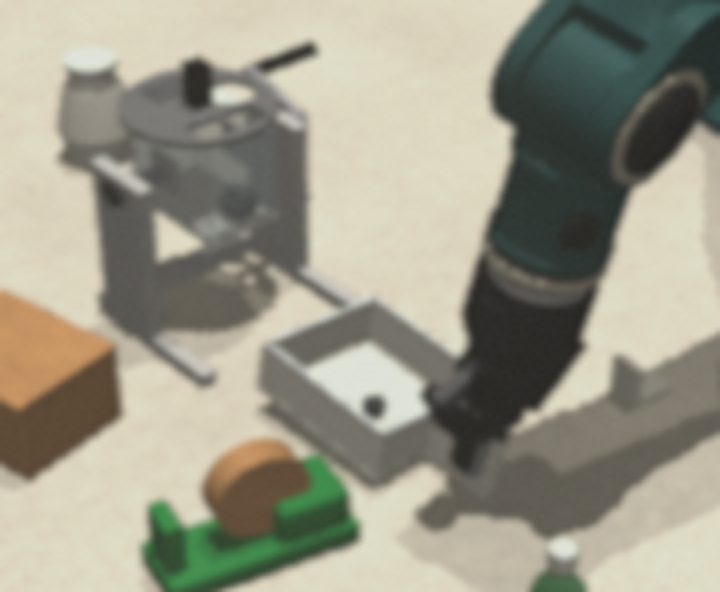

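View pics/w71.png

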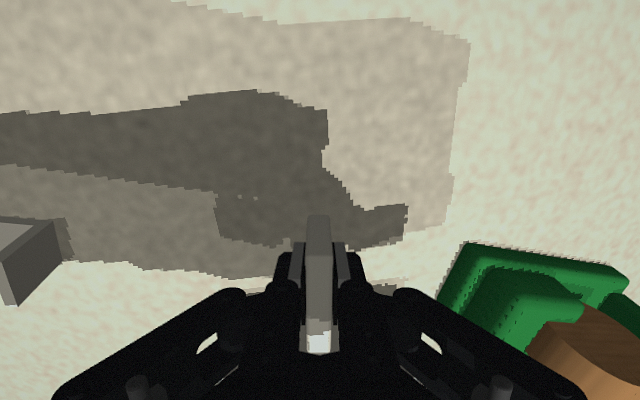

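```bash
python3 -m jog '[[0.2,0,0,0,0],[0.3,0,0,0,0],[0.35,0,0,0,0],[0.35,0,0,0,0]]' 30; python3 - <<'E'
from fit import *
p=cap("wrist","w72");st();s=np.load('s.npy');o=np.array(env.observe()["ee_pos"])
goto(np.r_[o[:2],.034],86);d=rot(s[2])@np.array([-15,100])/1000
goto(np.r_[o[:2]+d,o[2]],86)
ps=cap("scene");a=cv2.resize(ps["image"][140:300,220:400],None,fx=4,fy=3.7,interpolation=cv2.INTER_CUBIC)
cv2.imwrite("pics/s72.png",a[:,:,::-1])
E
```

```text
time: 99.4
ee_pos: [0.617, 0.1531, 0.0338]
ee_rot: [0.729, 0.678, -0.02, 0.089]
contact_force: [0.5, -0.1, -0.4]
finger_gap: 0.0297
t 99.45 pos [0.617  0.1531 0.0338] xdir 85.4 zdir [ 0.092 -0.156 -0.983] F [ 0.3 -0.1  0. ] M [ 0.16  0.04 -0.01] gap 0.0296 j [-0.86  0.81  0.67  1.82 -0.49  0.65 -0.04]
shift [-0.   0.  -0.2] turn -0.6
shift [ 99.  -12.4 -16.3] turn -0.6
```

View pics/s72.png

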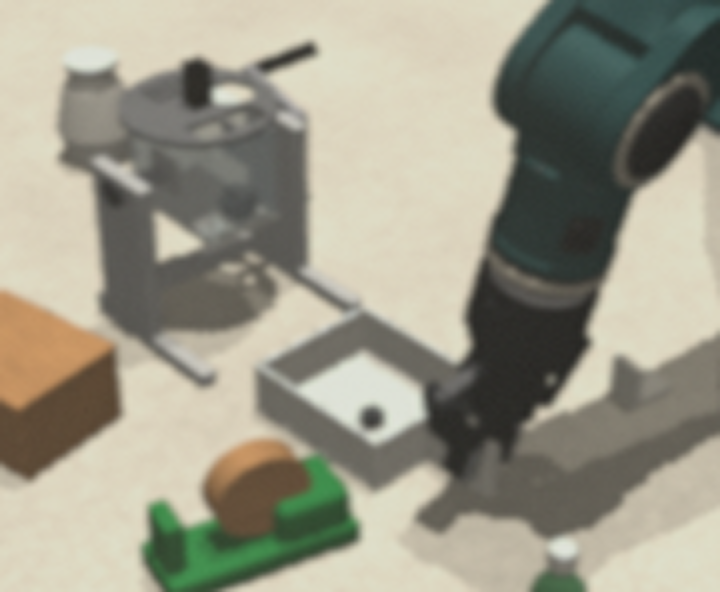

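View pics/w72.png

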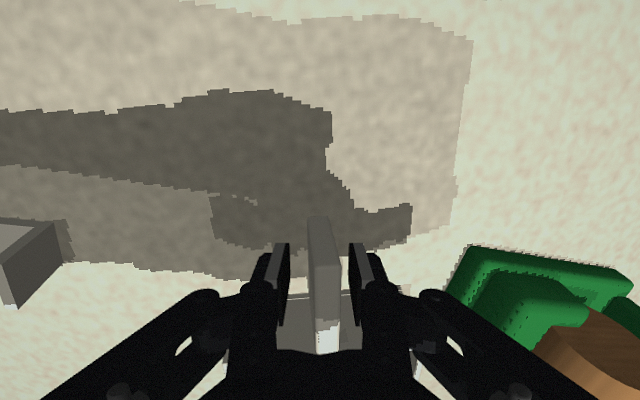

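```bash
python3 -m jog '[[0,0,0.5,-1,0],[0,0,0,0,0],[0,0,0,0,0],[0,0,0,0,0],[0,20,-3,-4,0],[0,28,-4,-5,0],[0,28,-4,-5,0],[0,28,-3,-5,0],[0,0,0,0,0]]' 20; python3 - <<'E'
from fit import *
p=cap("wrist","w73");st()
ps=cap("scene");a=cv2.resize(ps["image"][140:300,220:400],None,fx=4,fy=3.7,interpolation=cv2.INTER_CUBIC)
cv2.imwrite("pics/s73.png",a[:,:,::-1])
E
```

```text
time: 100.62
ee_pos: [0.6122, 0.2543, 0.0376]
ee_rot: [0.73, 0.677, -0.022, 0.093]
contact_force: [3.0, 2.6, 2.7]
finger_gap: 0.0127
t 100.67 pos [0.6124 0.2528 0.0379] xdir 85.0 zdir [ 0.094 -0.166 -0.982] F [0.9 4.7 2.4] M [ 1.13  0.14 -0.08] gap 0.0125 j [-1.01  0.86  0.71  1.73 -0.49  0.74 -0.21]
```

View pics/s73.png

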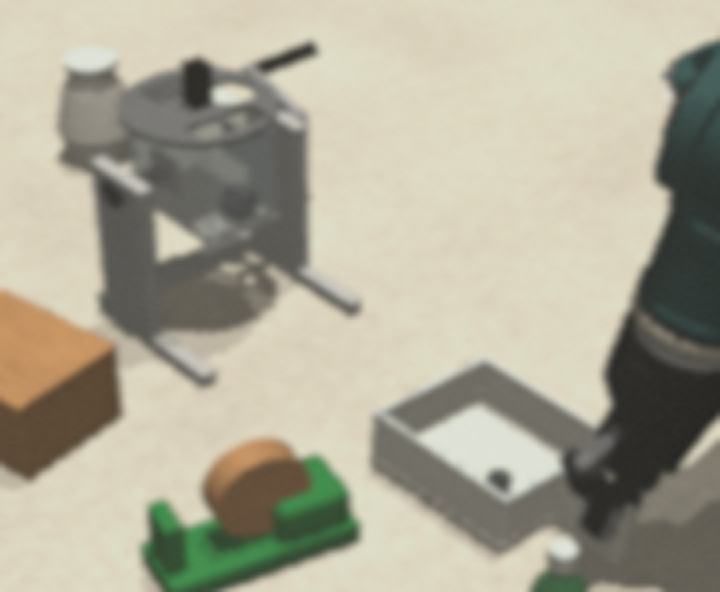

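```bash
python3 -m jog '[[0.2,0,0,0,0],[0.4,0,0,0,0],[0.4,0,0,0,0],[0.4,0,0,-15,0],[0.4,0,0,-25,0],[0.4,0,0,-35,0],[0.4,0,0,-35,0],[0.4,0,0,-35,0],[0.4,0,0,-35,0],[0.4,0,0,-30,0],[0.4,0,0,0,0]]' 30; python3 - <<'E'
from fit import *
p=cap("wrist","w74");st();s=np.load('s.npy')
ps=cap("scene","s74");pt=cap("top","t74")
for n,z in(("tray",0),("tray_handle",.03),("glue",0),("bracket",0),("tape",0),("vase",0),("scraper",0),("carton",0),("spool",0),("cutters",0)):
  for q in(ps,pt):
    for d in env.pinpoint(q,n)[:1]: print(n,np.round(d["point"]),round(d["conf"],2),np.round(onz(q,d["point"],z)[:2],3))
for q in(p,ps,pt):
  for n in("small0","large"):
    print(n,[(np.round(d["bbox"],1).tolist(),round(d["conf"],2)) for d in env.boxes_of(q,n)[:4]])
a=cv2.resize(ps["image"][140:300,220:400],None,fx=4,fy=3.7,interpolation=cv2.INTER_CUBIC)
cv2.imwrite("pics/s74z.png",a[:,:,::-1])
E
```

```text
time: 102.1
ee_pos: [0.5921, 0.2824, 0.2563]
ee_rot: [0.735, 0.672, -0.023, 0.092]
contact_force: [-0.1, -0.1, -1.5]
finger_gap: 0.0343
t 102.15 pos [0.5915 0.2819 0.2548] xdir 84.4 zdir [ 0.088 -0.168 -0.982] F [-0.3 -0.3  0.5] M [ 0.2   0.1  -0.02] gap 0.0343 j [-1.19  0.61  0.9   1.63 -0.31  1.1  -0.34]
tray [341. 268.] 0.78 [0.61  0.152]
tray [293. 186.] 0.87 [0.611 0.141]
tray_handle [368. 280.] 0.8 [0.619 0.246]
tray_handle [266. 183.] 0.69 [0.621 0.232]
glue [358. 315.] 0.96 [0.703 0.282]
glue [249. 158.] 0.41 [0.715 0.293]
bracket [384. 246.] 0.44 [0.456 0.18 ]
bracket [282. 187.] 0.67 [0.609 0.179]
tape [288. 289.] 0.84 [0.756 0.103]
tape [303. 143.] 0.82 [0.762 0.103]
vase [247. 182.] 0.74 [ 0.508 -0.352]
vase [442. 212.] 0.87 [ 0.509 -0.371]
scraper [424. 232.] 0.69 [0.323 0.231]
scraper [268. 273.] 0.83 [0.317 0.234]
carton [227. 255.] 0.94 [ 0.784 -0.106]
carton [366. 136.] 0.76 [ 0.779 -0.117]
spool [188. 207.] 0.65 [ 0.728 -0.371]
spool [440. 150.] 0.81 [ 0.727 -0.373]
cutters [446. 325.] 0.81 [0.588 0.451]
small0 []
large []
small0 []
large []
small0 []
large [([367.8, 185.1, 5.1, 6.6], 0.43), ([363.3, 167.2, 34.3, 63.9], 0.37)]
```

View pics/w74.png

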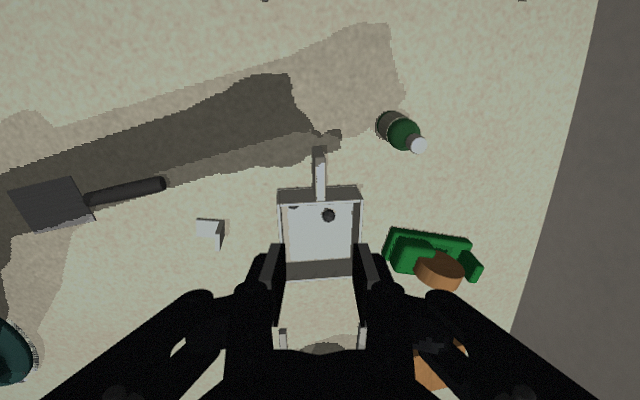

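View pics/s74z.png

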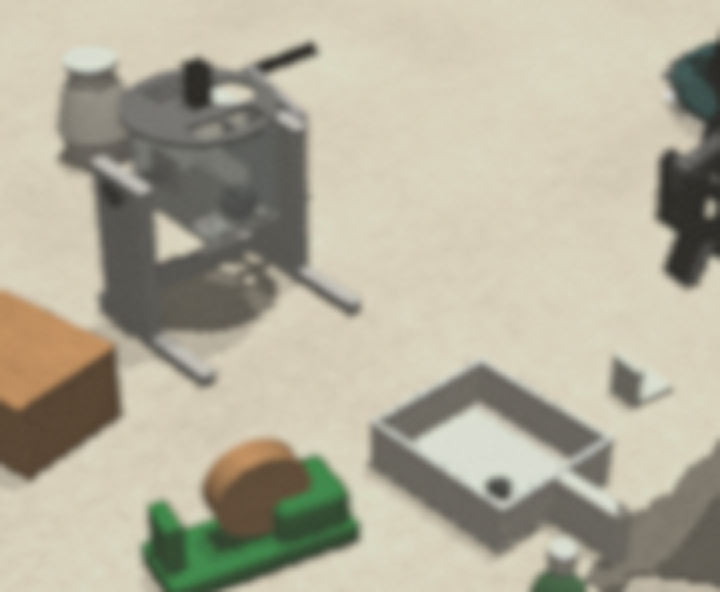

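View pics/t74.png

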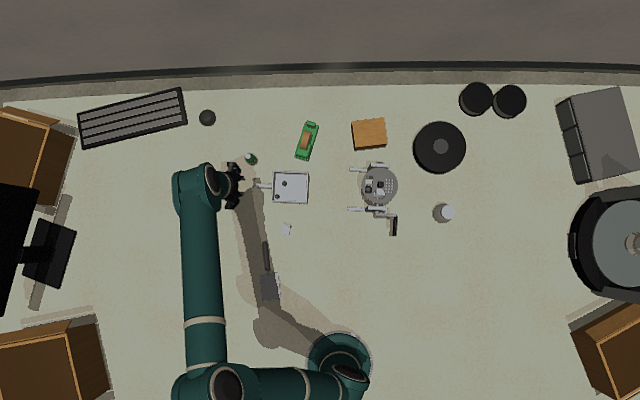

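```bash
python3 - <<'E'
from fit import *
pt=cap("top");p=cap("wrist")
a=cv2.resize(pt["image"][155:245,250:410],None,fx=5,fy=5,interpolation=cv2.INTER_CUBIC)
cv2.imwrite("pics/t75.png",a[:,:,::-1])
a=cv2.resize(p["image"][170:290,260:380],None,fx=5,fy=5,interpolation=cv2.INTER_CUBIC)
cv2.imwrite("pics/w75.png",a[:,:,::-1])
E
```

```text
(no output)
```

View pics/t75.png

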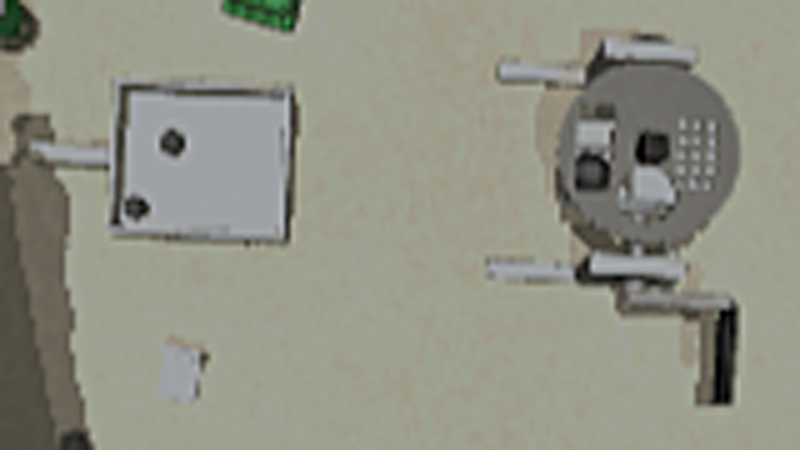

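View pics/w75.png

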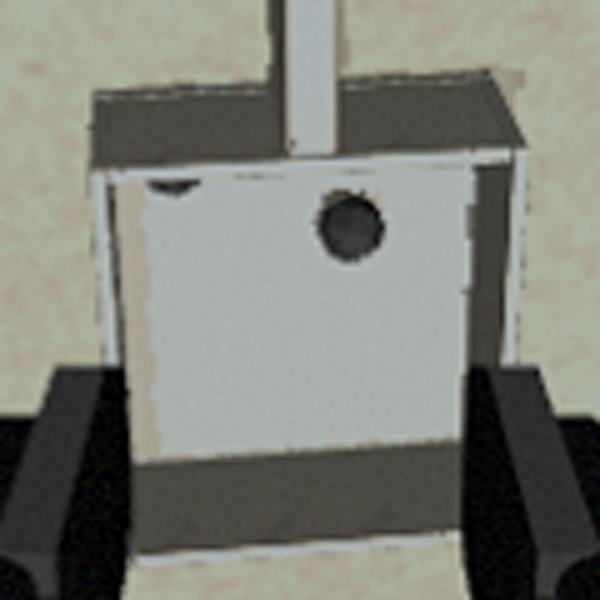

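```bash
python3 -c "
from plant import env
print(env.job_done());print(env.observe()['time'])"
```

```text
the job is handed in; nothing more can be done
None
the job is handed in; nothing more can be done
```

The job is done and handed in at about 102 s. The two small beads that were present are in the tray, and the large bead is still in the canister.

**How it went:** I turned the cap to 0 and dropped the two small beads and the large one through the filling hole. I then set the cap to the square holes, slid the tray home and tipped the canister over with the crank. On the first tip only one small bead came out, and a short rock didn't free the other. I swung the canister back to nearly upright and tipped it again, and that brought the second bead out. I then swung it fully upright and drew the tray out.

**Last checks:**
- **Beads:** the top camera shows two small beads in the tray and the large one in the canister. No loose bead was left in any view. I found no third small bead in any picture, and took it as absent.
- **Canister:** the crank position matches the upright stop to within about 2 pixels.
- **Tray:** it looks flat on the table, with its near end about 15 cm clear of the stand's foot rails. While I was drawing it out it was lifted at one end by the tilted gripper. I set it down, gripped it again and pulled it the rest of the way.
- **Other items:** the camera estimates of their positions agree with the first ones within 1–2 cm. The one exception was a top-camera reading that put the bracket on the tray. The pictures show the bracket standing clear of it, and the scene camera puts it where it started.
- **After handing in:** the final clear-of-everything check was by picture only, and no verdict was reported.

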